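# Sort salvaged keyboard parts into the tilted tote

## Task

Put the two parts taken out of the keyboard away in the front row of the tilted parts tote, each in the empty compartment that matches its size: the transformer in the large one, the heat sink in the small one. Each must stand on its base, flat on the compartment's sloping floor and square to it; lower them in gently and let go rather than dropping them, and leave everything else on the table where it is.

Things in the scene. Friction and masses are not known exactly. Their poses are not given: they have to be found in the camera images.
- transformer_c (a point): mains transformer, a dark steel block with a yellow band round its middle and a white terminal strip along two edges of its top, standing on the table on its base: 56 mm (its x) by 92 mm (its y) by 66 mm high (z up); about 0.7 kg. All four sides are flat and upright; grip it across the 56 mm. The point is its centre, 33 mm above its base.
- heatsink_c (a point): aluminium heat sink with five upright fins, standing on its base: 42 mm (its x, across the fins) by 64 mm (its y, along the fins) by 64 mm high (z up); about 0.3 kg. Rigid; grip it across the 42 mm on the flat outer fins. The point is its centre, 32 mm above its base.
- pocket_large: the large empty compartment in the grey front row (nearest the robot) of the red tilted tote, inside 68 mm (x) by 104 mm (y). Origin: centre of its inner floor; z: the floor's normal, leaning 30 degrees from vertical towards the robot; x: up the slope, away from the robot; y: along the row. 30 mm deep; the flat wall tops, level over the whole tote, are at z = 30 mm. Any of the three places in the row.
- pocket_small: the small empty compartment in the grey front row of the tote, inside 54 mm (x) by 76 mm (y), with thicker side walls. Origin: centre of its inner floor; z: the floor's normal, leaning 30 degrees from vertical towards the robot; x: up the slope, away from the robot; y: along the row. 30 mm deep; the flat wall tops, level over the whole tote, are at z = 30 mm. Any of the three places in the row.
- pocket_round: third compartment of the grey front row, already filled by a fixed blue capacitor can 44 mm in diameter, its top 60 mm above the floor; axes as for the other two.
- stand: the fixed tilted tote, 360 mm wide, red: its grey front row of three compartments, 113 mm apart centre to centre, and up the slope behind it a red back row, as deep, filled with small stock below the rim. Origin on the table under the middle of the front row; its back rim is about 130 mm above the table.
- tub: bystander: small clear tub with a blue lid, 66 mm across, 60 mm high, standing loose on the table; origin at the centre of its underside.
- tape: bystander: orange roll of tape lying flat, 80 mm across, 22 mm high, loose; origin at the centre of its underside.
- screwdriver: bystander: screwdriver lying loose on the table along its own x axis, 200 mm long, handle 26 mm thick; origin under its middle.
- transformer: the transformer again, with its origin at the centre of its underside.
- heatsink: the heat sink again, with its origin at the centre of its underside.
Not all that is in view belongs to the job. Leave any brown, green or turquoise look-alike of the transformer alone.

How it is judged:
By the outcome, as a careful person would: the job done as asked, in the order asked, and still so for the second after the job is handed in, with the robot touching nothing.
It also fails if it takes over 54 s, if anything falls off the work surface, if the arm or the gripper's body presses on something with over 40 N, if the wrist force passes 120 N, or if a joint passes its speed limit or range.

## Robot

A 7-joint arm with a two-finger parallel gripper is mounted at the origin on the work surface. World frame = base frame: x ahead of the robot, y to its left, z up, the work surface at z = 0. Lengths are in mm, angles in rad, forces in N, time in s.
With the tool pointing down it reaches from about 400 to 875 mm from the base axis. Payload 4.4 kg.
Tool frame: the origin (TCP) lies at the very end of the fingers, on their centre line; the grasp point (between the pads) lies 19 mm behind it; y points along the fingers, z is the direction in which the jaws open and shut, and the axes are right-handed (so a half turn about y gives the same grasp; the last joint's range is limited). The gripper opens to 85 mm and grips with 20 to 120 N. Pads are 22 mm wide; open, the fingers measure 114 mm over their backs; the gripper's body (76 mm by 85 mm) begins 54 mm behind the grasp point. The pads swing forward as they close: fully open they stand 13 mm farther back than shut.
Start: joints at [-1.391, 0.628, 0.038, 1.517, -0.027, 0.996, -0.02], TCP at [158.141, 630.483, 231.313] pointing down, gripper open.
Joint ranges: [-3.06, 3.06], [-0.37, 2.12], [-1.25, 1.32], [0.18, 2.47], [-1.1, 4.24], [0.23, 1.98], [-2.94, 2.94]. Speed limits (rad/s): [2.57, 2.57, 3.14, 3.14, 3.14, 3.14, 3.14].

## Interface

Orientations are given as [roll, pitch, yaw] about the fixed x, y, z axes, in that order (R = Rz(yaw) Ry(pitch) Rx(roll)).
In Python, from cell import read_state, get_image, finish_job gives the robot as it stands. The module is installed in compiled form; this text tells all that it offers.
- The arm moves only by the tool servo_tool, never from a script. Its argument "increments" is a list of rows, each an object of numbers: "dx", "dy", "dz": the shift along the world's x, y, z in cm; "ax", "ay", "az": the turn, a rotation vector about the world's x, y, z in rad; "claw": the closure, from -1 (fully open) to 1 (shut). A call has 1 to 8 rows; each row is the pose to reach, as a shift and turn from the pose commanded when the call began; what a row does not reach only later rows make up. A row lasts 1/12 s, in which the tool goes at most 41.7 mm and 7.16 degrees, less where a joint would pass 70% of its speed; a pose out of reach is approached as far as the arm can. A call with a gripper value outside its range is refused whole. The fingers move at their own pace and stop on an object; the grip force is fixed at half the most. Time passes only in rows, so rows that repeat a pose let the fingers close. It gives the time, the measured TCP pose, the force and the opening at its end, in the units of the state.
- read_state(): the state, without advancing time (a new reading comes with each control period).
- get_image(name): name is "side" or "top" or "wrist"; returns a dict with "color" (400x640x3 uint8, red, green, blue), "fov_y" (degrees; the focal length in pixels is half the picture's height over the tangent of half this angle, whatever the lens; pixels are square), "cx", "cy" (the principal point, pixels), "k1" (the pictures are not rectified: a ray, as slopes to the right and down, at radius r is drawn at 1 + k1 r^2 times it, then the intrinsics apply), "R" (3x3) and "t" (3): a world point X has camera coordinates R X + t. Camera axes: x right, y down, z forward; pixel columns grow to the right and rows downward; lengths in mm; the calibration is good to about 2 mm. A picture is of the moment at which its call begins. There is no depth.
- finish_job(): hands the job in, once; it reports no verdict.
The state is a dict: "clock": time; "qpos": joint angles; "qd": joint speeds; "tau": joint torques, N m; "eef_pos": TCP position; "tool_rot": TCP orientation; "force": force on the tool from outside, world axes, zero at the start; "torque": the same for the moment, N m; "width": finger opening in mm.
Only numpy, scipy, OpenCV 4.12 (cv2) and the standard library are available. Lean on these libraries where they do the work, as an engineer would, in place of code of your own. Each camera call takes 0.05 s, during which the arm holds its last target.

## Working session

There is one attempt and no reset: what is moved stays moved. The work goes in short steps, Python scripts to look and compute and a tool call to move; the robot and the scene stay as the last step left them, time stands still between calls to the robot, and variables do not carry over. Pictures are saved under pics/ and viewed, and the job is handed in when it is done.

Besides the shell and the picture viewer there is one more tool, called after "Call:" as name([rows], argument=value, ...), one row to a line, values as JSON. servo_tool: Moves the arm, as the interface text tells. Its arguments: {"type":"object","properties":{"increments":{"type":"array","items":{"type":"object","properties":{"dx":{"type":"number"},"dy":{"type":"number"},"dz":{"type":"number"},"ax":{"type":"number"},"ay":{"type":"number"},"az":{"type":"number"},"claw":{"type":"number"}}}}},"required":["increments"]}

```bash
mkdir -p pics
python3 - <<'E'
from cell import *
import cv2,numpy as np
s=read_state();print({k:np.round(v,3).tolist() for k,v in s.items()})
for n in("side","top","wrist"):
    i=get_image(n);cv2.imwrite(f"pics/{n}0.png",i["color"][:,:,::-1]);print(n,{k:np.round(v,4).tolist() for k,v in i.items() if k!="color"})
E
```

```text
{'clock': 0.0, 'qpos': [-1.391, 0.629, 0.038, 1.518, -0.027, 0.996, -0.02], 'qd': [-0.001, -0.001, 0.003, -0.001, 0.001, -0.001, 0.0], 'tau': [-0.0, -56.34, 1.226, -19.343, 0.011, 0.011, -0.0], 'eef_pos': [157.952, 629.86, 230.371], 'tool_rot': [-1.573, -0.0, -0.246], 'force': [0.387, 0.216, 0.505], 'torque': [-0.006, 0.009, -0.024], 'width': 85.258}
side {'fov_y': 48.3475, 'cx': 318.9629, 'cy': 203.0906, 'k1': -0.0715, 'R': [[0.9179, -0.3968, -0.0072], [-0.2732, -0.6185, -0.7368], [0.2879, 0.6782, -0.6761]], 't': [-495.1415, 115.124, 1367.1348]}
top {'fov_y': 53.6777, 'cx': 315.0351, 'cy': 203.7573, 'k1': -0.0097, 'R': [[0.0205, -0.9998, -0.0088], [-0.9941, -0.0195, -0.1068], [0.1066, 0.0109, -0.9942]], 't': [-82.5528, 484.2897, 1105.5343]}
wrist {'fov_y': 65.5198, 'cx': 318.6063, 'cy': 195.0501, 'k1': -0.0461, 'R': [[0.244, 0.9698, -0.0037], [0.9329, -0.2337, 0.274], [0.2648, -0.0703, -0.9617]], 't': [-649.442, -36.7782, 380.5443]}
```

View pics/side0.png

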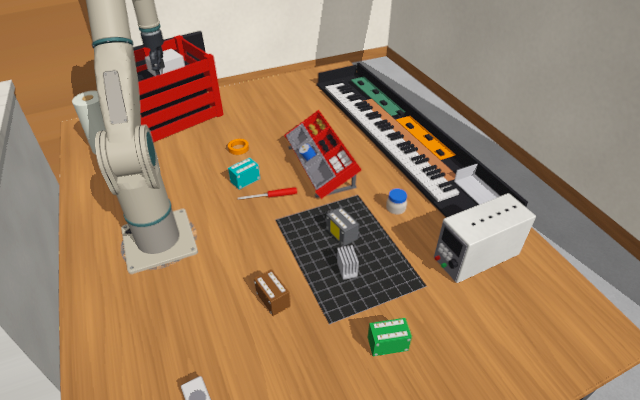

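View pics/top0.png

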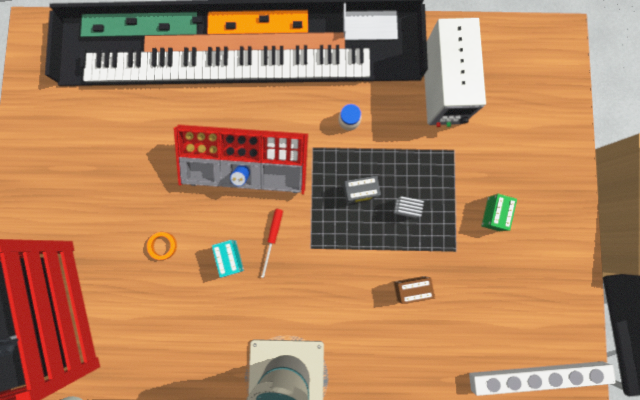

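View pics/wrist0.png

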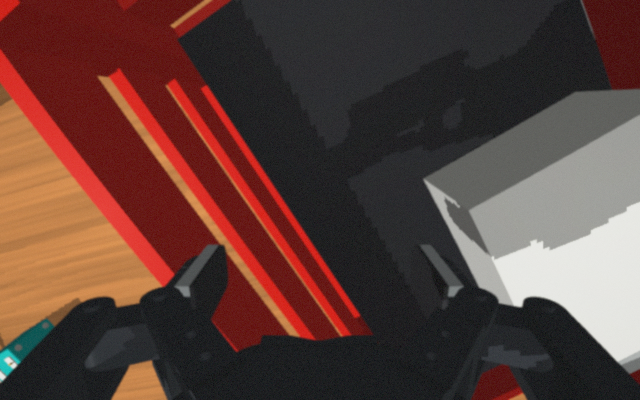

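```bash
cat > h.py <<'E'
from cell import *
import cv2,numpy as np
from scipy.spatial.transform import Rotation as Ro
def cam(i):
    f=200/np.tan(np.radians(i["fov_y"])/2)
    return f,np.array([[f,0,i["cx"]],[0,f,i["cy"]],[0,0,1.]])
def proj(i,X):
    X=np.atleast_2d(X).astype(float);c=X@np.array(i["R"]).T+np.array(i["t"]);s=c[:,:2]/c[:,2:]
    r2=(s**2).sum(1,keepdims=True);f,K=cam(i);return s*(1+i["k1"]*r2)*f+[i["cx"],i["cy"]]
def ray(i,p):
    p=np.atleast_2d(p).astype(float);f,K=cam(i);d=(p-[i["cx"],i["cy"]])/f;s=d.copy()
    for _ in range(30): s=d/(1+i["k1"]*(s**2).sum(1,keepdims=True))
    R=np.array(i["R"]);return -R.T@np.array(i["t"]),np.c_[s,np.ones(len(s))]@R
def unproj(i,p,z):
    o,d=ray(i,p);return o+d*((z-o[2])/d[:,2:])
def save(i,n,crop=None,k=1):
    c=i["color"][:,:,::-1]
    if crop: x0,y0,x1,y1=crop;c=c[y0:y1,x0:x1]
    cv2.imwrite(f"pics/{n}.png",cv2.resize(c,None,fx=k,fy=k,interpolation=cv2.INTER_CUBIC))
E
python3 - <<'E'
from h import *
i=get_image("top");save(i,"top1",(165,90,465,260),2.6)
for n,p,z in[("tr",(362.5,187),66),("hs",(409.5,206.5),64),("trA",(345,182),66),("standL",(178,185),40),("standR",(304,191),40),("small/large L",(199,172),60),("can",(238,175),85),("R",(281,176),60)]:print(n,unproj(i,p,z).round(0))
E
```

```text
tr [[ 531. -204.   66.]]
hs [[ 479. -334.   64.]]
trA [[ 544. -155.   66.]]
standL [[530. 319.  40.]]
standR [[520. -41.  40.]]
small/large L [[565. 254.  60.]]
can [[555. 139.  85.]]
R [[558.  24.  60.]]
```

View pics/top1.png

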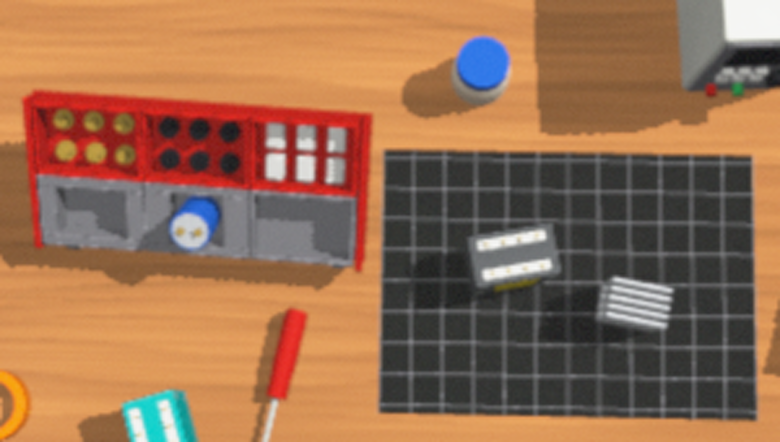

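Call:
servo_tool([
  {"dz": 4},
  {"dz": 8},
  {"dz": 12},
  {"dz": 12, "dx": 15, "dy": -13, "az": -0.3},
  {"dz": 12, "dx": 15, "dy": -13, "az": -0.3},
  {"dz": 12, "dx": 15, "dy": -13, "az": -0.3},
  {"dz": 12, "dx": 15, "dy": -13, "az": -0.3},
  {"dz": 12, "dx": 15, "dy": -13, "az": -0.3},
])

```text
invalid input at $.increments[0]: expected keys dx, dy, dz, ax, ay, az, claw
```

Call:
servo_tool([
  {"dx": 20, "dy": -28, "az": -0.5},
  {"dx": 20, "dy": -28, "az": -0.5},
  {"dx": 20, "dy": -28, "az": -0.5},
  {"dx": 20, "dy": -28, "az": -0.5},
  {"dx": 20, "dy": -28, "az": -0.5},
  {"dx": 20, "dy": -28, "az": -0.5},
  {"dx": 20, "dy": -28, "az": -0.5},
  {"dx": 20, "dy": -28, "az": -0.5},
])

```text
invalid input at $.increments[0]: expected keys dx, dy, dz, ax, ay, az, claw
```

Call:
servo_tool([
  {"dx": 0, "dy": 0, "dz": 4, "ax": 0, "ay": 0, "az": 0, "claw": -1},
  {"dx": 0, "dy": 0, "dz": 8, "ax": 0, "ay": 0, "az": 0, "claw": -1},
  {"dx": 0, "dy": 0, "dz": 12, "ax": 0, "ay": 0, "az": 0, "claw": -1},
  {"dx": 15, "dy": -13, "dz": 12, "ax": 0, "ay": 0, "az": -0.3, "claw": -1},
  {"dx": 15, "dy": -13, "dz": 12, "ax": 0, "ay": 0, "az": -0.3, "claw": -1},
  {"dx": 15, "dy": -13, "dz": 12, "ax": 0, "ay": 0, "az": -0.3, "claw": -1},
  {"dx": 15, "dy": -13, "dz": 12, "ax": 0, "ay": 0, "az": -0.3, "claw": -1},
  {"dx": 15, "dy": -13, "dz": 12, "ax": 0, "ay": 0, "az": -0.3, "claw": -1},
])

```text
clock: 0.87
eef_pos: [311.1, 497.4, 351.5]
tool_rot: [-1.571, -0.002, -0.549]
force: [0.7, 0.1, -0.0]
width: 85.4
```

Call:
servo_tool([
  {"dx": 21, "dy": -38, "dz": 0, "ax": 0, "ay": 0, "az": -1.02, "claw": -1},
  {"dx": 21, "dy": -38, "dz": 0, "ax": 0, "ay": 0, "az": -1.02, "claw": -1},
  {"dx": 21, "dy": -38, "dz": 0, "ax": 0, "ay": 0, "az": -1.02, "claw": -1},
  {"dx": 21, "dy": -38, "dz": 0, "ax": 0, "ay": 0, "az": -1.02, "claw": -1},
  {"dx": 21, "dy": -38, "dz": 0, "ax": 0, "ay": 0, "az": -1.02, "claw": -1},
  {"dx": 21, "dy": -38, "dz": 0, "ax": 0, "ay": 0, "az": -1.02, "claw": -1},
  {"dx": 21, "dy": -38, "dz": 0, "ax": 0, "ay": 0, "az": -1.02, "claw": -1},
  {"dx": 21, "dy": -38, "dz": 0, "ax": 0, "ay": 0, "az": -1.02, "claw": -1},
])

```text
clock: 1.53
eef_pos: [469.8, 206.8, 351.5]
tool_rot: [-1.571, 0.001, -1.552]
force: [0.5, 0.0, -0.4]
width: 85.7
```

Run:
```python
from h import *
i=get_image("wrist");save(i,"w1");np.save("w1.npy",i,allow_pickle=True)
s=read_state();print(s["eef_pos"],s["tool_rot"],s["qpos"],s["clock"])
```

```text
[474.3658636  196.85635199 352.14526368] [-1.56599375 -0.00613465 -1.56973983] [-0.8041514   0.33240828  0.48584485  1.72704811 -0.16180808  1.1209226
 -0.26961663] 1.5833
```

View pics/w1.png

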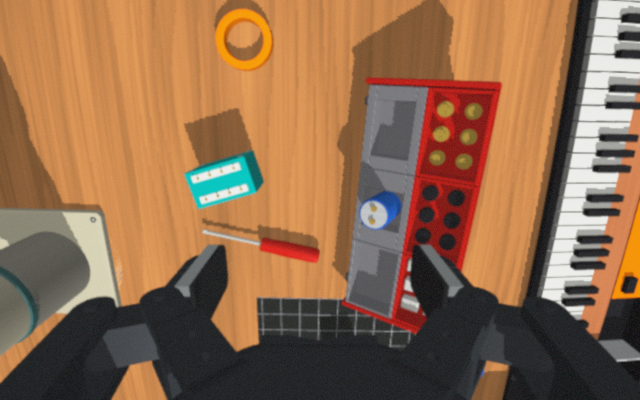

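Call:
servo_tool([
  {"dx": 4, "dy": -6, "dz": -3, "ax": 0, "ay": 0, "az": 0, "claw": -1},
  {"dx": 4, "dy": -10, "dz": -3, "ax": 0, "ay": 0, "az": 0, "claw": -1},
  {"dx": 4, "dy": -10, "dz": -3, "ax": 0, "ay": 0, "az": 0, "claw": -1},
  {"dx": 4, "dy": -10, "dz": -3, "ax": 0, "ay": 0, "az": 0, "claw": -1},
  {"dx": 4, "dy": -10, "dz": -3, "ax": 0, "ay": 0, "az": 0, "claw": -1},
  {"dx": 4, "dy": -10, "dz": -3, "ax": 0, "ay": 0, "az": 0, "claw": -1},
])

```text
clock: 2.08
eef_pos: [509.2, 109.7, 321.2]
tool_rot: [-1.571, 0.001, -1.545]
force: [-0.1, 1.4, 1.0]
width: 85.5
```

Run:
```python
from h import *
i=get_image("wrist");save(i,"w2");save(i,"w2b",(300,0,640,300),2);np.save("w2.npy",i,allow_pickle=True)
s=read_state();print(s["eef_pos"],s["tool_rot"],s["qd"],s["clock"])
```

```text
[509.14633937 110.31478134 321.32845731] [-1.57095715e+00  1.00636858e-03 -1.54360992e+00] [-0.01373446 -0.00086573 -0.0030114  -0.00092096  0.0032318   0.00093687
  0.00140176] 2.1333
```

View pics/w2b.png

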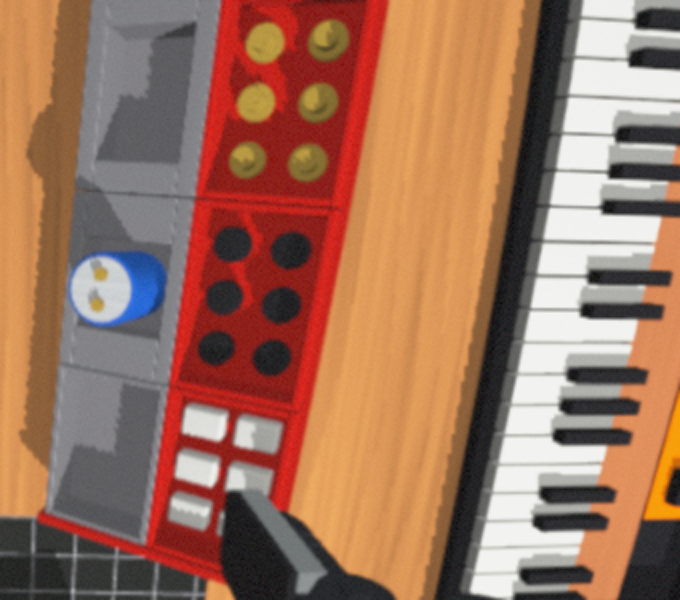

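Run:
```python
from h import *
i=np.load("w2.npy",allow_pickle=True).item()
save(i,"w2R",(315,175,415,285),5.4)
save(i,"w2L",(330,0,430,105),5.6)
i=np.load("w1.npy",allow_pickle=True).item()
save(i,"w1L",(350,70,450,180),5.4)
```

```text
(no output)
```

View pics/w2R.png

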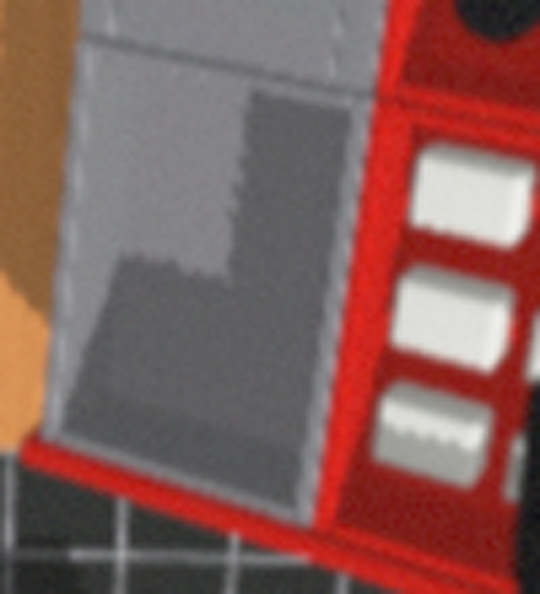

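View pics/w2L.png

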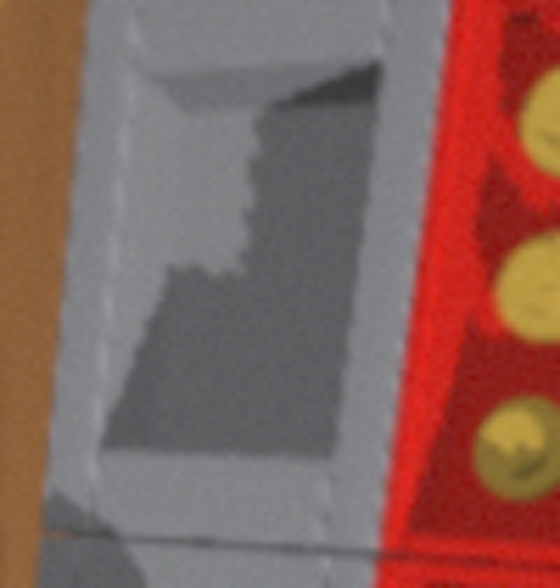

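View pics/w1L.png

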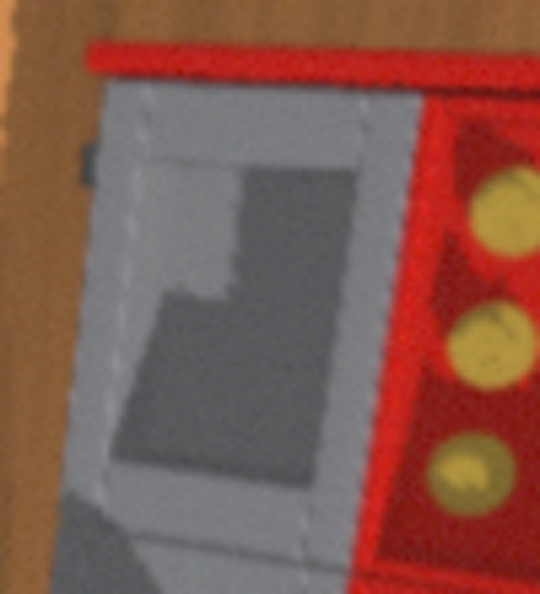

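```bash
cat > fitstand.py <<'E'
from h import *
from scipy.optimize import least_squares
w1=np.load("w1.npy",allow_pickle=True).item();w2=np.load("w2.npy",allow_pickle=True).item()
L=lambda a,b:(34*a,-113+52*b,30);S=lambda a,b:(27*a,113+38*b,30)
D=[(w2,5.4,(315,175),[(L(-1,-1),48,435),(L(1,-1),302,520),(L(1,1),352,106),(L(-1,1),83,62)]),
(w2,5.6,(330,0),[(S(1,1),382,65),(S(-1,1),135,73),(S(-1,-1),98,450),(S(1,-1),335,457)]),
(w1,5.4,(350,70),[(S(-1,1),138,160),(S(1,1),358,170),(S(-1,-1),107,462),(S(1,-1),312,487)])]
def pose(p):
    x,y,z,yaw=p[:4]
    return Ro.from_euler("z",yaw)*Ro.from_euler("y",-np.pi/6),np.array([x,y,z])
def res(p,D=D):
    R,t=pose(p);o=[]
    for im,k,off,pts in D:
        X=R.apply([q[0] for q in pts])+t
        u=(np.array([q[1:] for q in pts])+.5)/k-.5+off
        o.append(proj(im,X)-u)
    return np.concatenate(o).ravel()
if __name__=="__main__":
    for d in(D,D[:2],D[:1],D[1:2],D[2:]):
        r=least_squares(res,[558,140,40,0],args=(d,),loss="soft_l1");print(r.x.round(3),np.round(r.fun.reshape(-1,2),1).tolist())
    r=least_squares(res,[558,140,40,0],args=(D[:2],));R,t=pose(r.x)
    for y in(-113,0,113):print(R.apply([0,y,0])+t)
    np.save("stand.npy",r.x)
E
python3 fitstand.py
```

```text
[ 5.76494e+02  1.35609e+02  4.75180e+01 -5.40000e-02] [[1.6, -0.1], [-1.4, -1.2], [-0.3, 1.6], [1.7, -0.5], [0.2, -1.6], [-0.6, -0.0], [-0.4, 0.0], [-0.4, 0.4], [0.6, -0.2], [0.2, 0.5], [-0.1, -0.1], [0.0, 1.0]]
[ 5.76411e+02  1.35356e+02  4.79400e+01 -5.70000e-02] [[1.3, 0.1], [-1.8, -0.8], [-0.4, 2.0], [1.5, -0.3], [0.6, -1.4], [-0.3, 0.1], [-0.3, 0.1], [-0.2, 0.7]]
[ 5.73055e+02  1.40456e+02  5.90580e+01 -4.10000e-02] [[1.0, 1.0], [-0.7, -0.1], [-0.3, 0.3], [0.2, -1.5]]
[ 5.77504e+02  1.36267e+02  4.21340e+01 -5.60000e-02] [[0.2, -0.7], [0.0, 0.7], [0.1, -0.2], [-0.4, 0.2]]
[ 5.77953e+02  1.35990e+02  4.59520e+01 -4.20000e-02] [[0.1, -0.2], [-0.4, 0.0], [0.1, -0.2], [0.2, 0.4]]
[570.00793788  22.58074645  47.54567755]
[576.43032003 135.39809001  47.54567755]
[582.85270218 248.21543357  47.54567755]
```

```bash
cat > ov.py <<'E'
from fitstand import *
def draw(i,p,n,crop,k):
    save(i,n,crop,k);im=cv2.imread(f"pics/{n}.png");R,t=pose(p)
    for cy,a,b in((-113,34,52),(113,27,38)):
        for z,c in((30,(0,255,255)),(0,(255,255,0))):
            q=np.array([[-a,-b],[a,-b],[a,b],[-a,b]]);X=np.c_[q[:,0],q[:,1]+cy,0*q[:,0]+z]
            u=((proj(i,R.apply(X)+t)-crop[:2]+.5)*k-.5).round().astype(int)
            cv2.polylines(im,[u],True,c,1,cv2.LINE_AA)
    for y in(-56.5,56.5):
        u=((proj(i,R.apply([[-38,y,30],[38,y,30]])+t)-crop[:2]+.5)*k-.5).round().astype(int);cv2.line(im,u[0],u[1],(0,255,0),1)
    cv2.imwrite(f"pics/{n}.png",im)
E
python3 - <<'E'
from ov import *
draw(w2,np.load("stand.npy"),"ov1",(305,0,445,280),2.1)
a=cv2.imread("pics/ov1.png");draw(w2,np.load("stand.npy"),"ov2",(310,170,410,280),5.3)
b=cv2.imread("pics/ov2.png");h=max(a.shape[0],b.shape[0]);f=lambda m:cv2.copyMakeBorder(m,0,h-m.shape[0],0,0,0);a=f(a);b=f(b);cv2.imwrite("pics/ov3.png",np.hstack([a[:,:250],b])[:600,:800])
E
```

```text
(no output)
```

View pics/ov3.png

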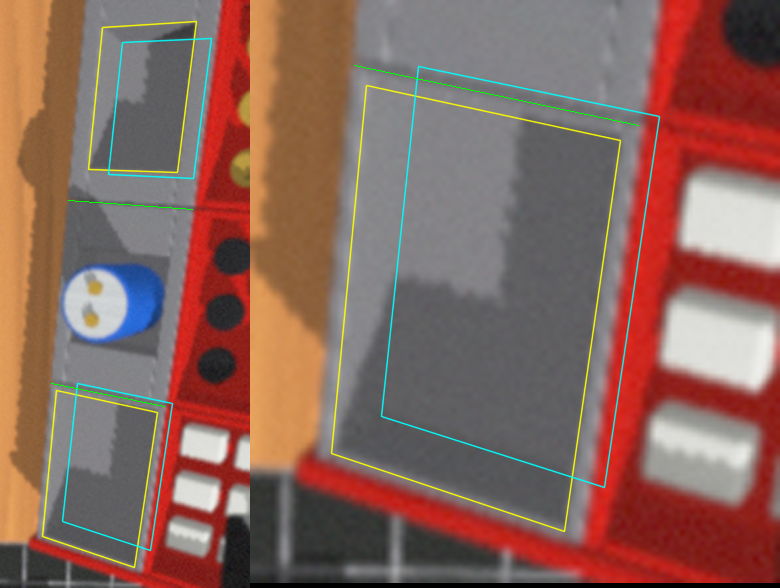

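Call:
servo_tool([
  {"dx": 4, "dy": -13, "dz": -8, "ax": 0, "ay": 0, "az": 0, "claw": -1},
  {"dx": 4, "dy": -13, "dz": -8, "ax": 0, "ay": 0, "az": 0, "claw": -1},
  {"dx": 4, "dy": -13, "dz": -8, "ax": 0, "ay": 0, "az": 0, "claw": -1},
  {"dx": 4, "dy": -13, "dz": -8, "ax": 0, "ay": 0, "az": 0, "claw": -1},
  {"dx": 4, "dy": -13, "dz": -8, "ax": 0, "ay": 0, "az": 0, "claw": -1},
  {"dx": 4, "dy": -13, "dz": -8, "ax": 0, "ay": 0, "az": 0, "claw": -1},
])

```text
clock: 2.63
eef_pos: [549.1, -21.4, 240.5]
tool_rot: [-1.573, 0.0, -1.547]
force: [-0.7, 1.3, -0.7]
width: 85.7
```

Run:
```python
from h import *
i=get_image("wrist");save(i,"w3",(200,0,600,300),2);np.save("w3.npy",i,allow_pickle=True)
s=read_state();print(s["eef_pos"],s["tool_rot"],s["qd"],s["clock"])
```

```text
[549.44313462 -19.6610097  241.14615285] [-1.57137829e+00  1.11910121e-03 -1.54432636e+00] [-0.02890455 -0.01895659 -0.01330571 -0.00773579 -0.00117302  0.00187535
 -0.00048787] 2.6833
```

View pics/w3.png

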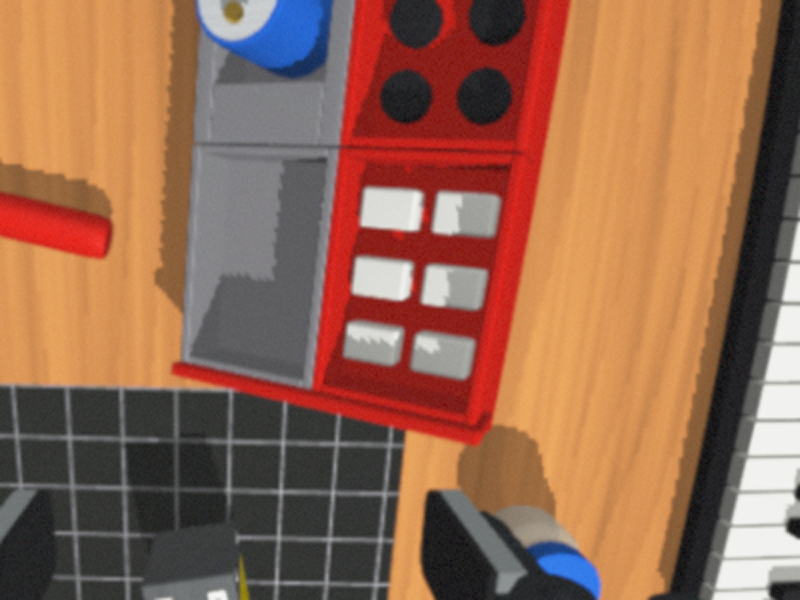

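Run:
```python
from ov import *
i=np.load("w3.npy",allow_pickle=True).item()
save(i,"w3z",(280,65,390,205),4.2)
draw(i,np.load("stand.npy"),"ov4",(280,65,370,205),4.2)
a=cv2.imread("pics/w3z.png");b=cv2.imread("pics/ov4.png");cv2.imwrite("pics/ov5.png",np.hstack([a[:,:400],b]))
```

```text
(no output)
```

View pics/ov5.png

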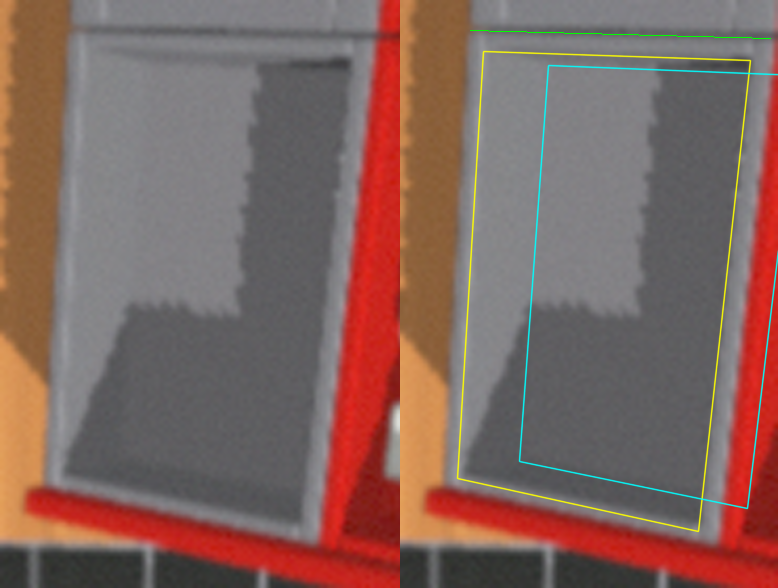

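Run:
```python
from fitstand import *
w3=np.load("w3.npy",allow_pickle=True).item()
D.append((w3,4.2,(280,65),[(L(-1,-1),62,476),(L(1,-1),303,533),(L(1,1),352,56),(L(-1,1),87,46)]))
for d in(D,D[1:2]+D[3:],D[3:]):
    r=least_squares(res,[558,140,40,0],args=(d,));R,t=pose(r.x);print(r.x.round(3),np.round(r.fun.reshape(-1,2),1).tolist())
    print(R.apply([0,-113,0])+t,R.apply([0,113,0])+t)
    if d is not D and len(d)==2:np.save("stand.npy",r.x)
i=w3;save(i,"w3t",(260,200,480,400),3)
```

```text
[ 5.76630e+02  1.35724e+02  4.75170e+01 -5.30000e-02] [[1.8, -0.1], [-1.2, -1.2], [-0.1, 1.6], [1.9, -0.5], [0.2, -1.7], [-0.6, -0.1], [-0.4, -0.1], [-0.3, 0.3], [0.6, -0.3], [0.2, 0.4], [-0.0, -0.2], [0.1, 0.9], [-0.5, 0.4], [-0.4, -0.9], [0.0, 0.4], [-0.5, 1.0]]
[570.58815666  22.88571095  47.51740863] [582.67175036 248.56244161  47.51740863]
[ 5.77058e+02  1.35689e+02  4.66220e+01 -5.40000e-02] [[0.5, -1.4], [-0.2, 0.2], [-0.0, 0.0], [-0.1, 0.4], [-0.2, 0.2], [-0.2, -1.1], [0.3, 0.6], [-0.1, 1.0]]
[570.90926396  22.85648149  46.62190569] [583.20759058 248.52161208  46.62190569]
[ 5.77057e+02  1.36009e+02  4.92610e+01 -5.50000e-02] [[-0.4, 0.4], [-0.0, -0.7], [0.7, -0.0], [-0.3, 0.4]]
[570.84213607  23.18009753  49.26126074] [583.27141312 248.83805345  49.26126074]
```

Call:
servo_tool([
  {"dx": -3, "dy": -25, "dz": 2, "ax": 0, "ay": 0, "az": 0, "claw": -1},
  {"dx": -3, "dy": -25, "dz": 2, "ax": 0, "ay": 0, "az": 0, "claw": -1},
  {"dx": -3, "dy": -25, "dz": 2, "ax": 0, "ay": 0, "az": 0, "claw": -1},
  {"dx": -3, "dy": -25, "dz": 2, "ax": 0, "ay": 0, "az": 0, "claw": -1},
  {"dx": -3, "dy": -25, "dz": 2, "ax": 0, "ay": 0, "az": 0, "claw": -1},
  {"dx": -3, "dy": -25, "dz": 2, "ax": 0, "ay": 0, "az": 0, "claw": -1},
  {"dx": -3, "dy": -25, "dz": 2, "ax": 0, "ay": 0, "az": 0, "claw": -1},
  {"dx": -3, "dy": -25, "dz": 2, "ax": 0, "ay": 0, "az": 0, "claw": -1},
])

```text
clock: 3.35
eef_pos: [519.7, -272.6, 262.6]
tool_rot: [-1.569, -0.001, -1.548]
force: [0.6, 0.9, 0.8]
width: 85.2
```

Run:
```python
from h import *
i=get_image("wrist");save(i,"w4",(150,0,490,300),2);np.save("w4.npy",i,allow_pickle=True)
s=read_state();print(s["eef_pos"],s["tool_rot"],s["qd"],s["clock"])
```

```text
[ 520.45672058 -269.71060408  262.0582346 ] [-1.56899060e+00  9.87535665e-04 -1.54435514e+00] [-0.03790835  0.00122602 -0.03299921  0.01866585 -0.00786394 -0.00129312
 -0.00010953] 3.4
```

View pics/w4.png

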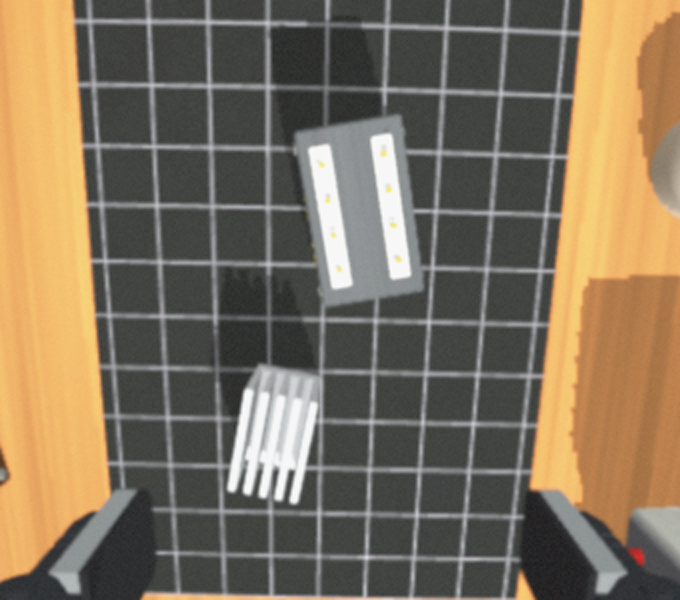

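```bash
cat > obj.py <<'E'
from h import *
i=np.load("w4.npy",allow_pickle=True).item()
def f(c,z):
    u=(np.array(c,float)+.5)/2-.5+[150,0];P=unproj(i,u,z)[:,:2]
    e=lambda a,b:np.linalg.norm(P[a]-P[b])
    v=P[0]-P[3]+P[1]-P[2]  # y axis-ish (image up=+y)
    w=P[1]-P[0]+P[2]-P[3]
    print("ctr",P.mean(0).round(1),"short",round(e(0,1)),round(e(2,3)),"long",round(e(0,3)),round(e(1,2)),"yaw from long",np.arctan2(-v[0],v[1]).round(3),"short",np.arctan2(w[1],w[0]).round(3))
f([(295,131),(402,115),(423,291),(323,306)],66)
f([(242,390),(318,402),(302,502),(227,491)],64)
E
python3 obj.py
```

```text
ctr [ 532.1 -202.5] short 55 55 long 91 91 yaw from long 0.174 short 0.167
ctr [ 484.2 -336.2] short 44 46 long 64 64 yaw from long -0.151 short -0.14
```

Call:
servo_tool([
  {"dx": 1.2, "dy": 6.7, "dz": -4, "ax": 0, "ay": 0, "az": 0.147, "claw": -1},
  {"dx": 1.2, "dy": 6.7, "dz": -8, "ax": 0, "ay": 0, "az": 0.147, "claw": -1},
  {"dx": 1.2, "dy": 6.7, "dz": -12, "ax": 0, "ay": 0, "az": 0.147, "claw": -1},
  {"dx": 1.2, "dy": 6.7, "dz": -12, "ax": 0, "ay": 0, "az": 0.147, "claw": -1},
  {"dx": 1.2, "dy": 6.7, "dz": -12, "ax": 0, "ay": 0, "az": 0.147, "claw": -1},
  {"dx": 1.2, "dy": 6.7, "dz": -12, "ax": 0, "ay": 0, "az": 0.147, "claw": -1},
])

```text
clock: 3.9
eef_pos: [531.9, -201.0, 141.0]
tool_rot: [-1.572, 0.002, -1.394]
force: [0.1, -0.8, 0.2]
width: 85.5
```

```bash
cat > st.py <<'E'
from cell import *
import numpy as np
s=read_state()
for k in("clock","eef_pos","tool_rot","qd","force","torque","width","qpos"):print(k,np.round(s[k],3).tolist())
E
python3 st.py
```

```text
clock 3.9
eef_pos [531.939, -200.956, 141.016]
tool_rot [-1.572, 0.002, -1.394]
qd [0.024, -0.041, 0.043, -0.044, 0.009, 0.001, 0.001]
force [0.064, -0.797, 0.182]
torque [-0.034, -0.045, -0.026]
width 85.527
qpos [0.087, 0.656, 0.354, 1.841, -0.335, 0.705, 0.808]
```

Call:
servo_tool([
  {"dx": 0, "dy": -0.1, "dz": -4, "ax": 0, "ay": 0, "az": 0, "claw": -1},
  {"dx": 0, "dy": -0.1, "dz": -7, "ax": 0, "ay": 0, "az": 0, "claw": -1},
  {"dx": 0, "dy": -0.1, "dz": -9, "ax": 0, "ay": 0, "az": 0, "claw": -1},
  {"dx": 0, "dy": -0.1, "dz": -10.4, "ax": 0, "ay": 0, "az": 0, "claw": -1},
  {"dx": 0, "dy": -0.1, "dz": -10.4, "ax": 0, "ay": 0, "az": 0, "claw": -1},
  {"dx": 0, "dy": -0.1, "dz": -10.4, "ax": 0, "ay": 0, "az": 0, "claw": -1},
])

```text
clock: 4.4
eef_pos: [532.9, -205.4, 38.9]
tool_rot: [-1.569, -0.001, -1.398]
force: [0.3, -0.8, 1.0]
width: 85.3
```

```bash
python3 st.py
python3 - <<'E'
from h import *
i=get_image("wrist");save(i,"w5")
E
```

```text
clock 4.4
eef_pos [532.863, -205.448, 38.88]
tool_rot [-1.569, -0.001, -1.398]
qd [-0.001, -0.022, 0.013, -0.007, 0.002, -0.001, 0.001]
force [0.257, -0.76, 1.036]
torque [0.038, 0.008, 0.019]
width 85.262
qpos [0.153, 0.81, 0.263, 1.889, -0.409, 0.493, 0.873]
```

View pics/w5.png

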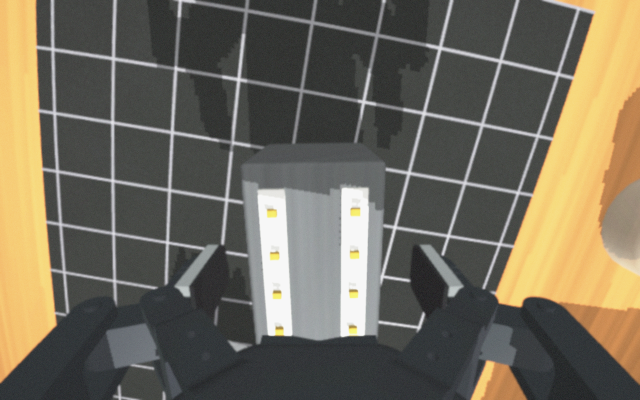

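Call:
servo_tool([
  {"dx": 0, "dy": 0, "dz": 0, "ax": 0, "ay": 0, "az": 0, "claw": 1},
  {"dx": 0, "dy": 0, "dz": 0, "ax": 0, "ay": 0, "az": 0, "claw": 1},
  {"dx": 0, "dy": 0, "dz": 0, "ax": 0, "ay": 0, "az": 0, "claw": 1},
  {"dx": 0, "dy": 0, "dz": 0, "ax": 0, "ay": 0, "az": 0, "claw": 1},
  {"dx": 0, "dy": 0, "dz": 0, "ax": 0, "ay": 0, "az": 0, "claw": 1},
  {"dx": 0, "dy": 0, "dz": 0, "ax": 0, "ay": 0, "az": 0, "claw": 1},
  {"dx": 0, "dy": 0, "dz": 0, "ax": 0, "ay": 0, "az": 0, "claw": 1},
])

```text
clock: 5.03
eef_pos: [532.0, -205.6, 39.1]
tool_rot: [-1.569, -0.001, -1.399]
force: [-1.1, 0.0, 8.2]
width: 54.8
```

```bash
python3 st.py
```

```text
clock 5.033
eef_pos [531.992, -205.588, 39.053]
tool_rot [-1.569, -0.001, -1.399]
qd [-0.001, -0.001, 0.001, -0.0, -0.001, 0.001, -0.0]
force [-1.075, 0.035, 8.203]
torque [0.057, 0.544, 0.087]
width 54.751
qpos [0.153, 0.809, 0.263, 1.89, -0.409, 0.493, 0.874]
```

Call:
servo_tool([
  {"dx": 0, "dy": 0, "dz": 1, "ax": 0, "ay": 0, "az": 0, "claw": 1},
  {"dx": 0, "dy": 0, "dz": 3, "ax": 0, "ay": 0, "az": 0, "claw": 1},
  {"dx": 0, "dy": 0, "dz": 6, "ax": 0, "ay": 0, "az": 0, "claw": 1},
  {"dx": 0, "dy": 0, "dz": 9, "ax": 0, "ay": 0, "az": 0, "claw": 1},
  {"dx": 0, "dy": 0, "dz": 13, "ax": 0, "ay": 0, "az": 0, "claw": 1},
  {"dx": 0, "dy": 0, "dz": 17, "ax": 0, "ay": 0, "az": 0, "claw": 1},
  {"dx": 0, "dy": 0, "dz": 20, "ax": 0, "ay": 0, "az": 0, "claw": 1},
  {"dx": 0, "dy": 0, "dz": 20, "ax": 0, "ay": 0, "az": 0, "claw": 1},
])

```text
clock: 5.7
eef_pos: [534.4, -207.1, 244.1]
tool_rot: [-1.56, -0.006, -1.399]
force: [0.8, -0.0, -5.6]
width: 54.7
```

```bash
python3 st.py
cat > tgt.py <<'E'
import sys
from fitstand import *
def target(loc):
    R,t=pose(np.load("stand.npy"));Rt=R.as_matrix()
    T=np.c_[-Rt[:,1],-Rt[:,2],Rt[:,0]]
    return R.apply(loc)+t,Ro.from_matrix(T)
def go(loc):
    P,T=target(loc);s=read_state();C=Ro.from_euler("xyz",s["tool_rot"])
    print("target",P.round(1),"d_cm",((P-s["eef_pos"])/10).round(2),"rotvec",(T*C.inv()).as_rotvec().round(3))
    print("err local mm",pose(np.load("stand.npy"))[0].inv().apply(s["eef_pos"]-P).round(1))
go([float(a) for a in sys.argv[1:4]])
E
python3 tgt.py -1 -116 120; python3 tgt.py -1 -116 39
python3 - <<'E'
from h import *
i=get_image("wrist");save(i,"w6")
E
```

```text
clock 5.7
eef_pos [534.391, -207.09, 244.093]
tool_rot [-1.56, -0.006, -1.399]
qd [0.016, 0.074, -0.036, 0.081, -0.026, -0.105, 0.024]
force [0.793, -0.03, -5.597]
torque [-0.145, -0.185, 0.01]
width 54.719
qpos [0.042, 0.528, 0.429, 1.742, -0.268, 0.918, 0.753]
target [510.   23.2 150. ] d_cm [-2.44 23.03 -9.4 ] rotvec [ 0.036 -0.513 -0.22 ]
err local mm [  79.  -228.6   63. ]
target [550.4  21.   79.9] d_cm [  1.6   22.81 -16.42] rotvec [ 0.036 -0.513 -0.22 ]
err local mm [  79.  -228.6  144. ]
```

View pics/w6.png

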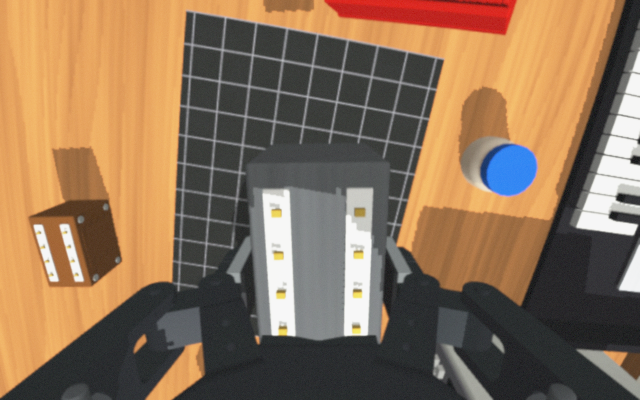

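Call:
servo_tool([
  {"dx": -0.6, "dy": 3, "dz": -0.8, "ax": 0.005, "ay": -0.07, "az": -0.03, "claw": 1},
  {"dx": -1.2, "dy": 6, "dz": -1.6, "ax": 0.01, "ay": -0.14, "az": -0.06, "claw": 1},
  {"dx": -1.8, "dy": 9, "dz": -2.4, "ax": 0.015, "ay": -0.21, "az": -0.09, "claw": 1},
  {"dx": -2.4, "dy": 12.5, "dz": -3.2, "ax": 0.02, "ay": -0.29, "az": -0.12, "claw": 1},
  {"dx": -3, "dy": 16, "dz": -4, "ax": 0.025, "ay": -0.36, "az": -0.16, "claw": 1},
  {"dx": -3.6, "dy": 19, "dz": -4.8, "ax": 0.03, "ay": -0.43, "az": -0.19, "claw": 1},
  {"dx": -4.2, "dy": 22, "dz": -5.6, "ax": 0.034, "ay": -0.48, "az": -0.21, "claw": 1},
  {"dx": -4.4, "dy": 23.2, "dz": -5.9, "ax": 0.036, "ay": -0.513, "az": -0.22, "claw": 1},
])

```text
clock: 6.42
eef_pos: [501.8, -2.0, 221.6]
tool_rot: [-1.161, -0.003, -1.607]
force: [0.7, 0.1, -6.3]
width: 54.9
```

Call:
servo_tool([
  {"dx": 0, "dy": 0, "dz": 0, "ax": 0, "ay": 0, "az": 0, "claw": 1},
  {"dx": 0, "dy": 0, "dz": 0, "ax": 0, "ay": 0, "az": 0, "claw": 1},
  {"dx": 0, "dy": 0, "dz": 0, "ax": 0, "ay": 0, "az": 0, "claw": 1},
])

```text
clock: 6.67
eef_pos: [504.0, -2.3, 222.7]
tool_rot: [-1.159, -0.004, -1.602]
force: [0.8, -0.4, -5.3]
width: 55.1
```

```bash
python3 st.py;  python3 tgt.py -1 -116 75; python3 tgt.py -1 -116 39
python3 - <<'E'
from h import *
i=get_image("wrist");save(i,"w7");np.save("w7.npy",i)
i=get_image("side");save(i,"s7",(260,80,400,240),3.7)
E
```

```text
clock 6.667
eef_pos [504.001, -2.29, 222.732]
tool_rot [-1.159, -0.004, -1.602]
qd [0.065, -0.004, -0.0, -0.015, -0.003, -0.004, 0.0]
force [0.82, -0.38, -5.254]
torque [-0.014, 0.93, -0.049]
width 55.078
qpos [-0.595, 0.364, 0.676, 2.309, -1.049, 0.241, 0.962]
target [532.4  21.9 111.1] d_cm [  2.84   2.42 -11.17] rotvec [-0.    -0.112 -0.023]
err local mm [ 32.4 -25.8 110.2]
target [550.4  21.   79.9] d_cm [  4.64   2.33 -14.28] rotvec [-0.    -0.112 -0.023]
err local mm [ 32.4 -25.8 146.2]
```

View pics/w7.png

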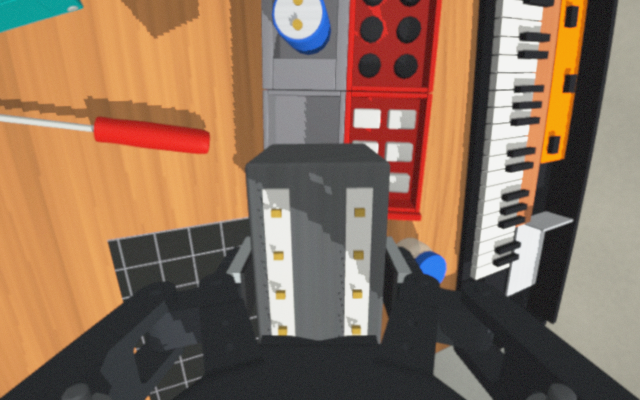

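View pics/s7.png

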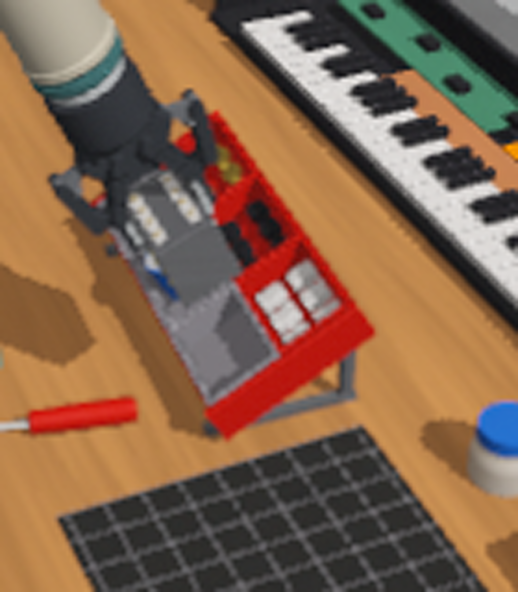

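```bash
cat > kin.py <<'E'
import numpy as np,itertools
from scipy.spatial.transform import Rotation as Ro
from scipy.optimize import least_squares
Q=np.array([[-1.391,0.629,0.038,1.518,-0.027,0.996,-0.02],[-0.8041514,0.33240828,0.48584485,1.72704811,-0.16180808,1.1209226,-0.26961663],[0.087,0.656,0.354,1.841,-0.335,0.705,0.808],[0.153,0.809,0.263,1.89,-0.409,0.493,0.874],[0.042,0.528,0.429,1.742,-0.268,0.918,0.753],[-0.595,0.364,0.676,2.309,-1.049,0.241,0.962]])
P=np.array([[157.95,629.86,230.37],[474.37,196.86,352.15],[531.939,-200.956,141.016],[531.992,-205.588,39.053],[534.391,-207.09,244.093],[504.001,-2.29,222.732]])
T=np.array([[-1.573,0,-.246],[-1.566,-.006,-1.5697],[-1.572,.002,-1.394],[-1.569,-.001,-1.399],[-1.56,-.006,-1.399],[-1.159,-.004,-1.602]])
Z=lambda a:Ro.from_euler("z",a);Y=lambda a:Ro.from_euler("y",a)
# params: h,a,b,L,  e1(x off at elbow pre), e2(x off after elbow), c1, c7, w (wrist x off)
def fk(q,p,s):
    h,a,b,L,e1,e2,w,c1,c7,bx,by=p
    R=Z(c1+s[0]*q[0])*Y(q[1]);x=np.array([bx,by,h])+R.apply([e1,0,a])   # upper arm (e1 turns with q3 below)
    R0=R;R=R0*Z(s[1]*q[2]);x=np.array([bx,by,h])+R.apply([e1,0,a])
    R=R*Y(q[3])*Z(s[2]*q[4]);x=x+R.apply([e2,0,b])
    R=R*Y(q[5]);x=x+R.apply([w,0,0]);R=R*Z(c7+s[3]*q[6]);x=x+R.apply([0,0,L])
    # tool: approach=z -> tool y ; 
    M=R.as_matrix();return x,Ro.from_matrix(np.c_[M[:,0],M[:,2],-M[:,1]])
def res(p,s):
    o=[]
    for q,x,r in zip(Q,P,T):
        X,R=fk(q,p,s);o+=list(X-x)+list(300*(R*Ro.from_euler("xyz",r).inv()).as_rotvec())
    return np.array(o)
if __name__=="__main__":
    best=None
    for s in itertools.product((1,-1),repeat=4):
      for c7 in np.arange(4)*np.pi/2:
        for c1 in(0,np.pi):
          r=least_squares(res,[300,400,350,250,0,0,0,c1,c7,0,0],args=(s,),loss="soft_l1",x_scale=[100]*7+[1,1,100,100],max_nfev=80)
          if best is None or r.cost<best[0]:best=(r.cost,s,r.x);print(r.cost,s,r.x.round(3))
    np.save("kin.npy",np.r_[best[2],best[1]]);print(res(best[2],best[1]).reshape(-1,6).round(1))
E
timeout 500 python3 kin.py
```

```text
2349.0172455261354 (1, 1, 1, 1) [302.706 384.235 230.421 290.036  27.336 -61.915  64.772  -1.975  -3.889
 564.263 186.681]
1497.6045454277887 (1, 1, 1, 1) [ -37.977  691.258  217.013  308.923  -62.46  -119.041  -29.468    4.096
    2.181  735.695  372.07 ]
1494.9919579673872 (1, 1, 1, 1) [ -22.613  700.41   228.95   324.706  -75.679 -109.946  -33.086    4.095
    2.18   738.275  369.667]
1338.6503620678059 (-1, -1, -1, 1) [ 3.43322e+02  5.52155e+02  3.77181e+02  3.48618e+02  8.72000e+00
 -1.39700e+00 -1.09700e+00 -4.40000e-02  3.05600e+00  2.88000e-01
 -7.03000e-01]
1338.6503620677943 (-1, -1, -1, 1) [ 3.43322e+02  5.52155e+02  3.77181e+02  3.48618e+02  8.72000e+00
 -1.39700e+00 -1.09700e+00 -4.40000e-02  3.05600e+00  2.88000e-01
 -7.03000e-01]
1338.6503620677777 (-1, -1, -1, 1) [ 3.43322e+02  5.52155e+02  3.77181e+02  3.48618e+02  8.72000e+00
 -1.39700e+00 -1.09700e+00 -4.40000e-02  3.05600e+00  2.88000e-01
 -7.03000e-01]
9.341796177357825 (-1, -1, -1, -1) [ 3.44353e+02  5.52085e+02  3.77941e+02  3.49215e+02  8.00300e+00
 -1.08700e+00 -1.34200e+00 -4.30000e-02 -1.61400e+00  3.69000e-01
 -1.01300e+00]
9.341796177314471 (-1, -1, -1, -1) [ 3.44354e+02  5.52085e+02  3.77941e+02  3.49215e+02  8.00300e+00
 -1.08700e+00 -1.34200e+00 -4.30000e-02  4.66900e+00  3.69000e-01
 -1.01300e+00]
[[ 0.2 -0.6  1.6  0.4 -0.   0.2]
 [-0.5  2.3  0.2 -0.1  0.1 -0. ]
 [ 0.3 -0.2 -0.6  0.1 -0.2 -0.1]
 [-0.4  0.5 -0.5  0.  -0.   0.3]
 [ 0.4 -0.5 -1.1 -0.1  0.4 -0. ]
 [-0.1 -0.2  0.8 -5.2  0.2 -1.2]]
```

```bash
cat > ik.py <<'E'
from kin import *
lo=np.array([-3.06,-.37,-1.25,.18,-1.1,.23,-2.94]);hi=np.array([3.06,2.12,1.32,2.47,4.24,1.98,2.94])
k=np.load("kin.npy");p,s=k[:11],k[11:]
def f(q,X,R):
    x,r=fk(q,p,s);return np.r_[(x-X)/100,(r*R.inv()).as_rotvec()*3]
def sols(X,R,n=60,seed=0):
    rng=np.random.default_rng(seed);out=[]
    for _ in range(n):
        r=least_squares(f,rng.uniform(lo,hi),bounds=(lo,hi),args=(X,R))
        if r.cost<1e-6:out.append(r.x)
    return np.array(out)
E
cat > t1.py <<'E'
from ik import *
import fitstand as fs
Rp,t=fs.pose(np.load("stand.npy"));M=Rp.as_matrix()
for loc in([0,-116,39],[0,-116,120],[0,113,37],[0,113,110]):
  for sg in(1,-1):
    Tm=Ro.from_matrix(np.c_[-sg*M[:,1],-M[:,2],sg*M[:,0]]);X=Rp.apply(loc)+t
    S=sols(X,Tm);print(loc,sg,len(S))
    if len(S):
        S=S[np.argsort(S[:,4])];print(S[::max(1,len(S)//6)].round(2))
E
timeout 550 python3 t1.py
cat > ik.py <<'E'
import numpy as np
from math import cos,sin
from scipy.optimize import least_squares
from scipy.spatial.transform import Rotation as Ro
lo=np.array([-3.06,-.37,-1.25,.18,-1.1,.23,-2.94]);hi=np.array([3.06,2.12,1.32,2.47,4.24,1.98,2.94])
k=np.load("kin.npy");h,a,b,L,e1,e2,w,c1,c7,bx,by=k[:11]
Z=lambda t:np.array([[cos(t),-sin(t),0],[sin(t),cos(t),0],[0,0,1.]]);Y=lambda t:np.array([[cos(t),0,sin(t)],[0,1.,0],[-sin(t),0,cos(t)]])
def fkm(q):
    R=Z(c1-q[0])@Y(q[1])@Z(-q[2]);x=np.array([bx,by,h])+R@[e1,0,a]
    R=R@Y(q[3])@Z(-q[4]);x=x+R@[e2,0,b];R=R@Y(q[5]);x=x+R@[w,0,0];R=R@Z(c7-q[6]);x=x+R@[0,0,L]
    return x,np.c_[R[:,0],R[:,2],-R[:,1]]
def f(q,X,M):
    x,r=fkm(q);E=r@M.T;return np.r_[(x-X)/100,(r-M).ravel()*2]
def sols(X,M,n=40,seed=0):
    rng=np.random.default_rng(seed);out=[]
    for _ in range(n):
        r=least_squares(f,rng.uniform(lo,hi),bounds=(lo,hi),args=(X,M),max_nfev=60)
        if r.cost<1e-5:out.append(r.x)
    return np.array(out)
E
cat > t1.py <<'E'
from ik import *
import fitstand as fs
Rp,t=fs.pose(np.load("stand.npy"));M=Rp.as_matrix()
for loc in([0,-116,39],[0,-116,120],[0,113,37],[0,113,110]):
  for sg in(1,-1):
    Tm=np.c_[-sg*M[:,1],-M[:,2],sg*M[:,0]];X=Rp.apply(loc)+t
    S=sols(X,Tm);print(loc,sg,len(S),flush=True)
    if len(S):
        S=S[np.argsort(S[:,4])];print(S[::max(1,len(S)//6)].round(2),flush=True)
E
timeout 300 python3 t1.py
```

```text
[0, -116, 39] 1 24
[[ 0.6   1.14 -1.25  2.4   2.05  1.19 -2.01]
 [ 0.51  0.97 -1.    2.4   2.14  0.95 -2.17]
 [ 0.24  0.77 -0.54  2.39  2.43  0.64 -2.54]
 [ 0.17  0.74 -0.42  2.39  2.53  0.59 -2.65]
 [-0.21  0.7   0.12  2.39  3.15  0.47  2.94]
 [-0.47  0.76  0.5   2.39  3.62  0.54  2.42]]
[0, -116, 39] -1 26
[[ 0.6   1.14 -1.25  2.4   2.05  1.19  1.13]
 [ 0.49  0.95 -0.97  2.4   2.16  0.93  0.96]
 [ 0.27  0.78 -0.59  2.4   2.39  0.66  0.65]
 [ 0.12  0.73 -0.35  2.39  2.6   0.56  0.41]
 [ 0.01  0.71 -0.19  2.39  2.77  0.51  0.22]
 [-0.21  0.7   0.11  2.39  3.14  0.47 -0.19]
 [-0.87  1.2   1.31  2.4   4.21  1.13 -1.48]]
[0, -116, 120] 1 23
[[ 0.62  0.86 -1.25  2.46  1.91  0.99 -2.06]
 [ 0.59  0.81 -1.16  2.46  1.95  0.91 -2.1 ]
 [ 0.35  0.59 -0.7   2.46  2.2   0.57 -2.37]
 [ 0.32  0.58 -0.65  2.46  2.24  0.55 -2.41]
 [ 0.24  0.55 -0.54  2.46  2.32  0.49 -2.5 ]
 [-0.05  0.5  -0.12  2.46  2.76  0.36 -2.94]
 [-0.31  0.51  0.23  2.46  3.26  0.34  2.83]
 [-0.62  0.59  0.68  2.46  3.86  0.45  2.21]]
[0, -116, 120] -1 25
[[ 0.62  0.86 -1.25  2.46  1.92  0.99  1.08]
 [ 0.47  0.67 -0.91  2.46  
[... 883 characters left out ...]
.91  2.16  4.23  0.4  -1.92]
 [-1.21  0.96  0.91  2.16  4.24  0.41 -1.93]]
[0, 113, 110] 1 14
[[-0.2   0.69 -0.7   2.21  1.71  0.76 -2.31]
 [-0.03  0.84 -1.03  2.21  1.72  1.03 -2.26]
 [ 0.06  0.97 -1.24  2.21  1.73  1.24 -2.23]
 [-0.48  0.6  -0.27  2.21  1.74  0.48 -2.38]
 [-0.76  0.59  0.12  2.21  1.82  0.26 -2.51]
 [-0.77  0.59  0.14  2.21  1.83  0.25 -2.52]
 [-0.78  0.59  0.15  2.21  1.84  0.25 -2.52]]
[0, 113, 110] -1 18
[[-0.05  0.81 -0.98  2.21  1.71  0.98  0.87]
 [-0.01  0.86 -1.07  2.21  1.72  1.07  0.88]
 [-0.47  0.6  -0.29  2.21  1.73  0.49  0.76]
 [-0.61  0.59 -0.1   2.21  1.76  0.38  0.72]
 [-0.64  0.59 -0.06  2.21  1.77  0.36  0.7 ]
 [-0.75  0.59  0.11  2.21  1.82  0.27  0.64]]
```

```bash
cat > sim.py <<'E'
from ik import *
def jac(q):
    x0,R0=fkm(q);J=np.zeros((6,7))
    for i in range(7):
        d=q.copy();d[i]+=1e-5;x,R=fkm(d);J[:3,i]=(x-x0)/1e-5;J[3:,i]=Ro.from_matrix(R@R0.T).as_rotvec()/1e-5
    return x0,R0,J
W=np.diag([1/300]*3+[1]*3)
def follow(q,X,R,n=20,damp=1e-3,null=0.0,qc=None,clip=True):
    """straight-line interpolate from current to X,R"""
    x0,M0=fkm(q);R0=Ro.from_matrix(M0);rv=(R*R0.inv()).as_rotvec();tr=[]
    for j in range(1,n+1):
        xt=x0+(X-x0)*j/n;Rt=Ro.from_rotvec(rv*j/n)*R0
        for it in range(3):
            x,M,J=jac(q);e=W@np.r_[xt-x,(Rt*Ro.from_matrix(M).inv()).as_rotvec()];J=W@J
            P=J.T@np.linalg.inv(J@J.T+damp**2*np.eye(6));dq=P@e
            if null: dq=dq+(np.eye(7)-P@J)@(null*(qc-q))
            q=q+dq
            if clip:q=np.clip(q,lo,hi)
        tr.append(q)
    return q,np.array(tr)
def E(r):return Ro.from_euler("xyz",r)
if __name__=="__main__":
    wp=[([158,630,352],[-1.571,0,-.246]),([311,497.4,351.5],[-1.571,0,-.549]),([474.4,196.9,351.5],[-1.571,0,-1.56],"B -0.80 .332 .486 1.727 -.162 1.121 -.27"),
    ([509,110,321],[-1.571,0,-1.545]),([549,-20,241],[-1.571,0,-1.545]),([520,-270,262],[-1.571,0,-1.545]),([532,-201,141],[-1.571,0,-1.396],"C 0.087,0.656,0.354,1.841,-0.335,0.705,0.808"),([532,-205,39],[-1.571,0,-1.398],"D 0.153,0.809,0.263,1.89,-0.409,0.493,0.874"),
    ([534,-207,244],[-1.566,0,-1.399],"E 0.042,0.528,0.429,1.742,-0.268,0.918,0.753"),([504,-2.3,222.7],[-1.159,-.004,-1.602],"F -0.595,0.364,0.676,2.309,-1.049,0.241,0.962")]
    for null,qc in((0,None),(0.05,np.zeros(7)),(.05,(lo+hi)/2),(.05,np.array([-1.391,.628,.038,1.517,-.027,.996,-.02]))):
        q=np.array([-1.391,.628,.038,1.517,-.027,.996,-.02]);print("null",null)
        for x in wp:
            q,_=follow(q,np.array(x[0],float),E(x[1]),null=null,qc=qc)
            if len(x)>2:print(q.round(3),x[2])
E
timeout 300 python3 sim.py
```

```text
null 0
[-0.792  0.333  0.482  1.728 -0.169  1.122 -0.248] B -0.80 .332 .486 1.727 -.162 1.121 -.27
[ 0.074  0.657  0.373  1.843 -0.349  0.707  0.819] C 0.087,0.656,0.354,1.841,-0.335,0.705,0.808
[ 0.142  0.811  0.28   1.887 -0.429  0.503  0.891] D 0.153,0.809,0.263,1.89,-0.409,0.493,0.874
[ 0.039  0.53   0.436  1.736 -0.273  0.931  0.758] E 0.042,0.528,0.429,1.742,-0.268,0.918,0.753
[-0.298  0.312  0.303  2.312 -0.605  0.23   0.526] F -0.595,0.364,0.676,2.309,-1.049,0.241,0.962
null 0.05
[-0.385  0.306 -0.071  1.728  0.024  1.109 -0.453] B -0.80 .332 .486 1.727 -.162 1.121 -.27
[ 0.35   0.63  -0.051  1.843  0.049  0.67   0.446] C 0.087,0.656,0.354,1.841,-0.335,0.705,0.808
[ 0.367  0.794 -0.066  1.887  0.106  0.464  0.398] D 0.153,0.809,0.263,1.89,-0.409,0.493,0.874
[ 0.362  0.499 -0.052  1.737  0.029  0.903  0.47 ] E 0.042,0.528,0.429,1.742,-0.268,0.918,0.753
[-0.107  0.299  0.065  2.313 -0.008  0.23  -0.071] F -0.595,0.364,0.676,2.309,-1.049,0.241,0.962
null 0.05
[-0.113  0.329 -0.443  1.728  0.154  1.12  -0.592] B -0.80 .332 .486 1.727 -.162 1.121 -.27
[ 0.666  0.69  -0.544  1.842  0.504  0.751  0.02 ] C 0.087,0.656,0.354,1.841,-0.335,0.705,0.808
[ 0.652  0.858 -0.518  1.886  0.73   0.597 -0.169] D 0.153,0.809,0.263,1.89,-0.409,0.493,0.874
[ 0.742  0.57  -0.645  1.736  0.403  0.966  0.114] E 0.042,0.528,0.429,1.742,-0.268,0.918,0.753
[ 0.125  0.307 -0.223  2.312  0.681  0.23  -0.759] F -0.595,0.364,0.676,2.309,-1.049,0.241,0.962
null 0.05
[-0.807  0.336  0.504  1.728 -0.178  1.123 -0.239] B -0.80 .332 .486 1.727 -.162 1.121 -.27
[ 0.131  0.645  0.282  1.843 -0.266  0.691  0.741] C 0.087,0.656,0.354,1.841,-0.335,0.705,0.808
[ 0.247  0.796  0.117  1.887 -0.185  0.469  0.668] D 0.153,0.809,0.263,1.89,-0.409,0.493,0.874
[ 0.103  0.517  0.337  1.737 -0.21   0.919  0.698] E 0.042,0.528,0.429,1.742,-0.268,0.918,0.753
[-0.249  0.307  0.242  2.313 -0.472  0.23   0.392] F -0.595,0.364,0.676,2.309,-1.049,0.241,0.962
```

```bash
cat > plan.py <<'E'
from sim import *
import fitstand as fs
Rp,t=fs.pose(np.load("stand.npy"));M=Rp.as_matrix();TR=np.c_[-M[:,1],-M[:,2],M[:,0]]
def show(q):
    x,R=fkm(q)
    c=np.array([[sx*46,-39+0,sz*28] for sx in(1,-1) for sz in(1,-1)]) # tool frame: base at +39 along y
    c[:,1]=39
    lowz=(x+c@R.T)[:,2].min()
    el=Z(c1-q[0])@Y(q[1])@Z(-q[2])@[e1,0,a]+[0,0,h]
    print("q",q.round(2),"x",x.round(0),"app",R[:,1].round(2),"jaw",R[:,2].round(2),"low",round(lowz),"elb",el.round(0))
if __name__=="__main__":
    X=Rp.apply([-1,-116,90])+t
    S=sols(X,TR,60);S=S[np.argsort(S[:,4])]
    starts={"E":np.array([0.042,0.528,0.429,1.742,-0.268,0.918,0.753]),"F":np.array([-0.595,0.364,0.676,2.309,-1.049,0.241,0.962])}
    for n,q0 in starts.items():
      for G in S[::max(1,len(S)//5)]:
        q=q0.copy();ks=[];ok=True;low=1e9
        for u in np.linspace(0,1,7)[1:]:
            kq=q0+(G-q0)*u;x,R=fkm(kq);q,tr=follow(q,x,Ro.from_matrix(R),n=10)
            xr,Rr=fkm(q);err=np.linalg.norm(xr-x),Ro.from_matrix(Rr@R.T).magnitude();low=min(low,xr[2]);ok&=err[0]<2 and err[1]<.03
        print(n,G.round(2),"->",q.round(2),ok,low.round())
E
timeout 300 python3 plan.py
```

```text
E [ 0.61  0.97 -1.25  2.45  1.97  1.08 -2.06] -> [ 1.2   0.93 -1.25  2.47 -1.1   0.23  2.07] False 75.0
E [ 0.36  0.69 -0.72  2.44  2.24  0.65 -2.38] -> [ 1.55  1.64 -1.25  2.47 -1.1   0.23  2.66] False 106.0
E [ 0.29  0.66 -0.61  2.44  2.32  0.59 -2.46] -> [ 1.56  1.67 -1.25  2.47 -1.1   0.23  2.69] False 112.0
E [ 0.03  0.59 -0.23  2.44  2.67  0.45 -2.84] -> [ 1.23  1.01 -1.25  2.47 -1.1   0.23  2.13] False 133.0
E [-0.31  0.59  0.24  2.44  3.28  0.4   2.8 ] -> [-0.33  0.59  0.27  2.44  3.32  0.4   2.76] True 124.0
E [-0.87  0.95  1.22  2.45  4.24  0.9   1.77] -> [-0.68  0.72  0.8   2.44  3.95  0.58  2.09] True 124.0
F [ 0.61  0.97 -1.25  2.45  1.97  1.08 -2.06] -> [ 1.89  2.12 -1.25  2.47 -1.1   0.23  2.94] False 58.0
F [ 0.36  0.69 -0.72  2.44  2.24  0.65 -2.38] -> [ 1.6   1.76 -1.25  2.47 -1.1   0.23  2.75] False 93.0
F [ 0.29  0.66 -0.61  2.44  2.32  0.59 -2.46] -> [ 1.57  1.69 -1.25  2.47 -1.1   0.23  2.69] False 102.0
F [ 0.03  0.59 -0.23  2.44  2.67  0.45 -2.84] -> [ 1.65  1.89 -1.25  2.47 -1.1   0.23  2.86] False 124.0
F [-0.31  0.59  0.24  2.44  3.28  0.4   2.8 ] -> [-0.31  0.59  0.24  2.44  3.29  0.4   2.8 ] False 124.0
F [-0.87  0.95  1.22  2.45  4.24  0.9   1.77] -> [-0.69  0.73  0.83  2.44  3.97  0.6   2.07] False 124.0
```

```bash
cat > p2.py <<'E'
from plan import *
q0=np.array([0.042,0.528,0.429,1.742,-0.268,0.918,0.753])
for G in(np.array([0.36,0.69,-0.72,2.44,2.24,0.65,-2.38]),np.array([-.31,.59,.24,2.44,3.28,.4,2.8])):
    q=q0.copy();print("goal")
    for u in np.linspace(0,1,13)[1:]:
        kq=q0+(G-q0)*u;x,R=fkm(kq);show(kq);q,tr=follow(q,x,Ro.from_matrix(R),n=10);print("   sim",q.round(2))
E
python3 p2.py
```

```text
goal
q [ 0.07  0.54  0.33  1.8  -0.06  0.9   0.49] x [ 491. -215.  216.] app [-0.11 -0.09 -0.99] jaw [ 0.99  0.09 -0.12] low 170 elb [289. -35. 814.]
   sim [-0.05  0.57  0.51  1.8  -0.18  0.91  0.61]
q [0.1  0.56 0.24 1.86 0.15 0.87 0.23] x [ 457. -225.  197.] app [-0.2  -0.18 -0.96] jaw [ 0.98  0.01 -0.2 ] low 145 elb [294. -43. 809.]
   sim [-0.14  0.61  0.6   1.86 -0.11  0.87  0.49]
q [ 0.12  0.57  0.14  1.92  0.36  0.85 -0.03] x [ 435. -236.  183.] app [-0.24 -0.28 -0.93] jaw [ 0.97 -0.05 -0.24] low 128 elb [300. -51. 805.]
   sim [-0.22  0.66  0.68  1.92 -0.04  0.8   0.38]
q [ 0.15  0.58  0.05  1.97  0.57  0.83 -0.29] x [ 426. -246.  173.] app [-0.24 -0.38 -0.9 ] jaw [ 0.97 -0.08 -0.22] low 114 elb [304. -59. 801.]
   sim [-0.31  0.7   0.75  1.98 -0.    0.71  0.29]
q [ 0.17  0.6  -0.05  2.03  0.78  0.81 -0.55] x [ 429. -250.  164.] app [-0.19 -0.46 -0.87] jaw [ 0.98 -0.09 -0.17] low 104 elb [309. -68. 797.]
   sim [-0.38  0.74  0.81  2.03  0.02  0.59  0.22]
q [ 0.2   0.61 -0.15  2.09  0.99  0.78 -0.81] x [ 442. -247.  155.] app [-0.11 -0.51 -0.85] jaw [ 0.99 -0.08 -0.08] low 96
[... 2885 characters left out ...]
59 -0.49 -0.64] jaw [-0.22 -0.86  0.45] low 158 elb [302.  52. 804.]
   sim [-0.3   0.59  0.4   2.27  2.48  0.48  2.18]
q [-0.25  0.58  0.27  2.32  2.69  0.49  2.46] x [ 613. -108.  191.] app [ 0.62 -0.33 -0.71] jaw [ 0.25 -0.78  0.58] low 128 elb [303.  62. 802.]
   sim [-0.3   0.59  0.35  2.32  2.76  0.47  2.37]
q [-0.28  0.58  0.26  2.38  2.98  0.44  2.63] x [580. -38. 156.] app [ 0.59 -0.17 -0.79] jaw [ 0.65 -0.48  0.59] low 101 elb [303.  71. 800.]
   sim [-0.31  0.59  0.3   2.38  3.03  0.44  2.58]
q [-0.31  0.59  0.24  2.44  3.28  0.4   2.8 ] x [526.  23. 124.] app [ 0.5  -0.03 -0.87] jaw [ 0.86 -0.05  0.5 ] low 76 elb [303.  81. 799.]
   sim [-0.32  0.59  0.25  2.44  3.29  0.4   2.79]
```

```bash
cat > p3.py <<'E'
from plan import *
X=Rp.apply([-1,-110,90])+t;TR2=np.c_[M[:,1],-M[:,2],-M[:,0]]
S=sols(X,TR2,60);S=S[np.argsort(S[:,4])]
starts={"E":np.array([0.042,0.528,0.429,1.742,-0.268,0.918,0.753]),"F":np.array([-0.595,0.364,0.676,2.309,-1.049,0.241,0.962])}
for n,q0 in starts.items():
  for G in S[::max(1,len(S)//8)]:
    q=q0.copy();em=0;sp=0
    for u in np.linspace(0,1,13)[1:]:
        kq=q0+(G-q0)*u;x,R=fkm(kq);q,tr=follow(q,x,Ro.from_matrix(R),n=10)
        xr,Rr=fkm(q);em=max(em,np.linalg.norm(xr-x)/5+10*Ro.from_matrix(Rr@R.T).magnitude())
    print(n,G.round(2),"->",q.round(2),round(em,2))
E
timeout 300 python3 p3.py
```

```text
E [ 0.59  0.98 -1.25  2.44  1.96  1.09  1.07] -> [ 0.1   0.6  -0.36  2.44  2.52  0.49  0.44] 4.58
E [ 0.51  0.83 -1.04  2.44  2.05  0.88  0.96] -> [ 0.08  0.6  -0.33  2.44  2.55  0.48  0.41] 3.83
E [ 0.36  0.7  -0.76  2.44  2.2   0.68  0.78] -> [ 0.03  0.59 -0.25  2.44  2.63  0.45  0.33] 6.25
E [ 0.26  0.65 -0.6   2.44  2.31  0.59  0.66] -> [ 0.    0.59 -0.22  2.44  2.66  0.44  0.29] 4.24
E [ 0.11  0.61 -0.37  2.44  2.51  0.49  0.46] -> [-0.05  0.58 -0.14  2.44  2.76  0.43  0.19] 7.42
E [ 0.01  0.59 -0.23  2.44  2.65  0.45  0.31] -> [-0.08  0.58 -0.1   2.44  2.81  0.42  0.14] 3.42
E [-0.16  0.58  0.01  2.44  2.94  0.4  -0.  ] -> [-0.16  0.58  0.    2.44  2.94  0.4   0.  ] 8.52
E [-0.88  0.94  1.19  2.44  4.23  0.87 -1.38] -> [-0.52  0.64  0.53  2.44  3.65  0.45 -0.74] 9.71
F [ 0.59  0.98 -1.25  2.44  1.96  1.09  1.07] -> [ 0.05  0.59 -0.29  2.44  2.59  0.46  0.37] 31.63
F [ 0.51  0.83 -1.04  2.44  2.05  0.88  0.96] -> [-0.    0.59 -0.21  2.44  2.68  0.44  0.27] 25.04
F [ 0.36  0.7  -0.76  2.44  2.2   0.68  0.78] -> [-0.    0.59 -0.21  2.44  2.67  0.44  0.28] 21.19
F [ 0.26  0.65 -0.6   2.44  2.31  0.59  0.66] -> [-0.01  0.59 -0.2   2.44  2.68  0.44  0.27] 23.85
F [ 0.11  0.61 -0.37  2.44  2.51  0.49  0.46] -> [-0.01  0.59 -0.19  2.44  2.69  0.44  0.26] 28.13
F [ 0.01  0.59 -0.23  2.44  2.65  0.45  0.31] -> [-0.02  0.58 -0.18  2.44  2.71  0.43  0.24] 31.57
F [-0.16  0.58  0.01  2.44  2.94  0.4  -0.  ] -> [-0.13  0.58 -0.02  2.44  2.9   0.41  0.04] 25.66
F [-0.88  0.94  1.19  2.44  4.23  0.87 -1.38] -> [-0.45  0.61  0.42  2.44  3.51  0.42 -0.6 ] 17.69
```

```bash
cat > p4.py <<'E'
from plan import *
import sys
q0=np.array([0.042,0.528,0.429,1.742,-0.268,0.918,0.753])
G=np.array([ 0.01,0.59,-0.23,2.44,2.65,0.45,0.31])
qF=np.array([-0.595,0.364,0.676,2.309,-1.049,0.241,0.962])
bump=float(sys.argv[1]);N=int(sys.argv[2])
x,R=fkm(q0);q,tr=follow(qF,x,Ro.from_matrix(R),n=20);print("back at E",q.round(2),tr[:,5].min())
em=[]
for u in np.linspace(0,1,N+1)[1:]:
    kq=q0+(G-q0)*u;kq[5]+=bump*np.sin(np.pi*u);kq[1]-=float(sys.argv[3])*np.sin(np.pi*u);x,R=fkm(kq);show(kq);qp=q;q,tr=follow(q,x,Ro.from_matrix(R),n=10)
    xr,Rr=fkm(q);print("   sim",q.round(2),"err",round(np.linalg.norm(xr-x),1),round(Ro.from_matrix(Rr@R.T).magnitude(),3))
E
python3 p4.py 0.3 8 0.1
```

```text
back at E [-0.21  0.63  0.86  1.74 -0.56  1.02  1.03] 0.2932305767630113
q [0.04 0.5  0.35 1.83 0.1  0.97 0.7 ] x [ 442. -230.  242.] app [-0.21 -0.17 -0.96] jaw [ 0.89  0.37 -0.26] low 193 elb [269. -25. 826.]
   sim [-0.32  0.64  0.94  1.83 -0.29  1.01  1.11] err 0.0 0.0
q [0.03 0.47 0.26 1.92 0.46 1.01 0.64] x [ 387. -276.  263.] app [-0.32 -0.4  -0.86] jaw [ 0.71  0.5  -0.5 ] low 210 elb [257. -22. 832.]
   sim [-0.43  0.67  1.03  1.92 -0.03  0.91  1.18] err 0.0 0.0
q [0.03 0.46 0.18 2.   0.83 1.02 0.59] x [ 385. -322.  293.] app [-0.27 -0.64 -0.72] jaw [ 0.47  0.56 -0.68] low 239 elb [251. -20. 836.]
   sim [-0.55  0.71  1.13  2.01  0.21  0.72  1.24] err 0.0 0.0
q [0.03 0.46 0.1  2.09 1.19 0.98 0.53] x [ 434. -344.  314.] app [-0.07 -0.8  -0.6 ] jaw [ 0.21  0.57 -0.79] low 262 elb [251. -18. 836.]
   sim [-0.65  0.77  1.21  2.09  0.41  0.44  1.29] err 0.0 0.0
q [0.02 0.47 0.02 2.18 1.56 0.9  0.48] x [ 512. -316.  306.] app [ 0.22 -0.81 -0.55] jaw [-0.07  0.55 -0.84] low 259 elb [259. -17. 832.]
   sim [-0.75  0.84  1.28  2.18  0.64  0.23  1.28] err 48.0 0.137
q [ 0.02  0.5  -0.07  2.27  1.92  0.78  0.42] x [ 579. -229.  263.] app [ 0.48 -0.64 -0.6 ] jaw [-0.36  0.47 -0.8 ] low 217 elb [273. -16. 824.]
   sim [-0.58  0.63  0.79  2.26  2.28  0.35 -0.03] err 0.0 0.0
q [ 0.01  0.54 -0.15  2.35  2.29  0.62  0.37] x [ 591. -102.  194.] app [ 0.6  -0.35 -0.72] jaw [-0.65  0.31 -0.69] low 144 elb [292. -16. 813.]
   sim [-0.38  0.57  0.4   2.35  2.7   0.44 -0.11] err 0.0 0.0
q [ 0.01  0.59 -0.23  2.44  2.65  0.45  0.31] x [526.  29. 124.] app [ 0.5  -0.03 -0.87] jaw [-0.86  0.04 -0.5 ] low 76 elb [313. -15. 799.]
   sim [-0.22  0.58  0.09  2.44  3.05  0.4  -0.11] err 0.0 0.0
```

```bash
cat > srch.py <<'E'
from plan import *
TR2=np.c_[M[:,1],-M[:,2],-M[:,0]]
def run(q,knots,n=12,verbose=False,marg=None):
    """returns min limit margin, final q, rows needed"""
    mm=9;rows=0;low=1e9
    for x1,M1 in knots:
        x0,M0=fkm(q);R0=Ro.from_matrix(M0);rv=Ro.from_matrix(M1@M0.T).as_rotvec();rows+=max(np.linalg.norm(x1-x0)/40,np.linalg.norm(rv)/.12)
        qs=q
        for j in range(1,n+1):
            xt=x0+(x1-x0)*j/n;Rt=Ro.from_rotvec(rv*j/n)*R0
            x,Mx,J=jac(q);e=W@np.r_[xt-x,(Rt*Ro.from_matrix(Mx).inv()).as_rotvec()];Jw=W@J
            dq=np.linalg.pinv(Jw)@e
            if np.abs(dq).max()>.5:return -1,q,rows
            q=q+dq;mm=min(mm,(q-lo).min() if True else 0,(hi-q).min())
            if mm<-.02:return mm,q,rows
        if verbose:print("   knot",x1.round(),"app",M1[:,1].round(2),"jaw",M1[:,2].round(2),"q",q.round(2),"margin",round(mm,3))
    return mm,q,rows
if __name__=="__main__":
    import time
    rng=np.random.default_rng(1);qF=np.array([-0.595,0.364,0.676,2.309,-1.049,0.245,0.962])
    goals=[(Rp.apply([-1,-110,90])+t,TR2),(Rp.apply([-1,-116,90])+t,TR)]
    T0=time.time();res=[]
    mid=np.array([-.2,.55,.3,2.1,1.2,.9,.6])
    while time.time()-T0<400:
        ks=[]
        a=np.clip(np.array([-.3,.5,.6,1.9,rng.uniform(-.6,.6),rng.uniform(.7,1.5),rng.uniform(-.5,2)])+rng.normal(0,.15,7),lo,hi)
        b=np.clip(np.array([-.2,.5,.4,2.1,rng.uniform(.7,2),rng.uniform(.5,1.3),rng.uniform(-1.5,2)])+rng.normal(0,.2,7),lo,hi)
        K=[fkm(a),fkm(b)]
        if rng.random()<.4:K=K[:1]+[K[1]]
        if min(k[0][2] for k in K)<190 or min(k[0][0] for k in K)<330:continue
        if max(k[1][2,1] for k in K)>-.45:continue
        g=goals[rng.integers(2)]
        m,q,rows=run(qF,K+[g])
        if m>0.0 and q[4]>1.5:res.append((m,rows,K+[g],q))
    res.sort(key=lambda r:r[1]-100*min(r[0],.05));print(len(res))
    for r in res[:4]:
        print(round(r[0],3),round(r[1]),r[3].round(2));run(qF,r[2],verbose=True)
    import pickle;pickle.dump(res[:50],open("res.pkl","wb"))
E
timeout 560 python3 srch.py
```

```text
3
0.024 39 [ 0.    0.58 -0.22  2.44  2.68  0.44  0.27]
   knot [362.  39. 435.] app [-0.27  0.33 -0.9 ] jaw [ 0.94 -0.12 -0.33] q [-0.71  0.32  1.12  1.75 -0.46  1.68  0.33] margin 0.182
   knot [ 469. -293.  311.] app [ 0.24 -0.81 -0.53] jaw [-0.79  0.15 -0.59] q [-0.63  0.54  0.83  2.32  1.46  0.48  1.37] margin 0.153
   knot [525.  28. 124.] app [ 0.5  -0.03 -0.87] jaw [-0.86  0.05 -0.5 ] q [ 0.    0.58 -0.22  2.44  2.68  0.44  0.27] margin 0.024
0.015 48 [ 0.12  0.6  -0.39  2.44  2.52  0.49  0.44]
   knot [424.  88. 350.] app [-0.29  0.4  -0.87] jaw [ 0.65 -0.58 -0.49] q [-0.64  0.57  1.09  1.76 -0.69  1.65 -0.11] margin 0.197
   knot [ 370. -444.  290.] app [-0.15 -0.82 -0.55] jaw [-0.88  0.36 -0.3 ] q [-0.03  0.55  0.45  2.17  1.31  0.75  1.8 ] margin 0.05
   knot [525.  28. 124.] app [ 0.5  -0.03 -0.87] jaw [-0.86  0.05 -0.5 ] q [ 0.12  0.6  -0.39  2.44  2.52  0.49  0.44] margin 0.015
0.019 54 [-0.51  0.63  0.54  2.44  3.69  0.46  2.39]
   knot [ 363. -234.  350.] app [-0.5  -0.57 -0.66] jaw [ 0.1   0.71 -0.69] q [-0.57  0.63  0.94  1.84  0.32  1.24  1.45] margin 0.238
   knot [723. -29. 403.] app [ 0.79 -0.32 -0.52] jaw [-0.56 -0.73 -0.4 ] q [-0.78  0.42  0.75  2.05  2.2   0.25  1.51] margin 0.019
   knot [525.  22. 124.] app [ 0.5  -0.03 -0.87] jaw [ 0.86 -0.05  0.5 ] q [-0.51  0.63  0.54  2.44  3.69  0.46  2.39] margin 0.019
```

```bash
cat > p5.py <<'E'
from srch import *
import pickle
r=pickle.load(open("res.pkl","rb"))[0];K=r[2][:2]
K.append((np.array([535,20,200.]),TR2));K.append((Rp.apply([-1,-110,90])+t,TR2));K.append((Rp.apply([-1,-110,39])+t,TR2))
pickle.dump(K,open("K.pkl","wb"))
qF=np.array([-0.595,0.364,0.676,2.309,-1.049,0.245,0.962])
print(run(qF,K,verbose=True))
# object lowest corner along the path
x0,M0=fkm(qF)
for x1,M1 in K:
    rv=Ro.from_matrix(M1@M0.T).as_rotvec();print("rot",np.linalg.norm(rv).round(2),"dist",np.linalg.norm(x1-x0).round())
    for j in range(0,7):
        u=j/6;x=x0+(x1-x0)*u;R=(Ro.from_rotvec(rv*u)*Ro.from_matrix(M0)).as_matrix()
        c=np.array([[sx*46,39,sz*28] for sx in(1,-1) for sz in(1,-1)])@R.T+x;k=c[:,2].argmin();print("   ",x.round(),"low",c[k].round())
    x0,M0=x1,M1
E
python3 p5.py
```

```text
knot [362.  39. 435.] app [-0.27  0.33 -0.9 ] jaw [ 0.94 -0.12 -0.33] q [-0.71  0.32  1.12  1.75 -0.46  1.68  0.33] margin 0.182
   knot [ 469. -293.  311.] app [ 0.24 -0.81 -0.53] jaw [-0.79  0.15 -0.59] q [-0.63  0.54  0.83  2.32  1.46  0.48  1.37] margin 0.153
(np.float64(-0.07679541768181838), array([-0.6596983 ,  0.39516666,  0.69729588,  2.35923414,  1.516223  ,
        0.15320458,  1.37950423]), np.float64(38.27318997146226))
rot 0.81 dist 257.0
    [503.  -1. 223.] low [495.  44. 175.]
    [480.   5. 258.] low [462. -38. 211.]
    [456.  12. 294.] low [432. -28. 246.]
    [433.  19. 329.] low [403. -18. 282.]
    [409.  25. 364.] low [429. -15. 315.]
    [386.  32. 400.] low [399.  -5. 346.]
    [362.  39. 435.] low [368.   5. 378.]
rot 2.83 dist 370.0
    [362.  39. 435.] low [368.   5. 378.]
    [380. -17. 414.] low [394. -48. 357.]
    [398. -72. 394.] low [418. -99. 336.]
    [ 416. -127.  373.] low [ 439. -147.  314.]
    [ 433. -183.  352.] low [ 457. -195.  291.]
    [ 451. -238.  332.] low [ 471. -244.  268.]
    [ 469. -293.  311.] low [ 482. -295.  246.]
rot 0.93 di
[... 250 characters left out ...]
4. -32. 218.] low [526.   8. 165.]
    [535.  20. 200.] low [528. -26. 152.]
rot 0.0 dist 77.0
    [535.  20. 200.] low [533.  66. 152.]
    [533.  21. 187.] low [531.  68. 140.]
    [532.  23. 175.] low [530.  69. 127.]
    [530.  24. 162.] low [528.  70. 114.]
    [529.  26. 149.] low [526.  72. 102.]
    [527.  27. 137.] low [525.  73.  89.]
    [525.  28. 124.] low [523.  75.  76.]
rot 0.0 dist 51.0
    [525.  28. 124.] low [523.  75.  76.]
    [530.  28. 117.] low [527.  74.  69.]
    [534.  28. 109.] low [532.  74.  62.]
    [538.  28. 102.] low [536.  74.  54.]
    [542.  27.  95.] low [540.  74.  47.]
    [546.  27.  87.] low [544.  73.  39.]
    [551.  27.  80.] low [548.  73.  32.]
```

```bash
cat > p6.py <<'E'
from srch import *
import pickle
K=pickle.load(open("K.pkl","rb"))[:2]
loc=lambda l:Rp.apply(l)+t
def clr(x0,M0,x1,M1):
    rv=Ro.from_matrix(M1@M0.T).as_rotvec();best=[]
    for u in np.linspace(0,1,25):
        x=x0+(x1-x0)*u;R=(Ro.from_rotvec(rv*u)*Ro.from_matrix(M0)).as_matrix()
        c=np.array([[sx*46,39,sz*28] for sx in(-1,-.5,0,.5,1) for sz in(1,-1)])@R.T+x;l=Rp.inv().apply(c-t);m=(np.abs(l[:,1])<185)&(l[:,0]>-45)
        if m.any():best.append((l[m,2].min().round(),u.round(2)))
    return min(best) if best else None
qF=np.array([-0.595,0.364,0.676,2.309,-1.049,0.245,0.962])
for l in([-1,-110,90],[-1,-110,100],[-1,-110,110],[5,-110,115],[20,-110,120]):
    KK=K+[(loc(l),TR2),(loc([-1,-110,39]),TR2)]
    m,q,rows=run(qF,KK);print(l,round(m,3),q.round(2),clr(*KK[1],*KK[2]),loc(l).round())
E
python3 p6.py
```

```text
[-1, -110, 90] 0.024 [ 0.01  0.71 -0.22  2.39  2.71  0.52  0.26] (np.float64(51.0), np.float64(1.0)) [525.  28. 124.]
[-1, -110, 100] 0.015 [ 0.02  0.71 -0.23  2.39  2.71  0.52  0.27] (np.float64(61.0), np.float64(1.0)) [520.  29. 133.]
[-1, -110, 110] 0.006 [ 0.02  0.71 -0.23  2.39  2.71  0.52  0.27] (np.float64(71.0), np.float64(1.0)) [515.  29. 141.]
[5, -110, 115] -0.007 [ 0.03  0.72 -0.24  2.39  2.69  0.53  0.28] (np.float64(76.0), np.float64(1.0)) [518.  29. 149.]
[20, -110, 120] -0.027 [-0.66  0.45  0.7   2.38  1.73  0.2   1.13] (np.float64(81.0), np.float64(1.0)) [528.  28. 161.]
```

```bash
cat > nxt.py <<'E'
import sys,pickle
from srch import *
from cell import read_state
K=pickle.load(open("K.pkl","rb"))
def nxt(x1,M1):
    s=read_state();R0=Ro.from_euler("xyz",s["tool_rot"]);rv=(Ro.from_matrix(M1)*R0.inv()).as_rotvec();d=(x1-s["eef_pos"])/10
    N=int(np.ceil(max(np.linalg.norm(d)/3.9,np.linalg.norm(rv)/.118)));print("clock",s["clock"],"q",np.round(s["qpos"],3),"F",np.round(s["force"],1),"w",round(s["width"],1))
    print("d",d.round(2),"rv",rv.round(3),"rows",N)
    if N>1:
        for j in range(1,min(N,8)+1):print(j,(d*j/N).round(1),(rv*j/N).round(3))
    m=run(np.array(s["qpos"]),[(x1,M1)]);print("sim margin",round(m[0],3),m[1].round(2))
if __name__=="__main__":
    i=int(sys.argv[1]);nxt(*K[i])
E
python3 - <<'E'
import pickle;from srch import *
K=pickle.load(open("K.pkl","rb"))[:2];loc=lambda l:Rp.apply(l)+t
K+=[(loc([-1,-110,90]),TR2),(loc([-1,-110,39]),TR2)];pickle.dump(K,open("K.pkl","wb"))
E
python3 nxt.py 0
```

```text
clock 6.7667 q [-0.59   0.363  0.676  2.308 -1.049  0.241  0.962] F [-1.  -0.9 -5.5] w 55.3
d [-14.26   4.29  21.15] rv [ 0.372  0.713 -0.072] rows 7
1 [-2.   0.6  3. ] [ 0.053  0.102 -0.01 ]
2 [-4.1  1.2  6. ] [ 0.106  0.204 -0.021]
3 [-6.1  1.8  9.1] [ 0.16   0.306 -0.031]
4 [-8.1  2.5 12.1] [ 0.213  0.407 -0.041]
5 [-10.2   3.1  15.1] [ 0.266  0.509 -0.051]
6 [-12.2   3.7  18.1] [ 0.319  0.611 -0.062]
7 [-14.3   4.3  21.2] [ 0.372  0.713 -0.072]
sim margin 0.178 [-0.71  0.32  1.12  1.75 -0.46  1.68  0.33]
```

Call:
servo_tool([
  {"dx": -2, "dy": 0.6, "dz": 3, "ax": 0.053, "ay": 0.102, "az": -0.01, "claw": 1},
  {"dx": -4.1, "dy": 1.2, "dz": 6, "ax": 0.106, "ay": 0.204, "az": -0.021, "claw": 1},
  {"dx": -6.1, "dy": 1.8, "dz": 9.1, "ax": 0.16, "ay": 0.306, "az": -0.031, "claw": 1},
  {"dx": -8.1, "dy": 2.5, "dz": 12.1, "ax": 0.213, "ay": 0.407, "az": -0.041, "claw": 1},
  {"dx": -10.2, "dy": 3.1, "dz": 15.1, "ax": 0.266, "ay": 0.509, "az": -0.051, "claw": 1},
  {"dx": -12.2, "dy": 3.7, "dz": 18.1, "ax": 0.319, "ay": 0.611, "az": -0.062, "claw": 1},
  {"dx": -14.3, "dy": 4.3, "dz": 21.2, "ax": 0.372, "ay": 0.713, "az": -0.072, "claw": 1},
  {"dx": -14.3, "dy": 4.3, "dz": 21.2, "ax": 0.372, "ay": 0.713, "az": -0.072, "claw": 1},
])

```text
clock: 7.43
eef_pos: [362.4, 37.7, 438.6]
tool_rot: [-1.917, 0.289, -1.8]
force: [0.2, -0.2, -7.1]
width: 55.0
```

```bash
python3 nxt.py 1
```

```text
clock 7.4333 q [-0.708  0.325  1.129  1.752 -0.479  1.675  0.336] F [ 0.2 -0.2 -7.1] w 55.0
d [ 10.66 -33.11 -12.76] rv [-0.299  0.74   2.721] rows 25
1 [ 0.4 -1.3 -0.5] [-0.012  0.03   0.109]
2 [ 0.9 -2.6 -1. ] [-0.024  0.059  0.218]
3 [ 1.3 -4.  -1.5] [-0.036  0.089  0.327]
4 [ 1.7 -5.3 -2. ] [-0.048  0.118  0.435]
5 [ 2.1 -6.6 -2.6] [-0.06   0.148  0.544]
6 [ 2.6 -7.9 -3.1] [-0.072  0.178  0.653]
7 [ 3.  -9.3 -3.6] [-0.084  0.207  0.762]
8 [  3.4 -10.6  -4.1] [-0.096  0.237  0.871]
sim margin 0.153 [-0.65  0.54  0.85  2.32  1.45  0.47  1.38]
```

Matches the model very closely. Continue.

Call:
servo_tool([
  {"dx": 0.4, "dy": -1.3, "dz": -0.5, "ax": -0.012, "ay": 0.03, "az": 0.109, "claw": 1},
  {"dx": 0.9, "dy": -2.6, "dz": -1, "ax": -0.024, "ay": 0.059, "az": 0.218, "claw": 1},
  {"dx": 1.3, "dy": -4, "dz": -1.5, "ax": -0.036, "ay": 0.089, "az": 0.327, "claw": 1},
  {"dx": 1.7, "dy": -5.3, "dz": -2, "ax": -0.048, "ay": 0.118, "az": 0.435, "claw": 1},
  {"dx": 2.1, "dy": -6.6, "dz": -2.6, "ax": -0.06, "ay": 0.148, "az": 0.544, "claw": 1},
  {"dx": 2.6, "dy": -7.9, "dz": -3.1, "ax": -0.072, "ay": 0.178, "az": 0.653, "claw": 1},
  {"dx": 3, "dy": -9.3, "dz": -3.6, "ax": -0.084, "ay": 0.207, "az": 0.762, "claw": 1},
  {"dx": 3.4, "dy": -10.6, "dz": -4.1, "ax": -0.096, "ay": 0.237, "az": 0.871, "claw": 1},
])

```text
clock: 8.1
eef_pos: [398.1, -68.9, 393.8]
tool_rot: [-2.166, 0.237, -0.984]
force: [-0.7, -0.1, -6.0]
width: 54.8
```

```bash
python3 nxt.py 1
```

```text
clock 8.1 q [-0.505  0.58   0.83   1.551 -0.072  1.726  1.023] F [-0.7 -0.1 -6. ] w 54.8
d [  7.09 -22.44  -8.28] rv [-0.208  0.503  1.844] rows 17
1 [ 0.4 -1.3 -0.5] [-0.012  0.03   0.108]
2 [ 0.8 -2.6 -1. ] [-0.024  0.059  0.217]
3 [ 1.3 -4.  -1.5] [-0.037  0.089  0.325]
4 [ 1.7 -5.3 -1.9] [-0.049  0.118  0.434]
5 [ 2.1 -6.6 -2.4] [-0.061  0.148  0.542]
6 [ 2.5 -7.9 -2.9] [-0.073  0.178  0.651]
7 [ 2.9 -9.2 -3.4] [-0.085  0.207  0.759]
8 [  3.3 -10.6  -3.9] [-0.098  0.237  0.868]
sim margin 0.155 [-0.63  0.55  0.85  2.31  1.53  0.48  1.31]
```

Call:
servo_tool([
  {"dx": 0.4, "dy": -1.3, "dz": -0.5, "ax": -0.012, "ay": 0.03, "az": 0.108, "claw": 1},
  {"dx": 0.8, "dy": -2.6, "dz": -1, "ax": -0.024, "ay": 0.059, "az": 0.217, "claw": 1},
  {"dx": 1.3, "dy": -4, "dz": -1.5, "ax": -0.037, "ay": 0.089, "az": 0.325, "claw": 1},
  {"dx": 1.7, "dy": -5.3, "dz": -1.9, "ax": -0.049, "ay": 0.118, "az": 0.434, "claw": 1},
  {"dx": 2.1, "dy": -6.6, "dz": -2.4, "ax": -0.061, "ay": 0.148, "az": 0.542, "claw": 1},
  {"dx": 2.5, "dy": -7.9, "dz": -2.9, "ax": -0.073, "ay": 0.178, "az": 0.651, "claw": 1},
  {"dx": 2.9, "dy": -9.2, "dz": -3.4, "ax": -0.085, "ay": 0.207, "az": 0.759, "claw": 1},
  {"dx": 3.3, "dy": -10.6, "dz": -3.9, "ax": -0.098, "ay": 0.237, "az": 0.868, "claw": 1},
])

```text
clock: 8.77
eef_pos: [430.7, -173.2, 354.1]
tool_rot: [-2.378, 0.378, -0.174]
force: [-0.5, -0.1, -7.3]
width: 54.8
```

```bash
python3 nxt.py 1
```

```text
clock 8.7667 q [-0.579  0.591  0.671  1.774  0.43   1.328  1.439] F [-0.5 -0.1 -7.3] w 54.8
d [  3.83 -12.02  -4.32] rv [-0.112  0.265  0.975] rows 9
1 [ 0.4 -1.3 -0.5] [-0.012  0.029  0.108]
2 [ 0.9 -2.7 -1. ] [-0.025  0.059  0.217]
3 [ 1.3 -4.  -1.4] [-0.037  0.088  0.325]
4 [ 1.7 -5.3 -1.9] [-0.05   0.118  0.433]
5 [ 2.1 -6.7 -2.4] [-0.062  0.147  0.542]
6 [ 2.6 -8.  -2.9] [-0.075  0.177  0.65 ]
7 [ 3.  -9.3 -3.4] [-0.087  0.206  0.758]
8 [  3.4 -10.7  -3.8] [-0.1    0.236  0.867]
sim margin 0.158 [-0.6   0.54  0.82  2.31  1.59  0.51  1.24]
```

Call:
servo_tool([
  {"dx": 0.4, "dy": -1.3, "dz": -0.5, "ax": -0.012, "ay": 0.029, "az": 0.108, "claw": 1},
  {"dx": 0.9, "dy": -2.7, "dz": -1, "ax": -0.025, "ay": 0.059, "az": 0.217, "claw": 1},
  {"dx": 1.3, "dy": -4, "dz": -1.4, "ax": -0.037, "ay": 0.088, "az": 0.325, "claw": 1},
  {"dx": 1.7, "dy": -5.3, "dz": -1.9, "ax": -0.05, "ay": 0.118, "az": 0.433, "claw": 1},
  {"dx": 2.1, "dy": -6.7, "dz": -2.4, "ax": -0.062, "ay": 0.147, "az": 0.542, "claw": 1},
  {"dx": 2.6, "dy": -8, "dz": -2.9, "ax": -0.075, "ay": 0.177, "az": 0.65, "claw": 1},
  {"dx": 3, "dy": -9.3, "dz": -3.4, "ax": -0.087, "ay": 0.206, "az": 0.758, "claw": 1},
  {"dx": 3.4, "dy": -10.7, "dz": -3.8, "ax": -0.1, "ay": 0.236, "az": 0.867, "claw": 1},
])

```text
clock: 9.43
eef_pos: [463.4, -279.1, 315.7]
tool_rot: [-2.418, 0.62, 0.679]
force: [2.1, -1.2, -2.8]
width: 54.6
```

```bash
python3 nxt.py 2
```

```text
clock 9.4333 q [-0.598  0.526  0.728  2.264  1.309  0.653  1.394] F [ 2.1 -1.2 -2.8] w 54.6
d [  6.18  30.74 -19.17] rv [ 0.705 -0.001  0.703] rows 10
1 [ 0.6  3.1 -1.9] [ 0.07 -0.    0.07]
2 [ 1.2  6.1 -3.8] [ 0.141 -0.     0.141]
3 [ 1.9  9.2 -5.7] [ 0.211 -0.     0.211]
4 [ 2.5 12.3 -7.7] [ 0.282 -0.     0.281]
5 [ 3.1 15.4 -9.6] [ 0.352 -0.001  0.352]
6 [  3.7  18.4 -11.5] [ 0.423 -0.001  0.422]
7 [  4.3  21.5 -13.4] [ 0.493 -0.001  0.492]
8 [  4.9  24.6 -15.3] [ 0.564 -0.001  0.563]
sim margin 0.026 [ 0.    0.58 -0.21  2.44  2.69  0.44  0.26]
```

Call:
servo_tool([
  {"dx": 0.6, "dy": 3.1, "dz": -1.9, "ax": 0.07, "ay": 0, "az": 0.07, "claw": 1},
  {"dx": 1.2, "dy": 6.1, "dz": -3.8, "ax": 0.141, "ay": 0, "az": 0.141, "claw": 1},
  {"dx": 1.9, "dy": 9.2, "dz": -5.7, "ax": 0.211, "ay": 0, "az": 0.211, "claw": 1},
  {"dx": 2.5, "dy": 12.3, "dz": -7.7, "ax": 0.282, "ay": 0, "az": 0.281, "claw": 1},
  {"dx": 3.1, "dy": 15.4, "dz": -9.6, "ax": 0.352, "ay": 0, "az": 0.352, "claw": 1},
  {"dx": 3.7, "dy": 18.4, "dz": -11.5, "ax": 0.423, "ay": 0, "az": 0.422, "claw": 1},
  {"dx": 4.3, "dy": 21.5, "dz": -13.4, "ax": 0.493, "ay": 0, "az": 0.492, "claw": 1},
])

```text
clock: 10.02
eef_pos: [504.6, -70.0, 186.4]
tool_rot: [-2.132, 0.224, 1.281]
force: [0.3, -1.5, -6.4]
width: 55.0
```

```bash
python3 nxt.py 2
```

```text
clock 10.0167 q [-0.445  0.463  0.323  2.42   2.046  0.317  0.726] F [ 0.3 -1.5 -6.4] w 55.0
d [ 2.07  9.84 -6.23] rv [ 0.227 -0.002  0.23 ] rows 4
1 [ 0.5  2.5 -1.6] [ 0.057 -0.     0.058]
2 [ 1.   4.9 -3.1] [ 0.114 -0.001  0.115]
3 [ 1.6  7.4 -4.7] [ 0.171 -0.001  0.173]
4 [ 2.1  9.8 -6.2] [ 0.227 -0.002  0.23 ]
sim margin 0.028 [ 0.01  0.59 -0.23  2.44  2.65  0.45  0.3 ]
```

Call:
servo_tool([
  {"dx": 0.4, "dy": 2, "dz": -1.2, "ax": 0.045, "ay": 0, "az": 0.046, "claw": 1},
  {"dx": 0.8, "dy": 4, "dz": -2.4, "ax": 0.09, "ay": 0, "az": 0.092, "claw": 1},
  {"dx": 1.2, "dy": 6, "dz": -3.7, "ax": 0.135, "ay": 0, "az": 0.138, "claw": 1},
  {"dx": 1.7, "dy": 8, "dz": -5, "ax": 0.182, "ay": -0.001, "az": 0.184, "claw": 1},
  {"dx": 2.1, "dy": 9.8, "dz": -6.2, "ax": 0.227, "ay": -0.002, "az": 0.23, "claw": 1},
  {"dx": 2.1, "dy": 9.8, "dz": -6.2, "ax": 0.227, "ay": -0.002, "az": 0.23, "claw": 1},
  {"dx": 2.1, "dy": 9.8, "dz": -6.2, "ax": 0.227, "ay": -0.002, "az": 0.23, "claw": 1},
  {"dx": 2.1, "dy": 9.8, "dz": -6.2, "ax": 0.227, "ay": -0.002, "az": 0.23, "claw": 1},
])

```text
clock: 10.68
eef_pos: [526.2, 24.7, 125.5]
tool_rot: [-2.097, 0.006, 1.51]
force: [0.3, -0.8, -5.9]
width: 54.7
```

```bash
python3 nxt.py 2;python3 nxt.py 3
python3 - <<'E'
from h import *
i=get_image("wrist");save(i,"w8");np.save("w8.npy",i)
i=get_image("side");save(i,"s8",(260,80,400,240),3.7)
E
```

```text
clock 10.6833 q [-0.041  0.574 -0.203  2.437  2.562  0.443  0.354] F [ 0.3 -0.8 -5.9] w 54.7
d [-0.09  0.37 -0.14] rv [0.007 0.002 0.006] rows 1
sim margin 0.029 [ 0.03  0.59 -0.25  2.44  2.63  0.45  0.33]
clock 10.6833 q [-0.041  0.574 -0.203  2.437  2.562  0.443  0.354] F [ 0.3 -0.8 -5.9] w 54.7
d [ 2.46  0.23 -4.56] rv [0.007 0.002 0.006] rows 2
1 [ 1.2  0.1 -2.3] [0.003 0.001 0.003]
2 [ 2.5  0.2 -4.6] [0.007 0.002 0.006]
sim margin 0.036 [ 0.04  0.72 -0.26  2.39  2.67  0.53  0.31]
```

View pics/w8.png

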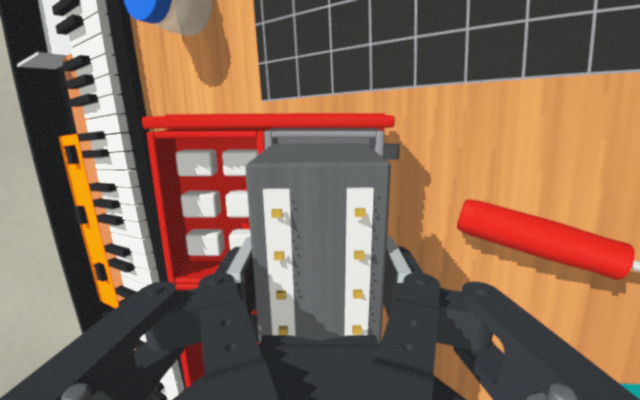

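View pics/s8.png

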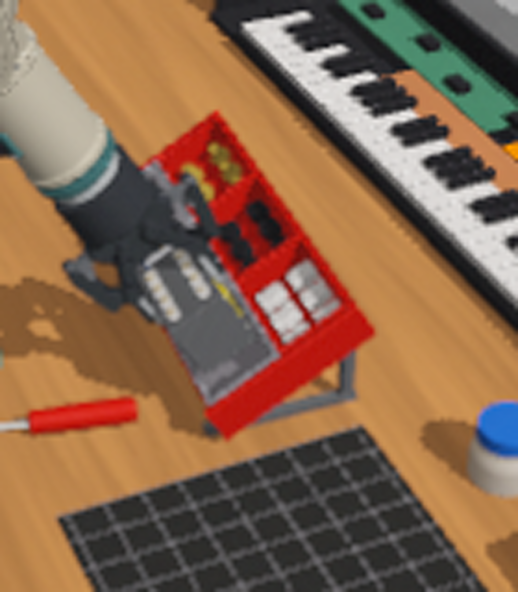

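Run:
```python
from ov import *
i=np.load("w8.npy",allow_pickle=True).item()
p=np.load("stand.npy");crop=(230,100,410,180);k=4.3
save(i,"w8z",crop,k);a=cv2.imread("pics/w8z.png")
im=a.copy();R,t=pose(p)
def pl(X,c):
    u=((proj(i,X)-crop[:2]+.5)*k-.5).round().astype(int);cv2.polylines(im,[u],True,c,1,cv2.LINE_AA)
for z,c in((30,(0,255,255)),(0,(255,255,0))):
    pl(R.apply([[-34,-165,z],[34,-165,z],[34,-61,z],[-34,-61,z]])+t,c)
s=read_state();T=Ro.from_euler("xyz",s["tool_rot"]);
# object in tool: base y=+39, top y=-27; object y axis=-x_t ; centre offset +3 along obj y
for y,c in((39,(0,0,255)),(-27,(255,0,255))):
    pl(T.apply([[x-3,y,z] for x,z in((-46,-28),(46,-28),(46,28),(-46,28))])+s["eef_pos"],c)
cv2.imwrite("pics/w8y.png",np.vstack([a[:290],im[:290]]))
```

```text
(no output)
```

View pics/w8y.png

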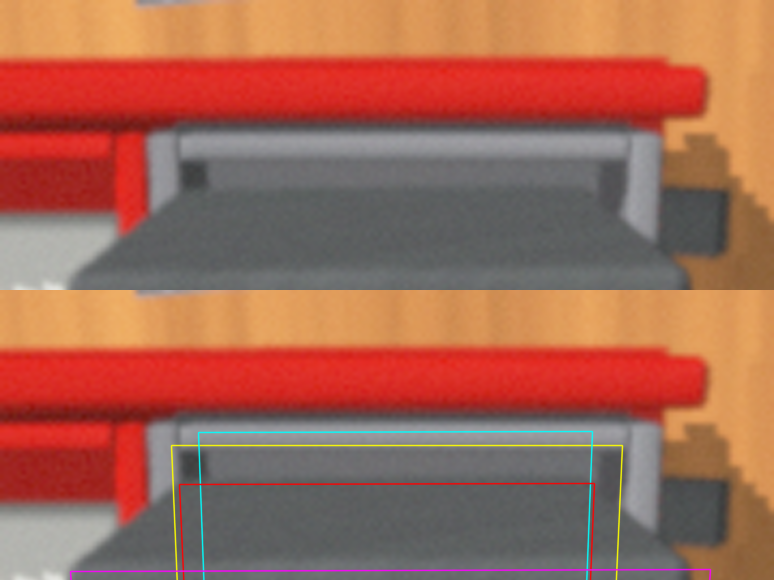

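Call:
servo_tool([
  {"dx": 0.5, "dy": 0.2, "dz": -0.9, "ax": 0.007, "ay": 0.002, "az": 0.006, "claw": 1},
  {"dx": 1, "dy": 0.2, "dz": -1.8, "ax": 0.007, "ay": 0.002, "az": 0.006, "claw": 1},
  {"dx": 1.4, "dy": 0.2, "dz": -2.5, "ax": 0.007, "ay": 0.002, "az": 0.006, "claw": 1},
  {"dx": 1.7, "dy": 0.2, "dz": -3.1, "ax": 0.007, "ay": 0.002, "az": 0.006, "claw": 1},
  {"dx": 1.9, "dy": 0.2, "dz": -3.5, "ax": 0.007, "ay": 0.002, "az": 0.006, "claw": 1},
  {"dx": 1.9, "dy": 0.2, "dz": -3.5, "ax": 0.007, "ay": 0.002, "az": 0.006, "claw": 1},
  {"dx": 1.9, "dy": 0.2, "dz": -3.5, "ax": 0.007, "ay": 0.002, "az": 0.006, "claw": 1},
])

```text
clock: 11.37
eef_pos: [545.2, 29.4, 90.6]
tool_rot: [-2.096, -0.001, 1.522]
force: [-0.7, 0.5, -6.1]
width: 55.0
```

```bash
python3 nxt.py 3;python3 st.py
python3 - <<'E'
from h import *
i=get_image("wrist");save(i,"w9",(200,80,440,200),3.3)
E
```

```text
clock 11.3667 q [-0.013  0.675 -0.236  2.405  2.612  0.511  0.331] F [-0.7  0.5 -6.1] w 55.0
d [ 0.55 -0.24 -1.07] rv [-0.001  0.001 -0.005] rows 1
sim margin 0.066 [ 0.04  0.72 -0.26  2.39  2.67  0.53  0.31]
clock 11.367
eef_pos [545.213, 29.374, 90.599]
tool_rot [-2.096, -0.001, 1.522]
qd [0.001, -0.013, -0.002, 0.005, 0.001, -0.002, -0.001]
force [-0.695, 0.531, -6.101]
torque [0.051, 1.179, 0.044]
width 55.027
qpos [-0.013, 0.675, -0.236, 2.405, 2.612, 0.511, 0.331]
```

View pics/w9.png

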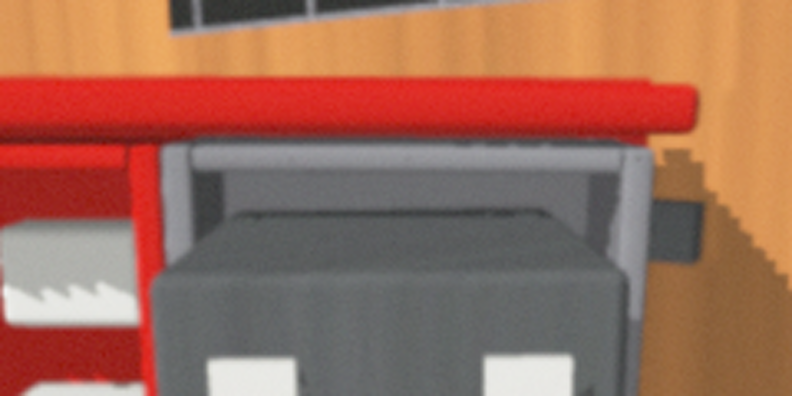

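Call:
servo_tool([
  {"dx": 0.1, "dy": -0.2, "dz": -0.2, "ax": 0, "ay": 0, "az": 0, "claw": 1},
  {"dx": 0.2, "dy": -0.2, "dz": -0.4, "ax": 0, "ay": 0, "az": 0, "claw": 1},
  {"dx": 0.3, "dy": -0.2, "dz": -0.6, "ax": 0, "ay": 0, "az": 0, "claw": 1},
  {"dx": 0.4, "dy": -0.2, "dz": -0.7, "ax": 0, "ay": 0, "az": 0, "claw": 1},
  {"dx": 0.4, "dy": -0.2, "dz": -0.7, "ax": 0, "ay": 0, "az": 0, "claw": 1},
  {"dx": 0.4, "dy": -0.2, "dz": -0.7, "ax": 0, "ay": 0, "az": 0, "claw": 1},
])

```text
clock: 11.92
eef_pos: [549.5, 27.4, 83.7]
tool_rot: [-2.096, -0.001, 1.522]
force: [0.2, 0.5, -5.6]
width: 55.0
```

```bash
python3 nxt.py 3;python3 st.py|grep -E "force|torque"
```

```text
clock 11.9167 q [-0.003  0.695 -0.239  2.397  2.623  0.522  0.329] F [ 0.2  0.5 -5.6] w 55.0
d [ 0.13 -0.04 -0.38] rv [-0.001  0.002 -0.005] rows 1
sim margin 0.073 [ 0.04  0.72 -0.26  2.39  2.67  0.53  0.31]
force [0.172, 0.531, -5.589]
torque [0.118, 1.258, 0.009]
```

Call:
servo_tool([
  {"dx": 0.05, "dy": 0, "dz": -0.1, "ax": 0, "ay": 0, "az": 0, "claw": 1},
  {"dx": 0.1, "dy": 0, "dz": -0.2, "ax": 0, "ay": 0, "az": 0, "claw": 1},
  {"dx": 0.1, "dy": 0, "dz": -0.2, "ax": 0, "ay": 0, "az": 0, "claw": 1},
])

```text
clock: 12.17
eef_pos: [550.5, 27.4, 81.7]
tool_rot: [-2.096, -0.001, 1.522]
force: [0.3, 0.3, -6.4]
width: 54.6
```

Call:
servo_tool([
  {"dx": 0.05, "dy": 0, "dz": -0.1, "ax": 0, "ay": 0, "az": 0, "claw": 1},
  {"dx": 0.05, "dy": 0, "dz": -0.1, "ax": 0, "ay": 0, "az": 0, "claw": 1},
])

```text
clock: 12.33
eef_pos: [551.0, 27.4, 80.7]
tool_rot: [-2.096, -0.001, 1.522]
force: [0.9, 0.2, -5.9]
width: 54.7
```

```bash
python3 nxt.py 3;python3 st.py|grep -E "force|torque"
```

```text
clock 12.3333 q [-2.000e-03  7.030e-01 -2.400e-01  2.394e+00  2.626e+00  5.280e-01
  3.280e-01] F [ 0.9  0.2 -5.9] w 54.7
d [-0.03 -0.04 -0.08] rv [-0.001  0.002 -0.005] rows 1
sim margin 0.076 [ 0.04  0.72 -0.26  2.39  2.67  0.53  0.31]
force [0.918, 0.164, -5.945]
torque [0.1, 1.247, -0.022]
```

Still free hanging; continue 1 mm at a time.

Call:
servo_tool([
  {"dx": 0.05, "dy": 0, "dz": -0.1, "ax": 0, "ay": 0, "az": 0, "claw": 1},
  {"dx": 0.05, "dy": 0, "dz": -0.1, "ax": 0, "ay": 0, "az": 0, "claw": 1},
])

```text
clock: 12.5
eef_pos: [551.4, 27.5, 80.0]
tool_rot: [-2.097, -0.001, 1.522]
force: [-1.0, 0.6, -2.4]
width: 54.8
```

Call:
servo_tool([
  {"dx": 0.05, "dy": 0, "dz": -0.1, "ax": 0, "ay": 0, "az": 0, "claw": 1},
  {"dx": 0.05, "dy": 0, "dz": -0.1, "ax": 0, "ay": 0, "az": 0, "claw": 1},
])

```text
clock: 12.67
eef_pos: [551.4, 27.5, 79.9]
tool_rot: [-2.098, -0.001, 1.522]
force: [-7.0, 1.3, 12.0]
width: 55.1
```

Call:
servo_tool([
  {"dx": -0.03, "dy": 0, "dz": 0.05, "ax": 0, "ay": 0, "az": 0, "claw": 1},
  {"dx": -0.03, "dy": 0, "dz": 0.05, "ax": 0, "ay": 0, "az": 0, "claw": -0.4},
  {"dx": -0.03, "dy": 0, "dz": 0.05, "ax": 0, "ay": 0, "az": 0, "claw": -0.5},
  {"dx": -0.03, "dy": 0, "dz": 0.05, "ax": 0, "ay": 0, "az": 0, "claw": -0.6},
  {"dx": -0.03, "dy": 0, "dz": 0.05, "ax": 0, "ay": 0, "az": 0, "claw": -0.7},
  {"dx": -0.03, "dy": 0, "dz": 0.05, "ax": 0, "ay": 0, "az": 0, "claw": -0.7},
  {"dx": -0.03, "dy": 0, "dz": 0.05, "ax": 0, "ay": 0, "az": 0, "claw": -0.7},
])

```text
clock: 13.25
eef_pos: [552.0, 27.3, 79.4]
tool_rot: [-2.097, -0.001, 1.521]
force: [0.3, 0.1, 0.6]
width: 72.7
```

```bash
python3 st.py
python3 - <<'E'
from h import *
i=get_image("wrist");save(i,"w10")
i=get_image("side");save(i,"s10",(260,80,400,240),3.7)
E
```

```text
clock 13.25
eef_pos [552.033, 27.324, 79.4]
tool_rot [-2.097, -0.001, 1.521]
qd [0.002, 0.0, -0.0, 0.002, 0.001, -0.002, -0.003]
force [0.271, 0.062, 0.636]
torque [-0.011, 0.466, -0.021]
width 72.66
qpos [-0.001, 0.707, -0.241, 2.393, 2.627, 0.531, 0.327]
```

View pics/w10.png

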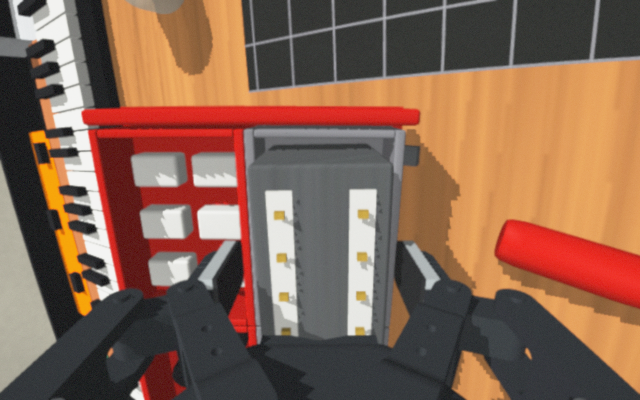

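View pics/s10.png

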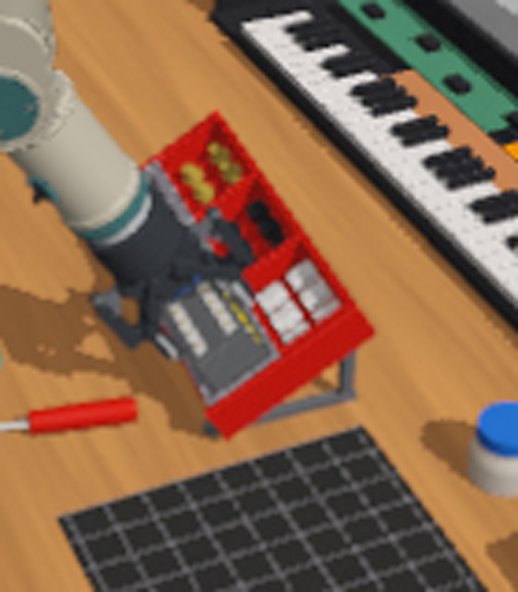

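Call:
servo_tool([
  {"dx": -0.5, "dy": 0, "dz": 0.9, "ax": 0, "ay": 0, "az": 0, "claw": -0.7},
  {"dx": -1, "dy": 0, "dz": 1.7, "ax": 0, "ay": 0, "az": 0, "claw": -0.7},
  {"dx": -1.5, "dy": 0, "dz": 2.6, "ax": 0, "ay": 0, "az": 0, "claw": -0.8},
  {"dx": -2.2, "dy": 0, "dz": 4, "ax": 0, "ay": 0, "az": 0, "claw": -1},
  {"dx": -2.5, "dy": 0, "dz": 4.5, "ax": 0, "ay": 0, "az": 0, "claw": -1},
  {"dx": -2.5, "dy": 0, "dz": 4.5, "ax": 0, "ay": 0, "az": 0, "claw": -1},
])

```text
clock: 13.85
eef_pos: [526.3, 27.4, 126.1]
tool_rot: [-2.099, -0.001, 1.522]
force: [0.7, 0.5, 0.4]
width: 85.5
```

```bash
python3 st.py
cat > t2.py <<'E'
from srch import *
ps=-.147
for sg in(1,-1):
    jw=sg*np.array([np.cos(ps),np.sin(ps),0]);ap=np.array([0,0,-1.]);Mx=np.c_[np.cross(ap,jw),ap,jw]
    for z in(37,150):
        S=sols(np.array([484,-336,z]),Mx,40);print(sg,z,len(S));
        if len(S):S=S[np.argsort(S[:,4])];print(S[::max(1,len(S)//7)].round(2))
E
python3 t2.py
python3 - <<'E'
from h import *
i=get_image("wrist");save(i,"w11")
E
```

```text
clock 13.85
eef_pos [526.272, 27.445, 126.124]
tool_rot [-2.099, -0.001, 1.522]
qd [0.005, 0.043, -0.002, -0.023, 0.012, 0.022, -0.007]
force [0.697, 0.498, 0.381]
torque [0.058, 0.496, -0.006]
width 85.469
qpos [-0.026, 0.573, -0.218, 2.438, 2.579, 0.444, 0.351]
1 37 27
[[ 0.29  0.86  0.44  1.83 -0.61  0.59  0.97]
 [ 0.4   0.83  0.25  1.83 -0.37  0.53  0.75]
 [ 0.58  0.81 -0.02  1.83  0.04  0.5   0.38]
 [ 0.78  0.84 -0.34  1.83  0.49  0.55 -0.03]
 [ 0.83  0.86 -0.43  1.83  0.61  0.59 -0.13]
 [ 0.92  0.89 -0.57  1.83  0.77  0.65 -0.27]
 [ 0.98  0.93 -0.69  1.83  0.89  0.72 -0.37]
 [ 1.02  0.95 -0.75  1.83  0.94  0.76 -0.41]
 [ 1.13  1.08 -1.01  1.83  1.14  0.96 -0.56]]
1 150 25
[[ 0.23  0.7   0.52  1.78 -0.47  0.79  0.84]
 [ 0.34  0.67  0.36  1.78 -0.32  0.75  0.71]
 [ 0.55  0.64  0.02  1.78 -0.02  0.72  0.44]
 [ 0.79  0.67 -0.35  1.78  0.32  0.75  0.13]
 [ 0.89  0.7  -0.52  1.78  0.47  0.79 -0.01]
 [ 0.95  0.72 -0.61  1.78  0.54  0.82 -0.08]
 [ 1.02  0.76 -0.76  1.78  0.66  0.88 -0.19]
 [ 1.11  0.83 -0.93  1.78  0.8   0.97 -0.31]
 [ 1.22  1.   -1.25  1.78  1.04  1.19 -0.5 ]]
-1 37 29
[[ 0.06  0.99  0.85  1.83 -1.02  0.83 -1.84]
 [ 0.28  0.86  0.44  1.83 -0.62  0.59 -2.17]
 [ 0.53  0.81  0.05  1.83 -0.07  0.5  -2.66]
 [ 0.66  0.82 -0.15  1.83  0.23  0.51 -2.93]
 [ 0.93  0.9  -0.6   1.83  0.79  0.67  2.85]
 [ 0.99  0.94 -0.71  1.83  0.9   0.73  2.76]
 [ 1.11  1.04 -0.95  1.83  1.1   0.9   2.61]
 [ 1.19  1.17 -1.16  1.83  1.24  1.09  2.52]]
-1 150 30
[[-0.05  0.92  1.11  1.78 -0.94  1.08 -1.89]
 [ 0.24  0.7   0.52  1.78 -0.46  0.79 -2.3 ]
 [ 0.44  0.65  0.18  1.78 -0.17  0.73 -2.57]
 [ 0.73  0.65 -0.25  1.78  0.23  0.74 -2.94]
 [ 1.04  0.77 -0.78  1.78  0.68  0.89  2.94]
 [ 1.08  0.8  -0.86  1.78  0.75  0.93  2.88]
 [ 1.16  0.89 -1.06  1.78  0.91  1.05  2.75]
 [ 1.2   0.95 -1.17  1.78  0.98  1.13  2.68]]
```

View pics/w11.png

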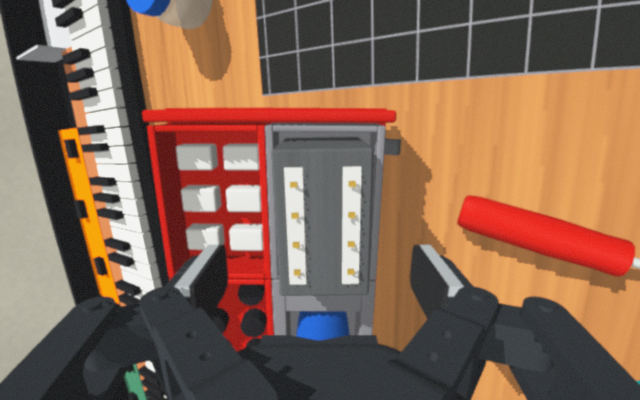

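```bash
cat > srch2.py <<'E'
from srch import *
import time,pickle,sys
ps=-.147
def td(sg):
    jw=sg*np.array([np.cos(ps),np.sin(ps),0]);ap=np.array([0,0,-1.]);return np.c_[np.cross(ap,jw),ap,jw]
q0=np.array([-0.026,0.573,-0.218,2.438,2.579,0.444,0.351])
H=np.array([484.,-336,0])
if __name__=="__main__":
    rng=np.random.default_rng(3);T0=time.time();res=[]
    while time.time()-T0<250:
        n=rng.integers(0,3);K=[]
        for j in range(n):
            K.append(fkm(np.clip(np.array([rng.uniform(-.3,.9),.6,rng.uniform(-1,.2),2.1,rng.uniform(.4,2.2),rng.uniform(.5,1.4),rng.uniform(-.6,1.5)])+rng.normal(0,.15,7),lo,hi)))
        if any(k[0][2]<200 or k[0][0]<330 or k[1][2,1]>-.25 for k in K):continue
        KK=K+[(H+[0,0,150],td(1)),(H+[0,0,37],td(1))]
        m,q,rows=run(q0+[0,0,0,-.005,0,0,0],KK,n=10)
        if m>0.015:res.append((m,rows,KK,q))
    res.sort(key=lambda r:r[1]-100*min(r[0],.06)-15*min(r[3][4],.8));print(len(res))
    for r in res[:4]:
        print(round(r[0],3),round(r[1]),r[3].round(2));run(q0,r[2],verbose=True)
    pickle.dump(res[:30],open("res2.pkl","wb"))
E
timeout 400 python3 srch2.py
```

```text
1204
0.086 31 [ 0.89  0.88 -0.53  1.83  0.72  0.63 -0.23]
   knot [763.  58. 260.] app [ 0.71 -0.06 -0.7 ] jaw [0.27 0.94 0.19] q [ 0.2   0.62 -0.59  1.95  1.95  0.5  -0.73] margin 0.073
   knot [ 484. -336.  150.] app [ 0.  0. -1.] jaw [ 0.99 -0.15  0.  ] q [ 0.98  0.73 -0.68  1.78  0.59  0.84 -0.12] margin 0.073
   knot [ 484. -336.   37.] app [ 0.  0. -1.] jaw [ 0.99 -0.15  0.  ] q [ 0.9   0.88 -0.54  1.83  0.73  0.64 -0.24] margin 0.073
0.081 32 [ 0.9   0.88 -0.54  1.83  0.73  0.63 -0.23]
   knot [874. -45. 329.] app [ 0.82 -0.3  -0.49] jaw [ 0.27  0.95 -0.14] q [ 0.17  0.69 -0.5   1.76  2.07  0.71 -0.49] margin 0.069
   knot [ 484. -336.  150.] app [ 0.  0. -1.] jaw [ 0.99 -0.15  0.  ] q [ 0.98  0.73 -0.68  1.78  0.59  0.84 -0.12] margin 0.069
   knot [ 484. -336.   37.] app [ 0.  0. -1.] jaw [ 0.99 -0.15  0.  ] q [ 0.9   0.88 -0.54  1.83  0.73  0.64 -0.24] margin 0.069
0.047 32 [ 0.92  0.89 -0.58  1.83  0.77  0.66 -0.27]
   knot [790. -76. 266.] app [ 0.72 -0.49 -0.49] jaw [ 0.41  0.87 -0.26] q [ 0.08  0.74 -0.46  1.93  2.03  1.   -0.61] margin 0.04
   knot [ 484. -336.  150.] app [ 0.  0. -1.] jaw [ 0.99 -0.15  0.  ] q [ 1.01  0.75 -0.72  1.78  0.63  0.86 -0.15] margin 0.04
   knot [ 484. -336.   37.] app [ 0.  0. -1.] jaw [ 0.99 -0.15  0.  ] q [ 0.92  0.89 -0.58  1.83  0.77  0.66 -0.27] margin 0.04
0.067 31 [ 0.85  0.86 -0.46  1.83  0.64  0.6  -0.16]
   knot [686.  50. 255.] app [ 0.73  0.07 -0.68] jaw [-0.17  0.98 -0.09] q [ 0.42  0.58 -0.75  2.19  2.37  0.5  -0.57] margin 0.058
   knot [ 484. -336.  150.] app [ 0.  0. -1.] jaw [ 0.99 -0.15  0.  ] q [ 0.94  0.71 -0.61  1.78  0.53  0.82 -0.07] margin 0.058
   knot [ 484. -336.   37.] app [ 0.  0. -1.] jaw [ 0.99 -0.15  0.  ] q [ 0.86  0.87 -0.48  1.83  0.66  0.61 -0.18] margin 0.058
```

```bash
cat > srch3.py <<'E'
from srch2 import *
res=[]
loc=lambda l:Rp.apply(l)+t
rng=np.random.default_rng(5);T0=time.time()
while time.time()-T0<480:
    if not res or rng.random()<.0: pass
    K=[]
    for j in range(rng.integers(0,3)):
        K.append(fkm(np.clip(np.array([rng.uniform(-.3,.9),.6,rng.uniform(-1,.2),2.1,rng.uniform(.4,2.2),rng.uniform(.5,1.4),rng.uniform(-.8,1.5)])+rng.normal(0,.15,7),lo,hi)))
    if any(k[0][2]<230 or k[0][0]<330 or k[1][2,1]>-.4 or k[0][0]>600 or k[0][1]>0 for k in K):continue
    KK=K+[(H+[0,0,150],td(1)),(H+[0,0,37],td(1))]
    m,q,rows=run(q0+[0,0,0,-.005,0,0,0],KK,n=8)
    if m<.03 or q[4]<.4:continue
    for _ in range(6):
        L=[(H+[0,0,230],td(1))]
        for j in range(rng.integers(0,3)):
            L.append(fkm(np.clip(np.array([rng.uniform(-.6,.9),.6,rng.uniform(-1.1,.2),2.1,rng.uniform(.6,2.3),rng.uniform(.5,1.4),rng.uniform(-2.4,1.5)])+rng.normal(0,.15,7),lo,hi)))
        if any(k[0][2]<230 or k[0][0]<330 or k[1][2,1]>-.4  for k in L[1:]):continue
        sg=rng.choice([1,-1]);T=TR if sg==1 else TR2
        L+=[(loc([-1,113,z]),T) for z in(140,90,37)]
        m2,q2,r2=run(q,L,n=8)
        if m2>.02:res.append((min(m,m2),rows+r2,KK,L,q,q2,sg))
res.sort(key=lambda r:r[1]-200*min(r[0],.08));print(len(res))
for r in res[:3]:
    print(round(r[0],3),round(r[1]),r[4].round(2),r[5].round(2),r[6]);_,q,_=run(q0,r[2],verbose=True);run(q,r[3],verbose=True)
pickle.dump(res[:30],open("res3.pkl","wb"))
E
timeout 570 python3 srch3.py
```

```text
1
0.02 63 [ 0.76  0.83 -0.31  1.83  0.45  0.54  0.01] [-0.6   0.74 -0.04  2.16  2.08  0.38 -2.71] 1
   knot [592. -84. 233.] app [ 0.28 -0.35 -0.89] jaw [0.9  0.43 0.11] q [ 0.05  0.47 -0.23  1.99  0.91  0.63 -0.47] margin 0.028
   knot [ 484. -336.  150.] app [ 0.  0. -1.] jaw [ 0.99 -0.15  0.  ] q [ 0.83  0.67 -0.42  1.78  0.37  0.76  0.08] margin 0.028
   knot [ 484. -336.   37.] app [ 0.  0. -1.] jaw [ 0.99 -0.15  0.  ] q [ 0.76  0.84 -0.32  1.83  0.46  0.54  0.  ] margin 0.028
   knot [ 484. -336.  230.] app [ 0.  0. -1.] jaw [ 0.99 -0.15  0.  ] q [ 0.86  0.58 -0.47  1.7   0.31  0.93  0.13] margin 0.345
   knot [391. 332. 285.] app [ 0.09 -0.05 -0.99] jaw [0.79 0.62 0.04] q [-0.29  0.44 -0.76  1.87  0.49  0.99 -0.62] margin 0.345
   knot [512. 252. 167.] app [ 0.5  -0.03 -0.87] jaw [ 0.86 -0.05  0.5 ] q [-0.77  0.52  0.1   2.23  1.6   0.27 -2.29] margin 0.042
   knot [537. 251. 124.] app [ 0.5  -0.03 -0.87] jaw [ 0.86 -0.05  0.5 ] q [-0.68  0.63  0.03  2.2   1.9   0.32 -2.57] margin 0.041
   knot [564. 250.  78.] app [ 0.5  -0.03 -0.87] jaw [ 0.86 -0.05  0.5 ] q [-0.59  0.74 -0.06  2.16  2.07  0.39 -2.7 ] margin 0.041
```

```bash
python3 - <<'E'
import pickle
r=pickle.load(open("res3.pkl","rb"))[0];pickle.dump(r[2]+r[3],open("K.pkl","wb"))
E
python3 nxt.py 0
```

```text
clock 13.9 q [-0.026  0.575 -0.219  2.437  2.58   0.445  0.351] F [-0.2 -0.5 -0.2] w 85.3
d [  6.49 -11.1   10.72] rv [ 0.929 -0.414 -2.387] rows 22
1 [ 0.3 -0.5  0.5] [ 0.042 -0.019 -0.109]
2 [ 0.6 -1.   1. ] [ 0.084 -0.038 -0.217]
3 [ 0.9 -1.5  1.5] [ 0.127 -0.057 -0.326]
4 [ 1.2 -2.   1.9] [ 0.169 -0.075 -0.434]
5 [ 1.5 -2.5  2.4] [ 0.211 -0.094 -0.543]
6 [ 1.8 -3.   2.9] [ 0.253 -0.113 -0.651]
7 [ 2.1 -3.5  3.4] [ 0.296 -0.132 -0.76 ]
8 [ 2.4 -4.   3.9] [ 0.338 -0.151 -0.868]
sim margin 0.029 [ 0.05  0.47 -0.24  1.99  0.91  0.64 -0.47]
```

Call:
servo_tool([
  {"dx": 0.3, "dy": -0.5, "dz": 0.5, "ax": 0.042, "ay": -0.019, "az": -0.109, "claw": -1},
  {"dx": 0.6, "dy": -1, "dz": 1, "ax": 0.084, "ay": -0.038, "az": -0.217, "claw": -1},
  {"dx": 0.9, "dy": -1.5, "dz": 1.5, "ax": 0.127, "ay": -0.057, "az": -0.326, "claw": -1},
  {"dx": 1.2, "dy": -2, "dz": 1.9, "ax": 0.169, "ay": -0.075, "az": -0.434, "claw": -1},
  {"dx": 1.5, "dy": -2.5, "dz": 2.4, "ax": 0.211, "ay": -0.094, "az": -0.543, "claw": -1},
  {"dx": 1.8, "dy": -3, "dz": 2.9, "ax": 0.253, "ay": -0.113, "az": -0.651, "claw": -1},
  {"dx": 2.1, "dy": -3.5, "dz": 3.4, "ax": 0.296, "ay": -0.132, "az": -0.76, "claw": -1},
  {"dx": 2.4, "dy": -4, "dz": 3.9, "ax": 0.338, "ay": -0.151, "az": -0.868, "claw": -1},
])

```text
clock: 14.57
eef_pos: [550.6, -13.0, 162.8]
tool_rot: [-2.069, -0.36, 0.633]
force: [-0.4, 0.2, -0.3]
width: 85.5
```

```bash
python3 nxt.py 0
```

```text
clock 14.5667 q [-0.043  0.527 -0.265  2.378  2.087  0.535 -0.154] F [-0.4  0.2 -0.3] w 85.5
d [ 4.11 -7.06  6.98] rv [ 0.586 -0.263 -1.515] rows 14
1 [ 0.3 -0.5  0.5] [ 0.042 -0.019 -0.108]
2 [ 0.6 -1.   1. ] [ 0.084 -0.038 -0.216]
3 [ 0.9 -1.5  1.5] [ 0.126 -0.056 -0.325]
4 [ 1.2 -2.   2. ] [ 0.168 -0.075 -0.433]
5 [ 1.5 -2.5  2.5] [ 0.209 -0.094 -0.541]
6 [ 1.8 -3.   3. ] [ 0.251 -0.113 -0.649]
7 [ 2.1 -3.5  3.5] [ 0.293 -0.131 -0.757]
8 [ 2.3 -4.   4. ] [ 0.335 -0.15  -0.866]
sim margin 0.113 [ 0.05  0.47 -0.24  1.99  0.92  0.64 -0.47]
```

Call:
servo_tool([
  {"dx": 0.3, "dy": -0.5, "dz": 0.5, "ax": 0.042, "ay": -0.019, "az": -0.108, "claw": -1},
  {"dx": 0.6, "dy": -1, "dz": 1, "ax": 0.084, "ay": -0.038, "az": -0.216, "claw": -1},
  {"dx": 0.9, "dy": -1.5, "dz": 1.5, "ax": 0.126, "ay": -0.056, "az": -0.325, "claw": -1},
  {"dx": 1.2, "dy": -2, "dz": 2, "ax": 0.168, "ay": -0.075, "az": -0.433, "claw": -1},
  {"dx": 1.5, "dy": -2.5, "dz": 2.5, "ax": 0.209, "ay": -0.094, "az": -0.541, "claw": -1},
  {"dx": 1.8, "dy": -3, "dz": 3, "ax": 0.251, "ay": -0.113, "az": -0.649, "claw": -1},
  {"dx": 2.1, "dy": -3.5, "dz": 3.5, "ax": 0.293, "ay": -0.131, "az": -0.757, "claw": -1},
  {"dx": 2.3, "dy": -4, "dz": 4, "ax": 0.335, "ay": -0.15, "az": -0.866, "claw": -1},
])

```text
clock: 15.23
eef_pos: [573.7, -52.7, 202.9]
tool_rot: [-1.732, -0.545, -0.391]
force: [-0.1, 0.0, -0.1]
width: 85.2
```

```bash
python3 nxt.py 0
```

```text
clock 15.2333 q [-0.078  0.474 -0.196  2.175  1.358  0.548 -0.324] F [-0.1  0.  -0.1] w 85.2
d [ 1.8  -3.09  2.98] rv [ 0.252 -0.114 -0.649] rows 6
1 [ 0.3 -0.5  0.5] [ 0.042 -0.019 -0.108]
2 [ 0.6 -1.   1. ] [ 0.084 -0.038 -0.216]
3 [ 0.9 -1.5  1.5] [ 0.126 -0.057 -0.324]
4 [ 1.2 -2.1  2. ] [ 0.168 -0.076 -0.433]
5 [ 1.5 -2.6  2.5] [ 0.21  -0.095 -0.541]
6 [ 1.8 -3.1  3. ] [ 0.252 -0.114 -0.649]
sim margin 0.31 [ 0.03  0.47 -0.21  1.99  0.9   0.63 -0.46]
```

Call:
servo_tool([
  {"dx": 0.3, "dy": -0.5, "dz": 0.5, "ax": 0.042, "ay": -0.019, "az": -0.108, "claw": -1},
  {"dx": 0.6, "dy": -1, "dz": 1, "ax": 0.084, "ay": -0.038, "az": -0.216, "claw": -1},
  {"dx": 0.9, "dy": -1.5, "dz": 1.5, "ax": 0.126, "ay": -0.057, "az": -0.324, "claw": -1},
  {"dx": 1.2, "dy": -2.1, "dz": 2, "ax": 0.168, "ay": -0.076, "az": -0.433, "claw": -1},
  {"dx": 1.5, "dy": -2.6, "dz": 2.5, "ax": 0.21, "ay": -0.095, "az": -0.541, "claw": -1},
  {"dx": 1.8, "dy": -3.1, "dz": 3, "ax": 0.252, "ay": -0.114, "az": -0.649, "claw": -1},
])

```text
clock: 15.73
eef_pos: [591.5, -83.8, 232.7]
tool_rot: [-1.444, -0.448, -1.183]
force: [-0.2, -0.2, 0.2]
width: 85.5
```

```bash
python3 nxt.py 1
```

```text
clock 15.7333 q [ 0.01   0.465 -0.205  1.977  0.878  0.661 -0.444] F [-0.2 -0.2  0.2] w 85.5
d [-10.75 -25.22  -8.27] rv [ 0.435  0.18  -0.553] rows 8
1 [-1.3 -3.2 -1. ] [ 0.054  0.022 -0.069]
2 [-2.7 -6.3 -2.1] [ 0.109  0.045 -0.138]
3 [-4.  -9.5 -3.1] [ 0.163  0.067 -0.207]
4 [ -5.4 -12.6  -4.1] [ 0.217  0.09  -0.277]
5 [ -6.7 -15.8  -5.2] [ 0.272  0.112 -0.346]
6 [ -8.1 -18.9  -6.2] [ 0.326  0.135 -0.415]
7 [ -9.4 -22.1  -7.2] [ 0.38   0.157 -0.484]
8 [-10.8 -25.2  -8.3] [ 0.435  0.18  -0.553]
sim margin 0.376 [ 0.81  0.67 -0.38  1.78  0.34  0.76  0.1 ]
```

Call:
servo_tool([
  {"dx": -1.3, "dy": -3.2, "dz": -1, "ax": 0.054, "ay": 0.022, "az": -0.069, "claw": -1},
  {"dx": -2.7, "dy": -6.3, "dz": -2.1, "ax": 0.109, "ay": 0.045, "az": -0.138, "claw": -1},
  {"dx": -4, "dy": -9.5, "dz": -3.1, "ax": 0.163, "ay": 0.067, "az": -0.207, "claw": -1},
  {"dx": -5.4, "dy": -12.6, "dz": -4.1, "ax": 0.217, "ay": 0.09, "az": -0.277, "claw": -1},
  {"dx": -6.7, "dy": -15.8, "dz": -5.2, "ax": 0.272, "ay": 0.112, "az": -0.346, "claw": -1},
  {"dx": -8.1, "dy": -18.9, "dz": -6.2, "ax": 0.326, "ay": 0.135, "az": -0.415, "claw": -1},
  {"dx": -9.4, "dy": -22.1, "dz": -7.2, "ax": 0.38, "ay": 0.157, "az": -0.484, "claw": -1},
  {"dx": -10.8, "dy": -25.2, "dz": -8.3, "ax": 0.435, "ay": 0.18, "az": -0.553, "claw": -1},
])

```text
clock: 16.4
eef_pos: [483.0, -337.0, 149.5]
tool_rot: [-1.57, 0.002, -1.716]
force: [1.3, -0.0, -0.2]
width: 85.2
```

Call:
servo_tool([
  {"dx": 0, "dy": 0, "dz": 0, "ax": 0, "ay": 0, "az": 0, "claw": -1},
  {"dx": 0, "dy": 0, "dz": 0, "ax": 0, "ay": 0, "az": 0, "claw": -1},
])

```text
clock: 16.57
eef_pos: [480.7, -339.7, 148.1]
tool_rot: [-1.572, -0.001, -1.721]
force: [0.4, 1.5, 0.5]
width: 85.2
```

```bash
python3 nxt.py 1; python3 nxt.py 2|grep -v "^[0-9]";python3 - <<'E'
from h import *
i=get_image("wrist");save(i,"w12");np.save("w12.npy",i)
E
```

```text
clock 16.5667 q [ 0.798  0.665 -0.366  1.767  0.325  0.77   0.117] F [0.4 1.5 0.5] w 85.2
d [0.33 0.37 0.19] rv [ 0.001 -0.002  0.003] rows 1
sim margin 0.526 [ 0.8   0.67 -0.37  1.78  0.33  0.76  0.11]
clock 16.5667 q [ 0.798  0.665 -0.366  1.767  0.325  0.77   0.117] F [0.4 1.5 0.5] w 85.2
d [  0.33   0.37 -11.11] rv [ 0.001 -0.002  0.003] rows 3
sim margin 0.304 [ 0.74  0.83 -0.28  1.83  0.41  0.53  0.05]
```

View pics/w12.png

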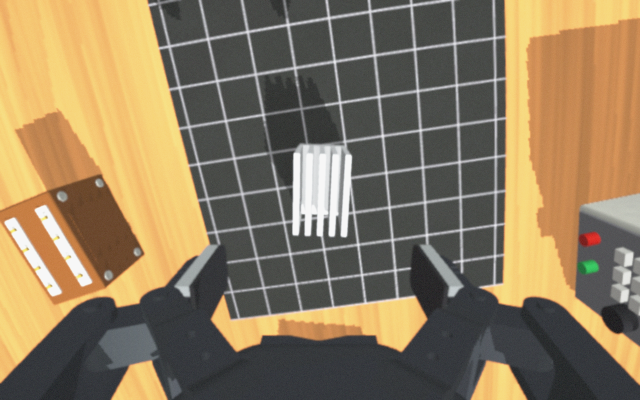

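Run:
```python
from h import *
i=np.load("w12.npy",allow_pickle=True).item();save(i,"w12z",(280,135,370,245),5)
P=unproj(i,[(292.5,154),(351,155),(348,236.5),(292.5,235)],64)[:,:2];print(P.round(1),P.mean(0))
```

```text
[[ 468.1 -300.8]
 [ 510.5 -308. ]
 [ 500.2 -371.9]
 [ 457.  -364.1]] [ 483.96746791 -336.18591488]
```

View pics/w12z.png

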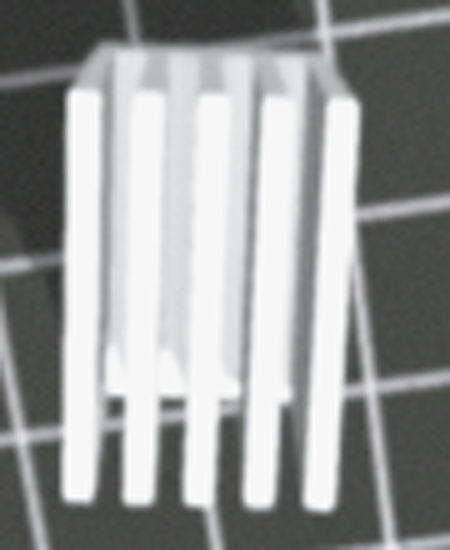

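Call:
servo_tool([
  {"dx": 0.3, "dy": 0.35, "dz": -2, "ax": 0, "ay": 0, "az": -0.015, "claw": -1},
  {"dx": 0.3, "dy": 0.35, "dz": -5, "ax": 0, "ay": 0, "az": -0.015, "claw": -1},
  {"dx": 0.3, "dy": 0.35, "dz": -7.5, "ax": 0, "ay": 0, "az": -0.015, "claw": -1},
  {"dx": 0.3, "dy": 0.35, "dz": -9.5, "ax": 0, "ay": 0, "az": -0.015, "claw": -1},
  {"dx": 0.3, "dy": 0.35, "dz": -11, "ax": 0, "ay": 0, "az": -0.015, "claw": -1},
  {"dx": 0.3, "dy": 0.35, "dz": -11, "ax": 0, "ay": 0, "az": -0.015, "claw": -1},
  {"dx": 0.3, "dy": 0.35, "dz": -11, "ax": 0, "ay": 0, "az": -0.015, "claw": -1},
])

```text
clock: 17.2
eef_pos: [487.3, -329.7, 40.1]
tool_rot: [-1.57, 0.0, -1.724]
force: [-0.0, -0.3, 0.5]
width: 85.5
```

```bash
python3 st.py
```

```text
clock 17.2
eef_pos [487.324, -329.737, 40.132]
tool_rot [-1.57, 0.0, -1.724]
qd [0.014, -0.031, -0.004, -0.022, -0.001, 0.001, 0.002]
force [-0.007, -0.266, 0.525]
torque [-0.003, 0.027, 0.036]
width 85.48
qpos [0.726, 0.818, -0.286, 1.828, 0.402, 0.552, 0.028]
```

Call:
servo_tool([
  {"dx": -0.3, "dy": -0.6, "dz": -0.2, "ax": 0, "ay": 0, "az": -0.012, "claw": -1},
  {"dx": -0.3, "dy": -0.6, "dz": -0.2, "ax": 0, "ay": 0, "az": -0.012, "claw": -1},
  {"dx": -0.3, "dy": -0.6, "dz": -0.2, "ax": 0, "ay": 0, "az": -0.012, "claw": -1},
])

```text
clock: 17.45
eef_pos: [483.9, -339.1, 39.4]
tool_rot: [-1.567, -0.003, -1.74]
force: [0.1, -0.7, 0.2]
width: 85.4
```

```bash
python3 st.py
python3 - <<'E'
from h import *
i=get_image("wrist");save(i,"w13")
E
```

```text
clock 17.45
eef_pos [483.927, -339.098, 39.43]
tool_rot [-1.567, -0.003, -1.74]
qd [-0.004, 0.003, -0.008, 0.004, -0.003, -0.001, -0.001]
force [0.101, -0.688, 0.154]
torque [-0.018, -0.018, 0.02]
width 85.374
qpos [0.739, 0.82, -0.281, 1.824, 0.401, 0.549, 0.029]
```

View pics/w13.png

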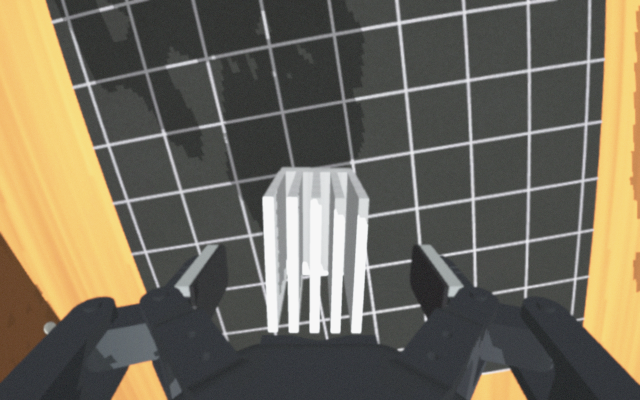

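Call:
servo_tool([
  {"dx": 0, "dy": 0, "dz": 0, "ax": 0, "ay": 0, "az": 0, "claw": 1},
  {"dx": 0, "dy": 0, "dz": 0, "ax": 0, "ay": 0, "az": 0, "claw": 1},
  {"dx": 0, "dy": 0, "dz": 0, "ax": 0, "ay": 0, "az": 0, "claw": 1},
  {"dx": 0, "dy": 0, "dz": 0, "ax": 0, "ay": 0, "az": 0, "claw": 1},
  {"dx": 0, "dy": 0, "dz": 0, "ax": 0, "ay": 0, "az": 0, "claw": 1},
  {"dx": 0, "dy": 0, "dz": 0, "ax": 0, "ay": 0, "az": 0, "claw": 1},
  {"dx": 0, "dy": 0, "dz": 0, "ax": 0, "ay": 0, "az": 0, "claw": 1},
  {"dx": 0, "dy": 0, "dz": 0, "ax": 0, "ay": 0, "az": 0, "claw": 1},
])

```text
clock: 18.17
eef_pos: [483.4, -338.2, 38.7]
tool_rot: [-1.569, -0.001, -1.74]
force: [-1.5, 0.9, 5.2]
width: 40.5
```

Call:
servo_tool([
  {"dx": 0, "dy": 0, "dz": 1, "ax": 0, "ay": 0, "az": 0, "claw": 1},
  {"dx": 0, "dy": 0, "dz": 3, "ax": 0, "ay": 0, "az": 0, "claw": 1},
  {"dx": 0, "dy": 0, "dz": 6, "ax": 0, "ay": 0, "az": 0, "claw": 1},
  {"dx": 0, "dy": 0, "dz": 10, "ax": 0, "ay": 0, "az": 0, "claw": 1},
  {"dx": 0, "dy": 0, "dz": 14, "ax": 0, "ay": 0, "az": 0, "claw": 1},
  {"dx": 0, "dy": 0, "dz": 17, "ax": 0, "ay": 0, "az": 0, "claw": 1},
  {"dx": 0, "dy": 0, "dz": 19, "ax": 0, "ay": 0, "az": 0, "claw": 1},
  {"dx": 0, "dy": 0, "dz": 19, "ax": 0, "ay": 0, "az": 0, "claw": 1},
])

```text
clock: 18.83
eef_pos: [486.3, -339.3, 233.4]
tool_rot: [-1.56, -0.005, -1.739]
force: [1.8, 0.4, -2.2]
width: 40.7
```

```bash
python3 st.py
python3 - <<'E'
from h import *
i=get_image("wrist");save(i,"w14")
E
```

```text
clock 18.833
eef_pos [486.305, -339.314, 233.419]
tool_rot [-1.56, -0.005, -1.739]
qd [-0.01, 0.063, 0.023, 0.067, 0.02, -0.069, -0.018]
force [1.777, 0.368, -2.184]
torque [-0.037, -0.048, -0.009]
width 40.742
qpos [0.821, 0.562, -0.407, 1.684, 0.267, 0.938, 0.145]
```

View pics/w14.png

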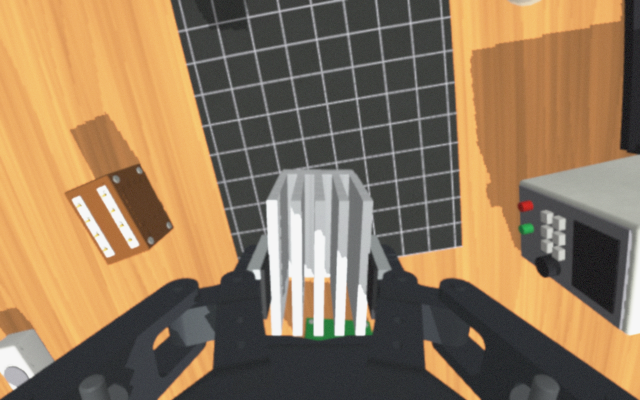

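```bash
cat > srch4.py <<'E'
from srch2 import *
from cell import read_state
loc=lambda l:Rp.apply(l)+t
qs=np.array(read_state()["qpos"]);x0,M0=fkm(qs)
C=np.array([[sx*34,39,sz*22] for sx in(-1,0,1) for sz in(1,-1)]+[[0,0,s*45] for s in(1,-1)])
def clr(K):
    a=(x0,M0);best=999
    for b in K:
        rv=Ro.from_matrix(b[1]@a[1].T).as_rotvec()
        for u in np.linspace(0,1,13):
            x=a[0]+(b[0]-a[0])*u;R=(Ro.from_rotvec(rv*u)*Ro.from_matrix(a[1])).as_matrix();l=Rp.inv().apply(C@R.T+x-t)
            m=(np.abs(l[:,1])<185)&(l[:,0]>-50)&(l[:,0]<130)
            if m.any():best=min(best,l[m,2].min())
            best=min(best,(C@R.T+x)[:,2].min()+0)  # above table
        a=b
    return best
if __name__=="__main__":
    res=[];rng=np.random.default_rng(7);T0=time.time();n=0
    while time.time()-T0<400:
        L=[]
        for j in range(rng.integers(1,4)):
            L.append(fkm(np.clip(np.array([rng.uniform(-.9,.9),.6,rng.uniform(-1.2,.3),2.0,rng.uniform(.3,2.3),rng.uniform(.5,1.5),rng.uniform(-2.6,1.5)])+rng.normal(0,.15,7),lo,hi)))
        if any(k[0][2]<220 or k[0][0]<300 or k[1][2,1]>-.4  for k in L):continue
        sg=rng.choice([1,-1]);T=TR if sg==1 else TR2;yy=111 if sg==1 else 115
        L+=[(loc([-1,yy,z]),T) for z in(130,38.7)]
        m,q,r=run(qs,L,n=7)
        if m>.03:
            c=clr(L[:-1])
            if c>75:res.append((m,r,L,q,sg,c))
    res.sort(key=lambda r:r[1]-200*min(r[0],.1));print(len(res))
    for r in res[:3]:
        print(round(r[0],3),round(r[1]),r[3].round(2),r[4],"clr",round(r[5]));run(qs,r[2],verbose=True,n=20)
    pickle.dump(res[:30],open("res4.pkl","wb"))
E
timeout 570 python3 srch4.py
```

```text
2571
0.119 18 [-0.53  0.74 -0.14  2.16  2.02  0.44 -2.64] 1 clr 91
   knot [529. -64. 313.] app [ 0.19 -0.58 -0.79] jaw [ 0.86 -0.29  0.42] q [-0.24  0.38 -0.13  1.97  0.87  1.01 -1.36] margin 0.464
   knot [517. 250. 159.] app [ 0.5  -0.03 -0.87] jaw [ 0.86 -0.05  0.5 ] q [-0.6   0.54 -0.13  2.22  1.67  0.4  -2.34] margin 0.166
   knot [563. 248.  80.] app [ 0.5  -0.03 -0.87] jaw [ 0.86 -0.05  0.5 ] q [-0.5   0.74 -0.19  2.16  2.    0.47 -2.61] margin 0.166
0.13 18 [-0.53  0.74 -0.14  2.16  2.03  0.43 -2.65] 1 clr 91
   knot [ 481. -129.  294.] app [ 0.3  -0.45 -0.84] jaw [ 0.74 -0.46  0.5 ] q [-0.11  0.23  0.    2.22  0.95  0.61 -1.5 ] margin 0.254
   knot [517. 250. 159.] app [ 0.5  -0.03 -0.87] jaw [ 0.86 -0.05  0.5 ] q [-0.61  0.54 -0.11  2.22  1.68  0.39 -2.35] margin 0.159
   knot [563. 248.  80.] app [ 0.5  -0.03 -0.87] jaw [ 0.86 -0.05  0.5 ] q [-0.5   0.74 -0.18  2.16  2.01  0.46 -2.62] margin 0.159
0.107 18 [-0.54  0.74 -0.12  2.16  2.03  0.43 -2.66] 1 clr 91
   knot [ 511. -161.  269.] app [ 0.26 -0.56 -0.79] jaw [ 0.95 -0.01  0.32] q [-0.12  0.37 -0.01  2.17  1.14  0.69 -1.18] margin 0.295
   knot [517. 250. 159.] app [ 0.5  -0.03 -0.87] jaw [ 0.86 -0.05  0.5 ] q [-0.61  0.54 -0.11  2.22  1.68  0.39 -2.35] margin 0.156
   knot [563. 248.  80.] app [ 0.5  -0.03 -0.87] jaw [ 0.86 -0.05  0.5 ] q [-0.51  0.74 -0.17  2.16  2.01  0.46 -2.62] margin 0.156
```

Easy, only 18 rows with one sideways-lean knot. First option.

```bash
python3 - <<'E'
import pickle
r=pickle.load(open("res4.pkl","rb"))[0];pickle.dump(r[2],open("K.pkl","wb"))
E
python3 nxt.py 0
```

```text
clock 18.8833 q [ 0.821  0.565 -0.406  1.687  0.267  0.936  0.144] F [-0.1 -0.4 -3.8] w 40.8
d [ 4.43 27.52  8.19] rv [-0.586 -0.281 -0.26 ] rows 8
1 [0.6 3.4 1. ] [-0.073 -0.035 -0.032]
2 [1.1 6.9 2. ] [-0.147 -0.07  -0.065]
3 [ 1.7 10.3  3.1] [-0.22  -0.105 -0.097]
4 [ 2.2 13.8  4.1] [-0.293 -0.14  -0.13 ]
5 [ 2.8 17.2  5.1] [-0.366 -0.175 -0.162]
6 [ 3.3 20.6  6.1] [-0.44  -0.21  -0.195]
7 [ 3.9 24.1  7.2] [-0.513 -0.245 -0.227]
8 [ 4.4 27.5  8.2] [-0.586 -0.281 -0.26 ]
sim margin 0.461 [-0.24  0.38 -0.12  1.97  0.87  1.   -1.37]
```

Call:
servo_tool([
  {"dx": 0.6, "dy": 3.4, "dz": 1, "ax": -0.073, "ay": -0.035, "az": -0.032, "claw": 1},
  {"dx": 1.1, "dy": 6.9, "dz": 2, "ax": -0.147, "ay": -0.07, "az": -0.065, "claw": 1},
  {"dx": 1.7, "dy": 10.3, "dz": 3.1, "ax": -0.22, "ay": -0.105, "az": -0.097, "claw": 1},
  {"dx": 2.2, "dy": 13.8, "dz": 4.1, "ax": -0.293, "ay": -0.14, "az": -0.13, "claw": 1},
  {"dx": 2.8, "dy": 17.2, "dz": 5.1, "ax": -0.366, "ay": -0.175, "az": -0.162, "claw": 1},
  {"dx": 3.3, "dy": 20.6, "dz": 6.1, "ax": -0.44, "ay": -0.21, "az": -0.195, "claw": 1},
  {"dx": 3.9, "dy": 24.1, "dz": 7.2, "ax": -0.513, "ay": -0.245, "az": -0.227, "claw": 1},
  {"dx": 4.4, "dy": 27.5, "dz": 8.2, "ax": -0.586, "ay": -0.281, "az": -0.26, "claw": 1},
])

```text
clock: 19.55
eef_pos: [520.3, -98.1, 297.8]
tool_rot: [-1.129, -0.445, -2.097]
force: [-0.3, 0.0, -2.9]
width: 41.3
```

```bash
python3 nxt.py 1
```

```text
clock 19.55 q [-0.171  0.371 -0.125  2.     0.847  0.961 -1.281] F [-0.3  0.  -2.9] w 41.3
d [ -0.29  34.82 -13.91] rv [ 0.407 -0.206  0.482] rows 10
1 [-0.   3.5 -1.4] [ 0.041 -0.021  0.048]
2 [-0.1  7.  -2.8] [ 0.081 -0.041  0.096]
3 [-0.1 10.4 -4.2] [ 0.122 -0.062  0.145]
4 [-0.1 13.9 -5.6] [ 0.163 -0.082  0.193]
5 [-0.1 17.4 -7. ] [ 0.203 -0.103  0.241]
6 [-0.2 20.9 -8.3] [ 0.244 -0.124  0.289]
7 [-0.2 24.4 -9.7] [ 0.285 -0.144  0.337]
8 [ -0.2  27.9 -11.1] [ 0.325 -0.165  0.385]
sim margin 0.139 [-0.63  0.54 -0.09  2.22  1.67  0.37 -2.34]
```

Call:
servo_tool([
  {"dx": 0, "dy": 3.5, "dz": -1, "ax": 0.041, "ay": -0.021, "az": 0.048, "claw": 1},
  {"dx": -0.1, "dy": 7, "dz": -2, "ax": 0.081, "ay": -0.041, "az": 0.096, "claw": 1},
  {"dx": -0.1, "dy": 10.4, "dz": -3.2, "ax": 0.122, "ay": -0.062, "az": 0.145, "claw": 1},
  {"dx": -0.1, "dy": 13.9, "dz": -4.6, "ax": 0.163, "ay": -0.082, "az": 0.193, "claw": 1},
  {"dx": -0.1, "dy": 17.4, "dz": -6.2, "ax": 0.203, "ay": -0.103, "az": 0.241, "claw": 1},
  {"dx": -0.2, "dy": 20.9, "dz": -8, "ax": 0.244, "ay": -0.124, "az": 0.289, "claw": 1},
  {"dx": -0.2, "dy": 24.4, "dz": -9.7, "ax": 0.285, "ay": -0.144, "az": 0.337, "claw": 1},
  {"dx": -0.2, "dy": 27.9, "dz": -11.1, "ax": 0.325, "ay": -0.165, "az": 0.385, "claw": 1},
])

```text
clock: 20.22
eef_pos: [517.2, 182.1, 184.3]
tool_rot: [-1.086, -0.082, -1.713]
force: [1.9, -0.5, -1.1]
width: 41.1
```

```bash
python3 nxt.py 1
```

```text
clock 20.2167 q [-0.503  0.476 -0.183  2.2    1.264  0.502 -1.924] F [ 1.9 -0.5 -1.1] w 41.1
d [ 0.02  6.8  -2.56] rv [ 0.078 -0.047  0.089] rows 2
1 [ 0.   3.4 -1.3] [ 0.039 -0.024  0.045]
2 [ 0.   6.8 -2.6] [ 0.078 -0.047  0.089]
sim margin 0.18 [-0.58  0.55 -0.15  2.22  1.67  0.41 -2.34]
```

Call:
servo_tool([
  {"dx": 0, "dy": 2.4, "dz": -0.9, "ax": 0.026, "ay": -0.016, "az": 0.03, "claw": 1},
  {"dx": 0, "dy": 4.6, "dz": -1.8, "ax": 0.052, "ay": -0.032, "az": 0.06, "claw": 1},
  {"dx": 0, "dy": 6.8, "dz": -2.6, "ax": 0.078, "ay": -0.047, "az": 0.089, "claw": 1},
  {"dx": 0, "dy": 6.8, "dz": -2.6, "ax": 0.078, "ay": -0.047, "az": 0.089, "claw": 1},
  {"dx": 0, "dy": 6.8, "dz": -2.6, "ax": 0.078, "ay": -0.047, "az": 0.089, "claw": 1},
  {"dx": 0, "dy": 6.8, "dz": -2.6, "ax": 0.078, "ay": -0.047, "az": 0.089, "claw": 1},
])

```text
clock: 20.72
eef_pos: [518.8, 247.6, 160.2]
tool_rot: [-1.045, -0.003, -1.63]
force: [-0.1, -0.7, -2.6]
width: 41.1
```

```bash
python3 nxt.py 1;python3 nxt.py 2
cat > ov2.py <<'E'
from ov import *
import sys
i=get_image("wrist");n=sys.argv[1];save(i,n)
p=np.load("stand.npy");crop=(200,60,440,200);k=3.3
save(i,n+"z",crop,k);a=cv2.imread(f"pics/{n}z.png");im=a.copy();R,t=pose(p)
def pl(X,c):
    u=((proj(i,X)-crop[:2]+.5)*k-.5).round().astype(int);cv2.polylines(im,[u],True,c,1,cv2.LINE_AA)
for z,c in((30,(0,255,255)),(0,(255,255,0))):
    pl(R.apply([[-27,75,z],[27,75,z],[27,151,z],[-27,151,z]])+t,c)
s=read_state();T=Ro.from_euler("xyz",s["tool_rot"])
for y,c in((38.7,(0,0,255)),(-25.3,(255,0,255))):
    pl(T.apply([[x-2.1,y,z] for x,z in((-32,-21),(32,-21),(32,21),(-32,21))])+s["eef_pos"],c)
cv2.imwrite(f"pics/{n}y.png",np.vstack([a[:300],im[:300]]))
E
python3 ov2.py w15
```

```text
clock 20.7167 q [-0.593  0.539 -0.165  2.218  1.587  0.446 -2.274] F [-0.1 -0.7 -2.6] w 41.1
d [-0.15  0.25 -0.15] rv [0.003 0.002 0.005] rows 1
sim margin 0.188 [-0.57  0.55 -0.17  2.22  1.67  0.42 -2.34]
clock 20.7167 q [-0.593  0.539 -0.165  2.218  1.587  0.446 -2.274] F [-0.1 -0.7 -2.6] w 41.1
d [ 4.41 -0.   -8.06] rv [0.003 0.002 0.005] rows 3
1 [ 1.5 -0.  -2.7] [0.001 0.001 0.002]
2 [ 2.9 -0.  -5.4] [0.002 0.001 0.003]
3 [ 4.4 -0.  -8.1] [0.003 0.002 0.005]
sim margin 0.208 [-0.48  0.74 -0.21  2.16  1.99  0.48 -2.6 ]
```

View pics/w15y.png

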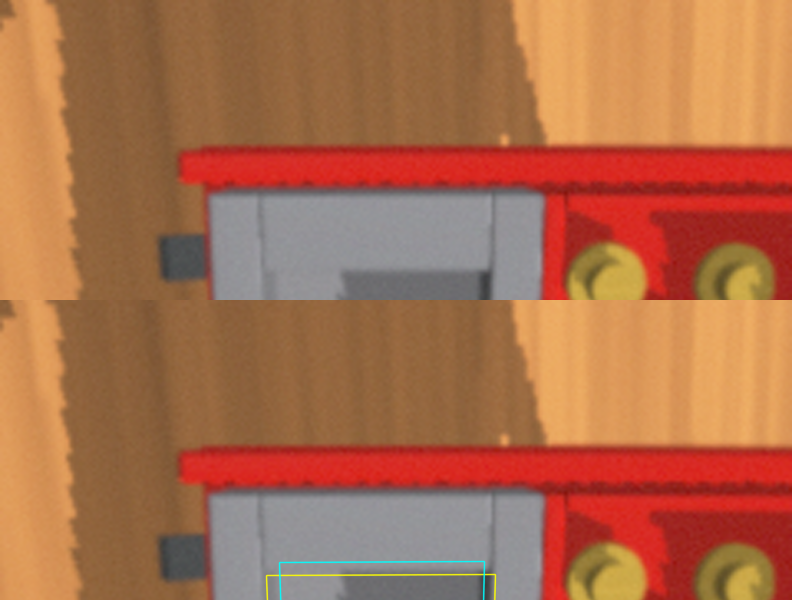

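View pics/w15.png

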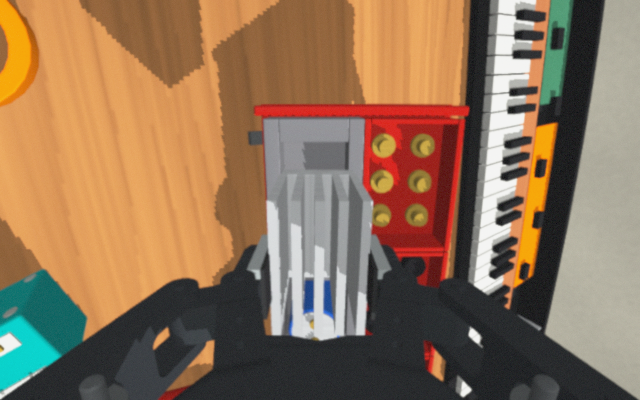

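```bash
python3 - <<'E'
import pickle;from srch import *
loc=lambda l:Rp.apply(l)+t
pickle.dump([(loc([-2,112.5,z]),TR) for z in(76,60,45,38.7)],open("K.pkl","wb"))
E
python3 nxt.py 0
```

```text
clock 20.7667 q [-0.593  0.538 -0.165  2.217  1.587  0.446 -2.275] F [ 1.8 -0.1 -2.3] w 41.2
d [ 2.42  0.26 -4.94] rv [0.002 0.003 0.006] rows 2
1 [ 1.2  0.1 -2.5] [0.001 0.002 0.003]
2 [ 2.4  0.3 -4.9] [0.002 0.003 0.006]
sim margin 0.206 [-0.52  0.67 -0.19  2.19  1.89  0.45 -2.52]
```

Call:
servo_tool([
  {"dx": 0.5, "dy": 0.2, "dz": -1.1, "ax": 0.002, "ay": 0.003, "az": 0.006, "claw": 1},
  {"dx": 1.1, "dy": 0.3, "dz": -2.3, "ax": 0.002, "ay": 0.003, "az": 0.006, "claw": 1},
  {"dx": 1.7, "dy": 0.3, "dz": -3.5, "ax": 0.002, "ay": 0.003, "az": 0.006, "claw": 1},
  {"dx": 2.2, "dy": 0.3, "dz": -4.5, "ax": 0.002, "ay": 0.003, "az": 0.006, "claw": 1},
  {"dx": 2.4, "dy": 0.3, "dz": -4.9, "ax": 0.002, "ay": 0.003, "az": 0.006, "claw": 1},
  {"dx": 2.4, "dy": 0.3, "dz": -4.9, "ax": 0.002, "ay": 0.003, "az": 0.006, "claw": 1},
  {"dx": 2.4, "dy": 0.3, "dz": -4.9, "ax": 0.002, "ay": 0.003, "az": 0.006, "claw": 1},
])

```text
clock: 21.35
eef_pos: [543.6, 251.2, 112.6]
tool_rot: [-1.046, 0.001, -1.624]
force: [-0.5, -0.8, -1.6]
width: 41.1
```

```bash
python3 nxt.py 1;python3 ov2.py w16
```

```text
clock 21.35 q [-0.548  0.655 -0.186  2.192  1.809  0.465 -2.466] F [-0.5 -0.8 -1.6] w 41.1
d [ 0.79 -0.15 -1.5 ] rv [-0.001  0.001 -0.001] rows 1
sim margin 0.235 [-0.5   0.7  -0.21  2.18  1.93  0.47 -2.55]
```

View pics/w16y.png

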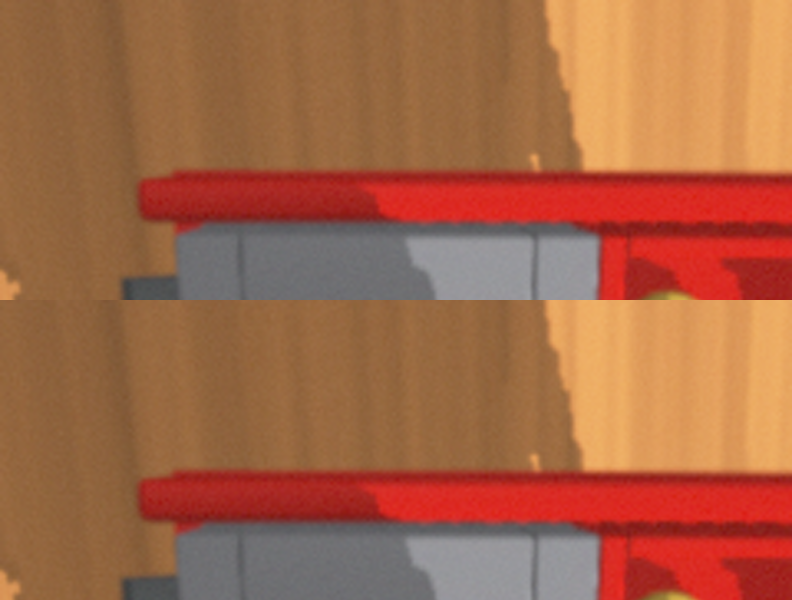

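Crop too high; view a lower one.

```bash
sed -i 's/crop=(200,60,440,200)/crop=(220,130,420,300)/;s/\[:300\]/[:400]/g;s/k=3.3/k=2.4/' ov2.py; sed -i 's/np.vstack/np.hstack/;s/a\[:400\]/a[:,:]/' ov2.py; sed -i 's/im\[:400\]/im/' ov2.py; sed -i 's/k=2.4/k=2.0/;s/(220,130,420,300)/(220,120,420,320)/' ov2.py; python3 ov2.py w17
```

```text
(no output)
```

View pics/w17y.png

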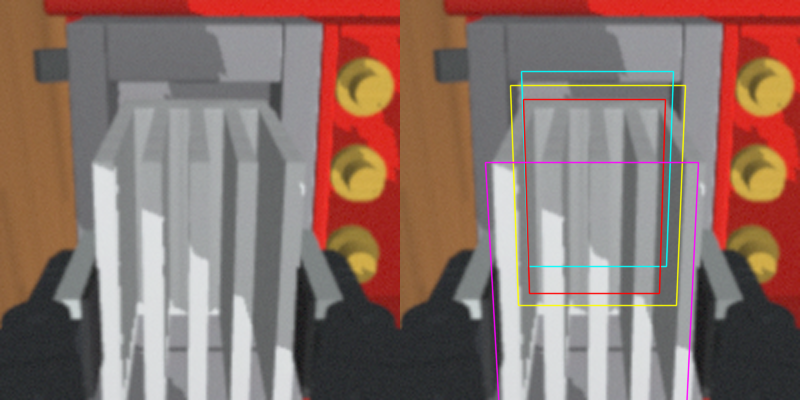

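Call:
servo_tool([
  {"dx": 0, "dy": 0, "dz": -0.3, "ax": 0, "ay": 0, "az": 0, "claw": 1},
  {"dx": 0.2, "dy": 0, "dz": -0.8, "ax": 0, "ay": 0, "az": 0, "claw": 1},
  {"dx": 0.4, "dy": 0, "dz": -1.2, "ax": 0, "ay": 0, "az": 0, "claw": 1},
  {"dx": 0.6, "dy": 0, "dz": -1.6, "ax": 0, "ay": 0, "az": 0, "claw": 1},
  {"dx": 0.6, "dy": 0, "dz": -1.6, "ax": 0, "ay": 0, "az": 0, "claw": 1},
])

```text
clock: 21.87
eef_pos: [549.8, 251.7, 95.5]
tool_rot: [-1.046, 0.001, -1.624]
force: [-0.4, 0.3, -2.4]
width: 41.0
```

```bash
python3 nxt.py 3;python3 ov2.py w18
```

```text
clock 21.8667 q [-0.53   0.696 -0.202  2.184  1.873  0.485 -2.52 ] F [-0.4  0.3 -2.4] w 41.0
d [ 1.23 -0.25 -1.63] rv [-0.001  0.001 -0.002] rows 1
sim margin 0.255 [-0.47  0.75 -0.22  2.16  1.98  0.49 -2.59]
```

View pics/w18y.png

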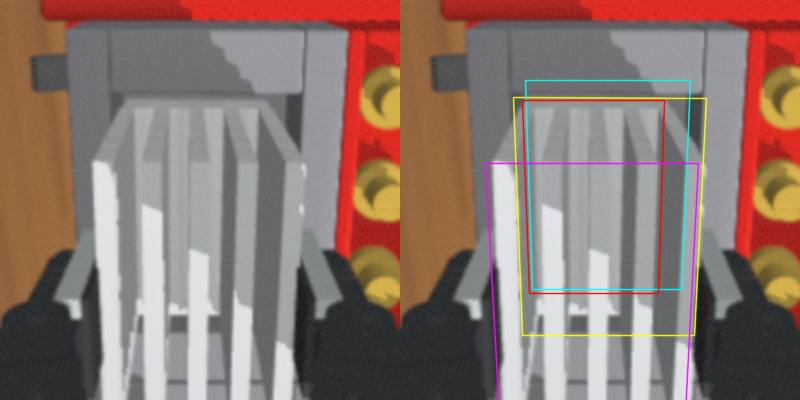

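Call:
servo_tool([
  {"dx": 0.2, "dy": 0, "dz": -0.35, "ax": 0, "ay": 0, "az": 0, "claw": 1},
  {"dx": 0.4, "dy": 0, "dz": -0.7, "ax": 0, "ay": 0, "az": 0, "claw": 1},
  {"dx": 0.6, "dy": 0, "dz": -1.05, "ax": 0, "ay": 0, "az": 0, "claw": 1},
  {"dx": 0.75, "dy": 0, "dz": -1.3, "ax": 0, "ay": 0, "az": 0, "claw": 1},
  {"dx": 0.85, "dy": 0, "dz": -1.5, "ax": 0, "ay": 0, "az": 0, "claw": 1},
  {"dx": 0.85, "dy": 0, "dz": -1.5, "ax": 0, "ay": 0, "az": 0, "claw": 1},
  {"dx": 0.85, "dy": 0, "dz": -1.5, "ax": 0, "ay": 0, "az": 0, "claw": 1},
])

```text
clock: 22.5
eef_pos: [558.1, 251.9, 81.3]
tool_rot: [-1.046, 0.002, -1.623]
force: [0.5, 0.7, -2.6]
width: 40.9
```

```bash
python3 nxt.py 3;python3 st.py|grep -E "force|torque"
```

```text
clock 22.5 q [-0.513  0.73  -0.213  2.171  1.918  0.498 -2.553] F [ 0.5  0.7 -2.6] w 40.9
d [ 0.41 -0.28 -0.21] rv [-0.002  0.001 -0.002] rows 1
sim margin 0.262 [-0.47  0.75 -0.23  2.16  1.98  0.49 -2.59]
force [0.491, 0.711, -2.604]
torque [0.048, 0.824, 0.041]
```

Call:
servo_tool([
  {"dx": 0.05, "dy": 0, "dz": -0.1, "ax": 0, "ay": 0, "az": 0, "claw": 1},
  {"dx": 0.1, "dy": 0, "dz": -0.18, "ax": 0, "ay": 0, "az": 0, "claw": 1},
  {"dx": 0.1, "dy": 0, "dz": -0.18, "ax": 0, "ay": 0, "az": 0, "claw": 1},
])

```text
clock: 22.75
eef_pos: [559.2, 252.0, 79.6]
tool_rot: [-1.045, 0.002, -1.623]
force: [-0.2, 0.1, -1.3]
width: 41.1
```

Call:
servo_tool([
  {"dx": 0.05, "dy": 0, "dz": -0.1, "ax": 0, "ay": 0, "az": 0, "claw": 1},
  {"dx": 0.05, "dy": 0, "dz": -0.1, "ax": 0, "ay": 0, "az": 0, "claw": 1},
])

```text
clock: 22.92
eef_pos: [559.7, 252.0, 78.6]
tool_rot: [-1.045, 0.002, -1.623]
force: [0.2, -0.2, -2.3]
width: 41.2
```

Call:
servo_tool([
  {"dx": 0.05, "dy": 0, "dz": -0.1, "ax": 0, "ay": 0, "az": 0, "claw": 1},
  {"dx": 0.05, "dy": 0, "dz": -0.1, "ax": 0, "ay": 0, "az": 0, "claw": 1},
])

```text
clock: 23.08
eef_pos: [560.2, 252.1, 77.6]
tool_rot: [-1.045, 0.002, -1.623]
force: [-0.8, 0.7, -2.7]
width: 40.9
```

Call:
servo_tool([
  {"dx": 0.05, "dy": 0, "dz": -0.1, "ax": 0, "ay": 0, "az": 0, "claw": 1},
  {"dx": 0.05, "dy": 0, "dz": -0.1, "ax": 0, "ay": 0, "az": 0, "claw": 1},
])

```text
clock: 23.25
eef_pos: [560.3, 252.3, 77.4]
tool_rot: [-1.045, 0.002, -1.622]
force: [-5.3, -0.3, 5.1]
width: 41.1
```

Call:
servo_tool([
  {"dx": 0.05, "dy": 0, "dz": -0.1, "ax": 0, "ay": 0, "az": 0, "claw": 1},
  {"dx": 0.05, "dy": 0, "dz": -0.1, "ax": 0, "ay": 0, "az": 0, "claw": 1},
])

```text
clock: 23.42
eef_pos: [560.2, 252.3, 77.2]
tool_rot: [-1.044, 0.002, -1.622]
force: [-10.9, -1.3, 15.9]
width: 41.2
```

Seated on the floor (contact along the normal). Release gently.

Call:
servo_tool([
  {"dx": -0.05, "dy": 0, "dz": 0.1, "ax": 0, "ay": 0, "az": 0, "claw": 1},
  {"dx": -0.05, "dy": 0, "dz": 0.1, "ax": 0, "ay": 0, "az": 0, "claw": -0.05},
  {"dx": -0.05, "dy": 0, "dz": 0.1, "ax": 0, "ay": 0, "az": 0, "claw": -0.2},
  {"dx": -0.05, "dy": 0, "dz": 0.1, "ax": 0, "ay": 0, "az": 0, "claw": -0.35},
  {"dx": -0.05, "dy": 0, "dz": 0.1, "ax": 0, "ay": 0, "az": 0, "claw": -0.45},
  {"dx": -0.05, "dy": 0, "dz": 0.1, "ax": 0, "ay": 0, "az": 0, "claw": -0.5},
  {"dx": -0.05, "dy": 0, "dz": 0.1, "ax": 0, "ay": 0, "az": 0, "claw": -0.5},
])

```text
clock: 24.0
eef_pos: [560.8, 252.0, 76.6]
tool_rot: [-1.045, 0.002, -1.623]
force: [0.5, -0.7, 0.2]
width: 64.2
```

```bash
python3 st.py;python3 ov2.py w19
```

```text
clock 24.0
eef_pos [560.836, 252.022, 76.592]
tool_rot [-1.045, 0.002, -1.623]
qd [-0.001, 0.002, 0.001, 0.0, -0.001, 0.001, -0.001]
force [0.47, -0.709, 0.216]
torque [0.064, 0.493, 0.088]
width 64.209
qpos [-0.507, 0.742, -0.216, 2.166, 1.933, 0.503, -2.563]
```

View pics/w19.png

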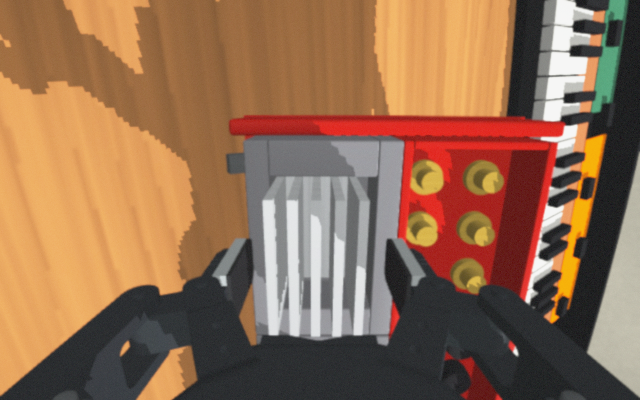

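Released; retreat along the normal, well clear.

Call:
servo_tool([
  {"dx": -0.5, "dy": 0, "dz": 0.9, "ax": 0, "ay": 0, "az": 0, "claw": -0.5},
  {"dx": -1.2, "dy": 0, "dz": 2.1, "ax": 0, "ay": 0, "az": 0, "claw": -0.5},
  {"dx": -2.2, "dy": 0, "dz": 3.8, "ax": 0, "ay": 0, "az": 0, "claw": -0.5},
  {"dx": -3.2, "dy": 0, "dz": 5.5, "ax": 0, "ay": 0, "az": 0, "claw": -0.6},
  {"dx": -4.2, "dy": 0, "dz": 7.3, "ax": 0, "ay": 0, "az": 0, "claw": -0.7},
  {"dx": -5, "dy": 0, "dz": 8.7, "ax": 0, "ay": 0, "az": 0, "claw": -0.7},
  {"dx": -5, "dy": 0, "dz": 8.7, "ax": 0, "ay": 0, "az": 0, "claw": -0.7},
  {"dx": -5, "dy": 0, "dz": 8.7, "ax": 0, "ay": 0, "az": 0, "claw": -0.7},
])

```text
clock: 24.72
eef_pos: [510.9, 252.5, 164.5]
tool_rot: [-1.044, 0.003, -1.623]
force: [-0.8, -0.4, -0.1]
width: 72.1
```

```bash
python3 st.py;python3 - <<'E'
from h import *
i=get_image("wrist");save(i,"w20")
i=get_image("side");save(i,"s20",(220,80,420,240),4)
i=get_image("top");save(i,"t20",(140,80,470,290),2.4)
E
```

```text
clock 24.717
eef_pos [510.853, 252.494, 164.452]
tool_rot [-1.044, 0.003, -1.623]
qd [0.013, 0.037, 0.005, -0.004, 0.015, 0.001, -0.008]
force [-0.786, -0.381, -0.136]
torque [0.048, 0.575, 0.016]
width 72.102
qpos [-0.617, 0.525, -0.154, 2.229, 1.583, 0.439, -2.282]
```

View pics/w20.png

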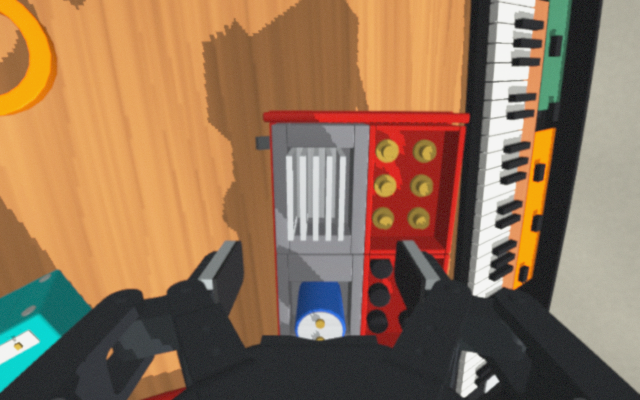

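View pics/s20.png

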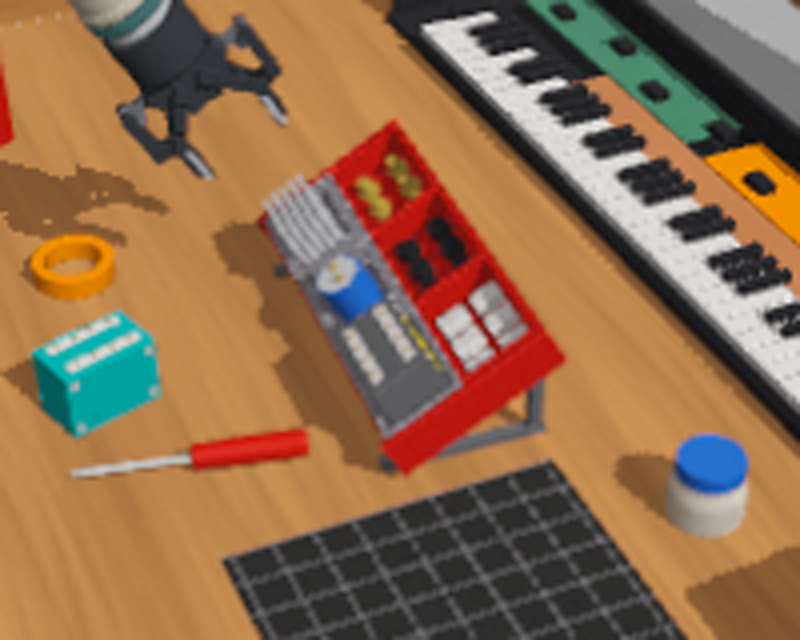

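View pics/t20.png

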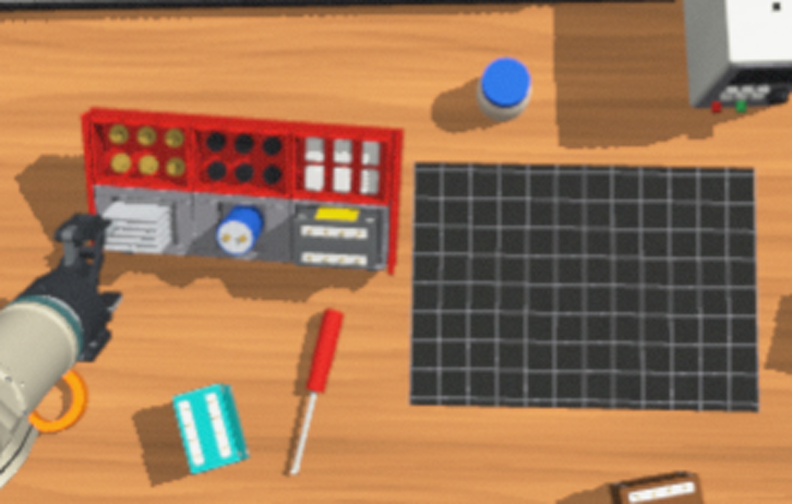

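```bash
python3 -c "
from cell import *
print(finish_job())"
```

```text
the job is handed in; nothing more can be done
None
```

Both parts are in the front row of the tote and the job is handed in. The transformer went first, into the large compartment at the right. The heat sink went into the small compartment at the left.

- **How they went in:** I lowered each part along the floor's normal until contact built up to about 14 N for the transformer and 19 N for the heat sink. I then backed off slightly before opening the jaws. The clock read about 25 s at hand-in.
- **Last checks:** The final wrist, side and top pictures show both parts upright and square in their compartments. The tub, tape, screwdriver and look-alikes stood where they had been. The gripper was about 100 mm clear of everything.
- **What disagreed:**
  - My fit of the tote was off by 1 to 2 mm against close-up views. I corrected for this before placing the heat sink.
  - My first approach to the large compartment stopped short at a joint limit. I rerouted, so the transformer went in turned half round about its vertical axis compared with how it stood on the table.

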